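# Unload the casting mould and hang the basket

### The arm

A 6-joint arm with a two-finger parallel gripper is mounted at the origin on the work surface. World frame = base frame: x ahead of the robot, y to its left, z up, the work surface at z = 0. Lengths are in m, angles in rad, forces in N, time in s.
With the tool pointing down it reaches from about 0.375 to 0.825 m from the base axis. Payload 5.5 kg.
Tool frame: the origin (TCP) lies at the very end of the fingers, on their centre line; the grasp point (between the pads) lies pinch_z behind it (pinch_z is the distance from the TCP to the grasp point, in m); y points along the fingers, x is the direction in which the jaws open and shut, and the axes are right-handed (so a half turn about y gives the same grasp; the last joint's range is limited). The gripper opens to 85 mm and grips with 20 to 120 N. Pads are 22 mm wide; open, the fingers measure 114 mm over their backs; the gripper's body (76 mm by 85 mm) begins 54 mm behind the grasp point. The pads swing forward as they close: fully open they stand 13 mm farther back than shut.
Start: joints at [1.178, 0.314, -0.047, 1.21, 0, 1.571], TCP at [0.23, 0.554, 0.208] pointing down, gripper open.
Joint ranges: [-2.67, 2.67], [-0.69, 1.73], [-1.03, 1.25], [-2.08, 2.16], [-1.42, 1.45], [-3.14, 3.14]. Speed limits (rad/s): [2.39, 2.39, 3.01, 3.14, 3.14, 3.14].

### API

Orientations are given as a rotation vector (axis times angle).
In Python, from rig import * gives the robot as it stands.
- The arm moves only by the tool apply_moves, never from a script. Its argument "moves" is a list of rows, each an object with "twist": the turn, a rotation vector about the tool's x, y, z in rad, a list of three; "offset": the shift along the tool's x, y, z in mm, a list of three; "fingers": the closure, from 0 (fully open) to 1 (shut). A call has exactly 8 rows; each row is the pose to reach, as a shift and turn from the pose commanded when the call began, along the tool's axes at that moment; what a row does not reach only later rows make up. A row lasts 1/8 s, in which the tool goes at most 62.5 mm and 10.7 degrees, less where a joint would pass 70% of its speed; a pose out of reach is approached as far as the arm can. A call with a gripper value outside its range is refused whole. The fingers move at their own pace and stop on an object; the grip force is fixed at half the most. Time passes only in rows, so rows that repeat a pose let the fingers close, or fill a call up. It gives the time, the measured TCP pose, the force and the opening at its end, in the units of the state.
- get_obs(): the state, without advancing time (a new reading comes with each control period).
- get_image(name): name is "side" or "top"; returns the picture (384x512x3 uint8, blue, green, red); there is no depth.
- get_calibration(name): a dict with "camera_matrix" (3x3 intrinsics, pixels), "T" (4x4, takes a point from camera to world coordinates). Camera axes: x right, y down, z forward; pixel columns grow to the right and rows downward; lengths in m; the calibration is good to about 2 mm. A picture is of the moment at which its call begins. get_calibration takes no time and is no camera call.
- hand_in(): hands the job in, once; it reports no verdict.
The state is a dict: "time": time; "joints": joint angles; "joint_velocities": joint speeds; "joint_torque": joint torques, N m; "tool_pos": TCP position; "eef_rot": TCP orientation; "force": force on the tool from outside, world axes, zero at the start; "wrist_torque": the same for the moment, N m; "width": finger opening in m.
Only numpy, scipy, OpenCV 4.12 (cv2) and the standard library are available. Lean on these libraries where they do the work, as an engineer would, in place of code of your own. Each camera call takes 0.05 s, during which the arm holds its last target.

### The job

Unload the casting mould: pull its gate knob out to the stop, press the red ejector of each channel that holds a brass bar so that the bar is pushed out, and put all the bars into the wire basket where it stands on the bench. When the mould is empty push the gate knob fully home, and when all the bars are in the basket hang it, with the bars in it, by its handle in the dips of both prongs of the double hook. Leave the mallet, the saucepan and the steel block where they are.

Things in the scene. Friction and masses are not known exactly. Their poses are not given: they have to be found in the camera images.
- mould: Steel casting mould, fixed. Origin at table height below the middle of its block; x = the way the bars come out (roughly away from the robot), y to its left. Block x -45..45, y -115..115 mm, 63 high. Four channels 20 wide, 18 high run through it along x at y = +78, +26, -26, -78 (channels 1 to 4), floor at z 20; a 12 mm slot in the top over each channel shows if a bar is in it.
- shelf (a point): Middle of the mould's flat run-out shelf in front of the channels, 20 mm above the table (level with the channel floors), reaching from 45 to 135 mm in front of the mould's origin and as wide as the block. The comb gate takes its first 9 mm, up to 56 mm above the table.
- gate (a joint): Aluminium comb gate at the channels' open ends, m: 0 = home, its teeth shut all four channels; 0.026 = pulled out to the stop (towards the mould's +y), all channels open, bars pass between its teeth. A spring detent holds it at either end: about 7 N is needed to pass its hump at mid travel, 1 N of friction elsewhere. It cannot shut while a bar stands in it.
- gate_knob (a point): Centre of the black gate knob, a cylinder 32 mm in diameter and 24 mm long lying along the mould's y on a thin stem, at the mould's +y end, 51 mm above the table; free all round and below. It moves with the gate.
- ejector1 (a joint): Ejector slide of channel 1, m: 0 = out (sprung), 0.060 = pressed fully in, along the mould's +x. Spring 2 to 7 N; returns when let go. Its rod pushes the bar out: at 0.060 the bar's middle is 61 mm in front of the mould's origin, its leading 45 mm beyond the gate on the shelf.
- ejector2 (a joint): Ejector slide of channel 2, m: 0 = out (sprung), 0.060 = pressed fully in, along the mould's +x. Spring 2 to 7 N; returns when let go. Its rod pushes the bar out: at 0.060 the bar's middle is 61 mm in front of the mould's origin, its leading 45 mm beyond the gate on the shelf.
- ejector3 (a joint): Ejector slide of channel 3, m: 0 = out (sprung), 0.060 = pressed fully in, along the mould's +x. Spring 2 to 7 N; returns when let go. Its rod pushes the bar out: at 0.060 the bar's middle is 61 mm in front of the mould's origin, its leading 45 mm beyond the gate on the shelf.
- ejector4 (a joint): Ejector slide of channel 4, m: 0 = out (sprung), 0.060 = pressed fully in, along the mould's +x. Spring 2 to 7 N; returns when let go. Its rod pushes the bar out: at 0.060 the bar's middle is 61 mm in front of the mould's origin, its leading 45 mm beyond the gate on the shelf.
- pad1 (a point): Middle of the robot-side face of the red thumb pad of ejector 1 (36 mm wide, from 12 to 58 mm above the table, 8 mm thick, upright), at the mould's y = +78 mm. Press it along the mould's +x. Moves with the ejector.
- pad2 (a point): Middle of the robot-side face of the red thumb pad of ejector 2 (36 mm wide, from 12 to 58 mm above the table, 8 mm thick, upright), at the mould's y = +26 mm. Press it along the mould's +x. Moves with the ejector.
- pad3 (a point): Middle of the robot-side face of the red thumb pad of ejector 3 (36 mm wide, from 12 to 58 mm above the table, 8 mm thick, upright), at the mould's y = -26 mm. Press it along the mould's +x. Moves with the ejector.
- pad4 (a point): Middle of the robot-side face of the red thumb pad of ejector 4 (36 mm wide, from 12 to 58 mm above the table, 8 mm thick, upright), at the mould's y = -78 mm. Press it along the mould's +x. Moves with the ejector.
- bar1: Cast brass bar 76 x 18 x 16 mm (x, y, z), 0.18 kg, origin at the centre of its underside, x along it. If present it starts in channel 1 of the mould, its middle about 4 mm in front of the mould's origin, hidden under the top plate. Absent in some starts (None).
- bar2: Cast brass bar 76 x 18 x 16 mm (x, y, z), 0.18 kg, origin at the centre of its underside, x along it. If present it starts in channel 2 of the mould, its middle about 4 mm in front of the mould's origin, hidden under the top plate. Absent in some starts (None).
- bar3: Cast brass bar 76 x 18 x 16 mm (x, y, z), 0.18 kg, origin at the centre of its underside, x along it. If present it starts in channel 3 of the mould, its middle about 4 mm in front of the mould's origin, hidden under the top plate. Absent in some starts (None).
- bar4: Cast brass bar 76 x 18 x 16 mm (x, y, z), 0.18 kg, origin at the centre of its underside, x along it. If present it starts in channel 4 of the mould, its middle about 4 mm in front of the mould's origin, hidden under the top plate. Absent in some starts (None).
- basket: Loose wire basket, 230 x 140 mm (x, y), walls 40 mm high and 4 thick, floor 4 thick, 0.3 kg; origin at the centre of its underside. A rigid blue bow handle of 10 mm round bar stands across its middle in the plane x = 0, uprights at y = +-68 mm, its level top along y from -50 to +50 mm. An open half lies on each side of it. When lifted it tilts about the handle if unevenly loaded.
- basket_handle (a point): Middle of the basket handle's level top bar, 135 mm above the basket's underside. Axes as the basket's.
- hookstand: Fixed double hook on a white drip tray (270 x 170, 12 mm high). Origin at table height below where the handle hangs; x from the prong tips (towards the robot) to the uprights at x = 145. Two prongs of 10 mm bar at y = +-36 mm, centre lines at height 172, dipping to 164 at x = 0, turned up at x = -28 to tips 199 mm above the table. The handle goes in over the tips along +x, then down.
- hook_rest (a point): Where the middle of the handle's bar lies when it hangs in the dip of both prongs, midway between them, 174 mm above the table. Axes as the hookstand's; the handle's bar lies along its y, either way round. As the handle goes in above the prongs, the basket's body passes below them.
- mallet: Bystander: mallet with yellow faces and a wooden handle lying along its x, 240 mm long, head (x = 65 mm) 40 mm in diameter and 84 mm wide. Leave it.
- saucepan: Bystander: small steel saucepan, 96 mm in diameter, 55 mm high, handle to its +x reaching 155 mm. Leave it.
- benchblock: Bystander: polished steel bench block 90 x 90 x 30 mm. Leave it.

How it is judged:
By the outcome, as a careful person would: the job done as asked, in the order asked, and still so for the second after the job is handed in, with the robot touching nothing.
Of bar1, bar2, bar3, bar4 only 2 to 3 are there at a start; the rules pass over those that are not, and their reading is None.
At some moment in a run one of basket may be knocked a few centimetres aside while the robot is not near it.
It also fails if it takes over 210 s, if anything falls off the work surface, if the arm or the gripper's body presses on something with over 40 N, if the wrist force passes 120 N, or if a joint passes its speed limit or range.

## Working session

There is one attempt and no reset: what is moved stays moved. The work goes in short steps, Python scripts to look and compute and a tool call to move; the robot and the scene stay as the last step left them, time stands still between calls to the robot, and variables do not carry over. Pictures are saved under pics/ and viewed, and the job is handed in when it is done.

Besides the shell and the picture viewer there is one more tool, called after "Emit:" by a JSON object that holds its "op" and its "data". apply_moves: Moves the arm, as the interface text tells. Its arguments: {"type":"object","properties":{"moves":{"type":"array"}},"required":["moves"]}

```bash
ls; mkdir -p pics
python3 - <<'E'
from rig import *
import cv2
print(get_obs())
for n in("side","top"):
    im=get_image(n); cv2.imwrite(f"pics/{n}0.png",im); print(get_calibration(n))
E
```

```text
pics
{'time': 0.0, 'joints': array([ 1.17799330e+00,  3.14253477e-01, -4.80531816e-02,  1.21016365e+00,
        5.23056427e-06,  1.57081454e+00]), 'joint_velocities': array([-0.00120921,  0.00063334,  0.0005257 ,  0.0005722 , -0.00134752,
       -0.00068449]), 'joint_torque': array([ 3.26214853e-03, -5.39592505e+01,  3.39748263e+01,  1.90863147e-02,
        1.69350214e-04,  8.85545035e-06]), 'tool_pos': array([0.22944047, 0.55376032, 0.20702946]), 'eef_rot': array([-1.37075926, -0.91413246,  0.91643056]), 'force': array([ 0.2919399 , -0.49489022,  1.54178779]), 'wrist_torque': array([-0.03926469, -0.00061491, -0.07023974]), 'width': 0.085420046476177}
{'camera_matrix': array([[418.71608782,   0.        , 257.78924954],
       [  0.        , 418.71608782, 190.61689177],
       [  0.        ,   0.        ,   1.        ]]), 'T': array([[ 0.78628984, -0.44772778,  0.42577943,  0.18833146],
       [-0.61764436, -0.58769718,  0.52261598, -0.5225853 ],
       [ 0.01623968, -0.67390791, -0.73863686,  0.88851819],
       [ 0.        ,  0.        ,  0.        ,  1.        ]])}
{'camera_matrix': array([[466.52984063,   0.        , 258.92498653],
       [  0.        , 466.52984063, 191.00527277],
       [  0.        ,   0.        ,   1.        ]]), 'T': array([[-0.01450637, -0.98778158,  0.15516801,  0.41962098],
       [-0.99977515,  0.01672938,  0.01303019, -0.01401307],
       [-0.01546685, -0.15494409, -0.98780216,  1.28588667],
       [ 0.        ,  0.        ,  0.        ,  1.        ]])}
```

View pics/side0.png

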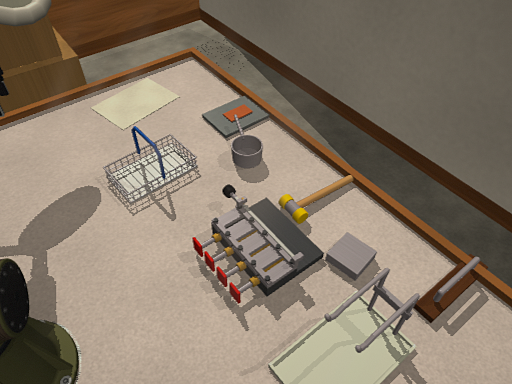

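View pics/top0.png

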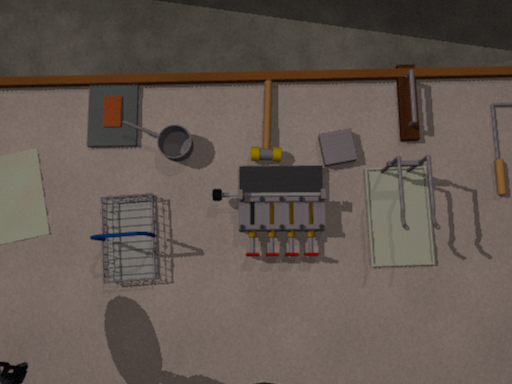

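```bash
cat > h.py <<'E'
from rig import *
import numpy as np, cv2
from scipy.spatial.transform import Rotation as R
C={n:get_calibration(n) for n in("side","top")}
def ray(n,u,v):
    c=C[n];d=np.linalg.inv(c["camera_matrix"])@np.array([u,v,1.]);return c["T"][:3,3],c["T"][:3,:3]@d
def bp(n,u,v,z):
    o,d=ray(n,u,v);return o+d*(z-o[2])/d[2]
def pj(n,p):
    c=C[n];p=np.asarray(p,float).reshape(-1,3);q=(p-c["T"][:3,3])@c["T"][:3,:3];q=q@c["camera_matrix"].T;return q[:,:2]/q[:,2:]
def crop(n,u0,u1,v0,v1,k,out,im=None,draw=None):
    im=get_image(n) if im is None else im
    a=cv2.resize(im[v0:v1,u0:u1],None,fx=k,fy=k,interpolation=cv2.INTER_CUBIC)
    if draw is not None:
        for p in draw:
            u,v=pj(n,p)[0];cv2.circle(a,(int((u-u0+.5)*k),int((v-v0+.5)*k)),2,(0,255,0),-1)
    cv2.imwrite(out,a)
E
python3 - <<'E'
from h import *
t=cv2.imread("pics/top0.png");s=cv2.imread("pics/side0.png")
crop("top",200,340,150,265,5,"pics/c1.png",t)
crop("top",80,180,180,300,5,"pics/c2.png",t)
crop("top",355,445,145,275,4,"pics/c3.png",t)
crop("side",180,330,175,305,5,"pics/c4.png",s)
E
```

```text
(no output)
```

View pics/c1.png

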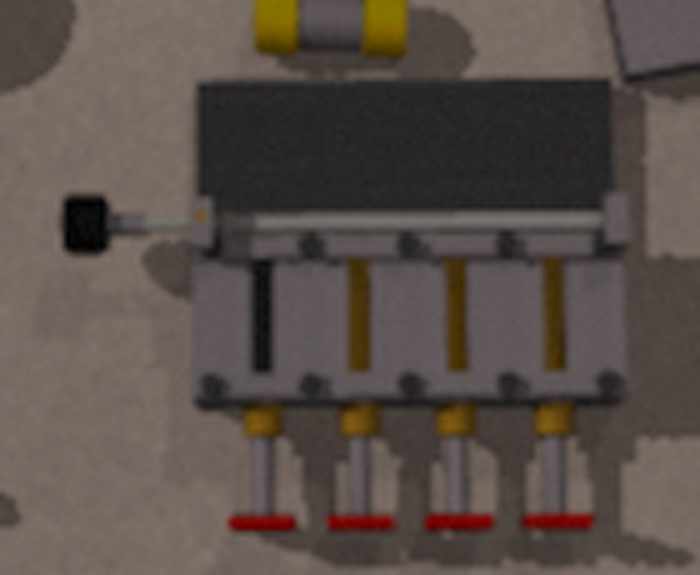

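View pics/c2.png

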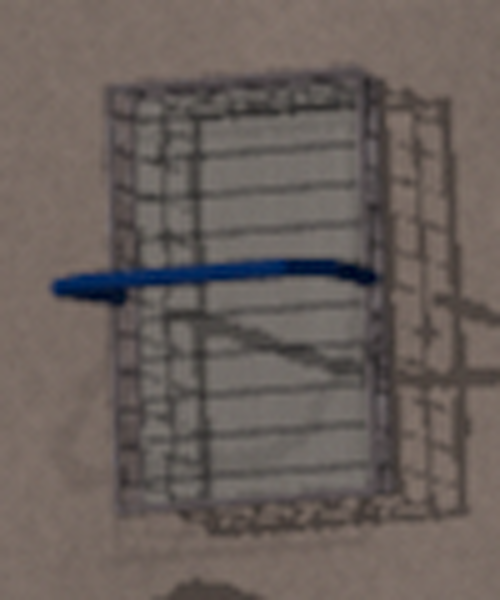

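View pics/c3.png

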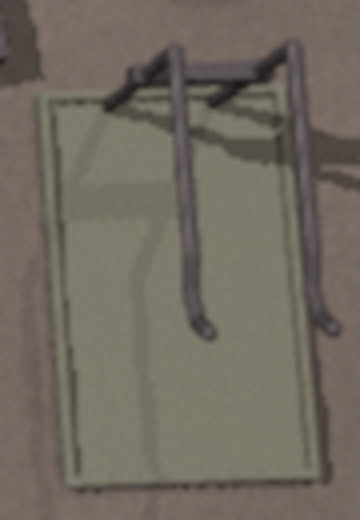

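View pics/c4.png

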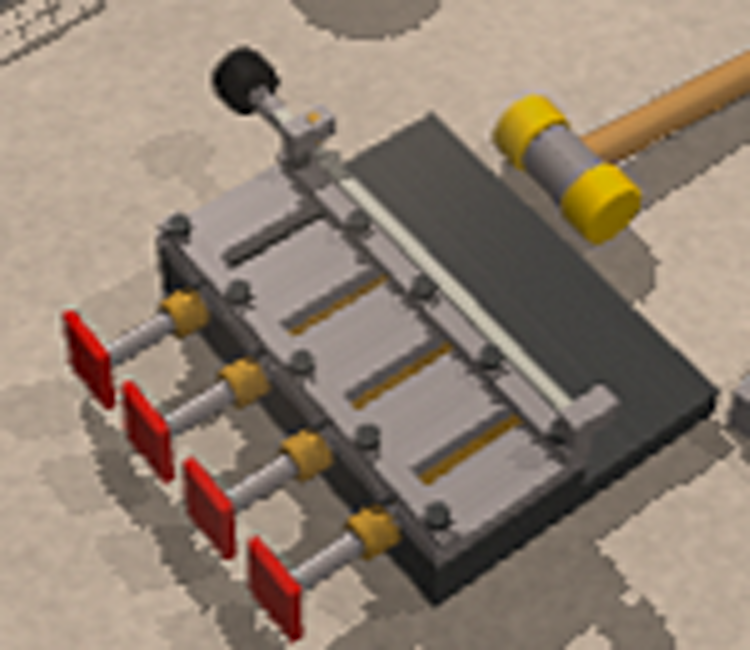

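```bash
cat > fit.py <<'E'
from h import *
from scipy.optimize import least_squares
def fit(pts,x0):
    # pts: (cam,u,v,local mm)
    def f(x):
        c,s=np.cos(x[2]),np.sin(x[2]);r=[]
        for n,u,v,l in pts:
            l=np.array(l)/1e3;w=[x[0]+c*l[0]-s*l[1],x[1]+s*l[0]+c*l[1],l[2]]
            r+=list(pj(n,w)[0]-[u,v])
        return np.array(r)
    o=least_squares(f,x0,loss="soft_l1");return o.x,f(o.x).reshape(-1,2).round(1)
def T(u,v,k=5,u0=200,v0=150): return (u/k+u0-.5,v/k+v0-.5)
E
python3 - <<'E'
from fit import *
t=lambda u,v,l:("top",*T(u,v),l)
s=lambda u,v,l:("side",*T(u,v,5,180,175),l)
m,r=fit([t(198,83,(135,115,20)),t(611,80,(135,-115,20)),t(625,402,(-45,-115,63)),t(195,402,(-45,115,63)),
 s(435,603,(-45,-115,0)),s(715,392,(135,-115,20)),s(432,113,(135,115,20)),s(715,412,(135,-115,0))],[.5,0,0])
print("mould",m,r.tolist())
c,sn=np.cos(m[2]),np.sin(m[2])
for n,u,v,z in(("top",*T(85,224),.051),("side",*T(245,80,5,180,175),.051)):
    p=bp(n,u,v,z);d=p[:2]-m[:2];print("knob",p,"local",c*d[0]+sn*d[1],-sn*d[0]+c*d[1])
for u in(263,361,459,558):
    p=bp("top",*T(u,529),.058);d=p[:2]-m[:2];print("pad",p,"local",c*d[0]+sn*d[1],-sn*d[0]+c*d[1])
b=lambda u,v,l:("top",*T(u,v,5,80,180),l)
m,r=fit([b(110,88,(115,70,40)),b(372,70,(115,-70,40)),b(394,492,(-115,-70,40)),b(118,515,(-115,70,40)),b(60,287,(0,50,140)),b(290,266,(0,-50,140))],[.5,.3,0])
print("basket",m,r.tolist())
k=lambda u,v,l:("top",*T(u,v,4,355,145),l)
m,r=fit([k(207,333,(-28,36,199)),k(333,328,(-28,-36,199)),k(175,45,(145,36,177)),k(293,42,(145,-36,177))],[.5,-.3,0])
print("hook",m,r.tolist())
for u,v in((40,95),(283,88),(322,480),(70,488)):
    p=bp("top",*T(u,v,4,355,145),.012);d=p[:2]-m[:2];c,sn=np.cos(m[2]),np.sin(m[2]);print("tray",p,c*d[0]+sn*d[1],-sn*d[0]+c*d[1])
E
```

```text
mould [ 0.55426649 -0.05503599 -0.00843407] [[-0.8, -0.3], [-0.3, -0.5], [0.7, -0.9], [-1.2, -0.3], [-0.5, 1.9], [0.6, 0.2], [-0.4, 0.3], [-0.4, 0.7]]
knob [0.60658944 0.11612374 0.051     ] local 0.0508775300187 0.17159493382881144
knob [0.60834865 0.11834494 0.051     ] local 0.0526179473259892 0.17383089889392414
pad [0.44304772 0.02245093 0.058     ] local -0.11186833826263252 0.0765461488743683
pad [ 0.44229141 -0.02865795  0.058     ] local -0.11219356904771083 0.0254327142260164
pad [ 0.44153608 -0.07970107  0.058     ] local -0.11251838144371952 -0.025614966184576884
pad [ 0.44077402 -0.13119842  0.058     ] local -0.11284608425916698 -0.07711690637581796
basket [0.49644127 0.3521189  0.0650781 ] [[0.1, -0.3], [-0.9, -0.9], [-1.5, 0.7], [0.8, 0.4], [5.3, -0.5], [-0.3, 0.4]]
hook [ 0.52845191 -0.37602503  0.01504758] [[0.2, -0.7], [-0.2, -0.4], [-0.1, 0.7], [0.2, 0.5]]
tray [ 0.67869221 -0.29117269  0.012     ] 0.1515000677729699 0.08258206677606711
tray [ 0.68066399 -0.45919     0.012     ] 0.15094346055716648 -0.08544589801543444
tray [ 0.41221706 -0.46656375  0.012     ] -0.11758402505132012 -0.08877947993608673
tray [ 0.40935516 -0.29793389  0.012     ] -0.11790822363032905 0.0798743500696153
```

Run:
```python
import rig
print([n for n in dir(rig) if not n.startswith('__')])
print(getattr(rig,'pinch_z',None))
from h import *
o=get_obs();print(R.from_rotvec(o["eef_rot"]).as_matrix().round(3))
```

```text
['MotionError', 'get_calibration', 'get_image', 'get_obs', 'hand_in', 'pinch_z']
0.0187
[[ 0.383 -0.001 -0.924]
 [ 0.924 -0.001  0.383]
 [-0.002 -1.     0.   ]]
```

```bash
cat > go.py <<'E'
import sys
from h import *
def go(*wps):
    o=get_obs();M=R.from_rotvec(o["eef_rot"]).as_matrix();th=np.degrees(np.arctan2(M[1,0],M[0,0]))
    print("t",round(o["time"],2),"pos",(o["tool_pos"]*1e3).round(1),"th",round(th,1),"tilt",M[2].round(3),"w",round(o["width"]*1e3,1),"F",o["force"].round(1),"j",o["joints"].round(2))
    for w in wps:
        off=M.T@(np.array(w[:3])-o["tool_pos"]*1e3)
        d=(w[3]-th+180)%360-180 if len(w)>3 else 0
        n=int(np.ceil(max(np.linalg.norm(off)/62.5,abs(d)/10.7)))
        # full orientation target: down, theta
        a=np.radians(w[3] if len(w)>3 else th);D=np.array([[np.cos(a),0,-np.sin(a)],[np.sin(a),0,np.cos(a)],[0,-1,0]])
        print(w,"off",off.round(1),"twist",R.from_matrix(M.T@D).as_rotvec().round(4),"rows",n)
if __name__=="__main__":
    go(*[tuple(map(float,a.split(","))) for a in sys.argv[1:]])
E
python3 go.py 420,335,208,30 607,117,130,-0.5 607,117,30,-0.5
```

```text
t 0.1 pos [229.4 553.8 207.1] th 67.5 tilt [-0.002 -1.     0.   ] w 85.2 F [-0.1  0.5  0.4] j [ 1.18  0.31 -0.05  1.21  0.    1.57]
(420.0, 335.0, 208.0, 30.0) off [-129.2   -0.7 -259.8] twist [ 5.000e-04  6.544e-01 -1.500e-03] rows 5
(607.0, 117.0, 130.0, -0.5) off [-258.9   77.5 -516. ] twist [ 9.0000e-04  1.1867e+00 -1.4000e-03] rows 10
(607.0, 117.0, 30.0, -0.5) off [-258.7  177.5 -516. ] twist [ 9.0000e-04  1.1867e+00 -1.4000e-03] rows 10
```

Emit:
{"op": "apply_moves", "data": {"moves": [{"offset":[-26,0,-52],"twist":[0,0.15,0],"fingers":0},{"offset":[-52,0,-104],"twist":[0,0.3,0],"fingers":0},{"offset":[-78,0,-156],"twist":[0,0.45,0],"fingers":0},{"offset":[-104,0,-208],"twist":[0,0.6,0],"fingers":0},{"offset":[-130,0,-260],"twist":[0,0.75,0],"fingers":0},{"offset":[-156,5,-312],"twist":[0,0.9,0],"fingers":0.2},{"offset":[-182,20,-364],"twist":[0,1.05,0],"fingers":0.2},{"offset":[-208,35,-416],"twist":[0,1.187,0],"fingers":0.2}]}}

```text
time: 1.1
tool_pos: [0.5353, 0.2013, 0.1724]
eef_rot: [-1.571, 0.011, -0.011]
force: [0.6, 1.3, -1.1]
width: 0.0679
```

```bash
python3 go.py 607,117,100,-0.5 607,117,30,-0.5
```

```text
t 1.1 pos [535.3 201.3 172.4] th -0.8 tilt [ 0. -1.  0.] w 67.9 F [ 0.6  1.3 -1.1] j [ 0.36  0.28 -0.18  1.12  0.    1.94]
(607.0, 117.0, 100.0, -0.5) off [ 72.8  72.4 -83.3] twist [-0.0002 -0.005   0.0001] rows 3
(607.0, 117.0, 30.0, -0.5) off [ 72.8 142.4 -83.3] twist [-0.0002 -0.005   0.0001] rows 3
```

Emit:
{"op": "apply_moves", "data": {"moves": [{"offset":[24,24,-28],"twist":[0,-0.003,0],"fingers":0.2},{"offset":[48,48,-56],"twist":[0,-0.005,0],"fingers":0.2},{"offset":[73,70,-83],"twist":[0,-0.005,0],"fingers":0.2},{"offset":[73,95,-83],"twist":[0,-0.005,0],"fingers":0.2},{"offset":[73,120,-83],"twist":[0,-0.005,0],"fingers":0.2},{"offset":[73,142,-83],"twist":[0,-0.005,0],"fingers":0.2},{"offset":[73,142,-83],"twist":[0,-0.005,0],"fingers":0.2},{"offset":[73,142,-83],"twist":[0,-0.005,0],"fingers":0.2}]}}

```text
time: 2.1
tool_pos: [0.6069, 0.1194, 0.0315]
eef_rot: [-1.571, 0.003, -0.003]
force: [-1.0, 0.0, 0.1]
width: 0.0684
```

```bash
python3 go.py; python3 -c "
from h import *
crop('side',170,320,150,290,4,'pics/k1s.png');crop('top',180,330,140,270,4,'pics/k1t.png')"
```

```text
t 2.1 pos [606.9 119.4  31.5] th -0.2 tilt [ 0. -1.  0.] w 68.4 F [-1.   0.   0.1] j [ 0.19  0.47 -0.24  0.86  0.    1.77]
```

View pics/k1s.png

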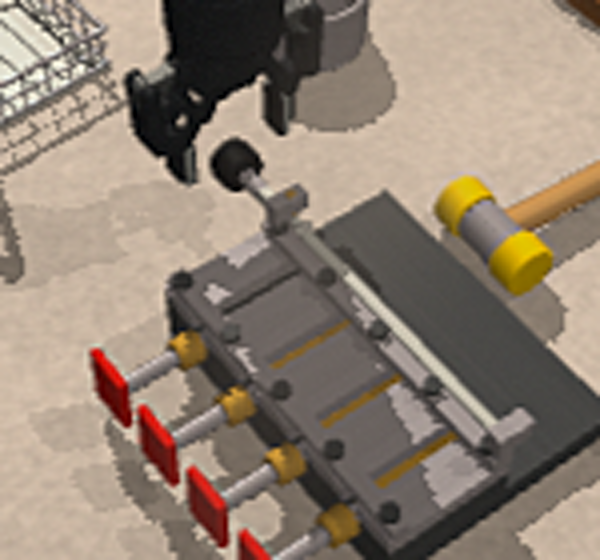

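View pics/k1t.png

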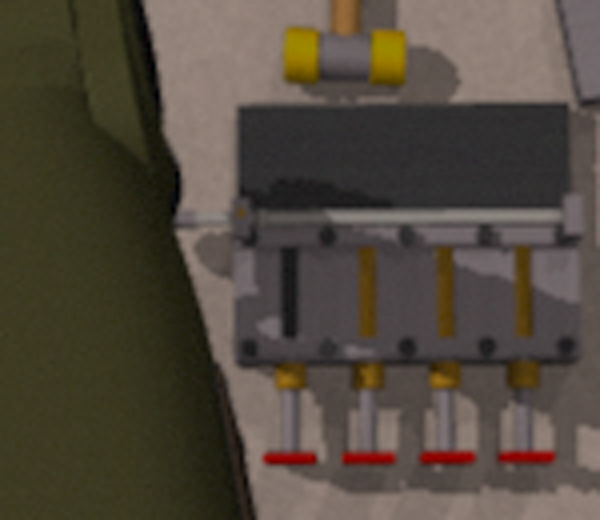

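Run:
```python
from h import *
for z in(.03,.04,.05,.06):
    q=pj("side",[[.573,.1194,z],[.641,.1194,z],[.6067,.117,z]]);print(z,((q-[170,150]+.5)*4).round())
```

```text
0.03 [[194. 207.]
 [275. 162.]
 [236. 187.]]
0.04 [[193. 198.]
 [274. 153.]
 [236. 177.]]
0.05 [[192. 188.]
 [274. 143.]
 [235. 167.]]
0.06 [[191. 178.]
 [274. 133.]
 [235. 157.]]
```

Emit:
{"op": "apply_moves", "data": {"moves": [{"offset":[0,9,1],"twist":[0,0,0],"fingers":0.2},{"offset":[0,9,1],"twist":[0,0,0],"fingers":0.4},{"offset":[0,9,1],"twist":[0,0,0],"fingers":0.45},{"offset":[0,9,1],"twist":[0,0,0],"fingers":0.45},{"offset":[0,9,1],"twist":[0,0,0],"fingers":0.45},{"offset":[0,9,1],"twist":[0,0,0],"fingers":0.45},{"offset":[0,9,1],"twist":[0,0,0],"fingers":0.45},{"offset":[0,9,1],"twist":[0,0,0],"fingers":0.45}]}}

```text
time: 3.2
tool_pos: [0.6066, 0.1202, 0.0219]
eef_rot: [-1.571, 0.003, -0.003]
force: [0.4, -1.0, 0.2]
width: 0.0469
```

```bash
python3 go.py; python3 -c "
from h import *
crop('side',190,260,150,220,8,'pics/k2s.png')"
```

```text
t 3.2 pos [606.6 120.2  21.9] th -0.2 tilt [-0. -1. -0.] w 46.9 F [ 0.4 -1.   0.2] j [ 0.2   0.48 -0.25  0.84 -0.    1.77]
```

View pics/k2s.png

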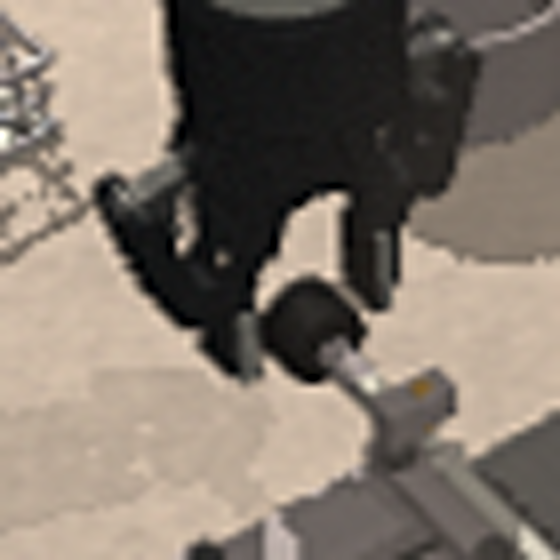

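Run:
```python
from h import *
for z in(.022,.028,.035,.045,.055):
    q=pj("side",[[.583,.1202,z],[.630,.1202,z],[.583,.1092,z],[.583,.1312,z],[.6067,.117,z]]);print(z,((q-[190,150]+.5)*8).round().tolist())
```

```text
0.022 [[251.0, 415.0], [363.0, 353.0], [270.0, 435.0], [233.0, 396.0], [313.0, 389.0]]
0.028 [[250.0, 404.0], [362.0, 342.0], [269.0, 423.0], [232.0, 384.0], [313.0, 378.0]]
0.035 [[249.0, 390.0], [362.0, 328.0], [268.0, 410.0], [231.0, 371.0], [312.0, 364.0]]
0.045 [[248.0, 371.0], [361.0, 308.0], [267.0, 390.0], [229.0, 351.0], [311.0, 344.0]]
0.055 [[246.0, 351.0], [360.0, 288.0], [265.0, 370.0], [228.0, 331.0], [310.0, 325.0]]
```

Emit:
{"op": "apply_moves", "data": {"moves": [{"offset":[0,8,3],"twist":[0,0,0],"fingers":0.45},{"offset":[0,8,3],"twist":[0,0,0],"fingers":0.8},{"offset":[0,8,3],"twist":[0,0,0],"fingers":1},{"offset":[0,8,3],"twist":[0,0,0],"fingers":1},{"offset":[0,8,3],"twist":[0,0,0],"fingers":1},{"offset":[0,8,3],"twist":[0,0,0],"fingers":1},{"offset":[0,8,3],"twist":[0,0,0],"fingers":1},{"offset":[0,8,3],"twist":[0,0,0],"fingers":1}]}}

```text
time: 4.25
tool_pos: [0.6082, 0.1235, 0.0136]
eef_rot: [-1.57, 0.001, -0.005]
force: [6.1, 0.7, -6.3]
width: 0.0298
```

```bash
python3 go.py; python3 -c "
from h import *
crop('side',190,260,150,220,8,'pics/k3s.png')"
```

```text
t 4.25 pos [608.2 123.5  13.6] th -0.2 tilt [ 0.002 -1.     0.   ] w 29.8 F [ 6.1  0.7 -6.3] j [ 0.2   0.49 -0.26  0.82 -0.    1.78]
```

View pics/k3s.png

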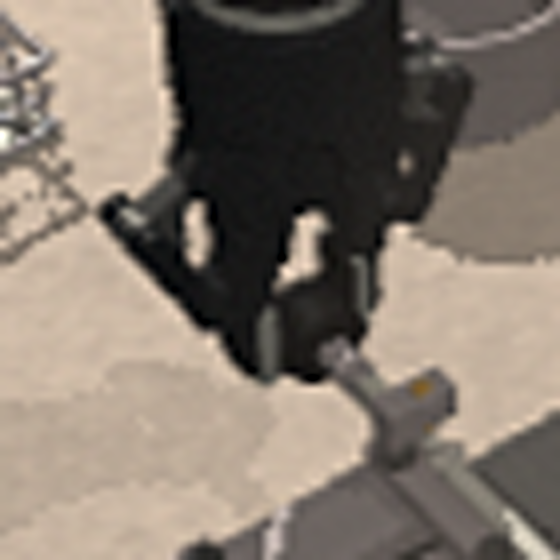

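Emit:
{"op": "apply_moves", "data": {"moves": [{"offset":[0,0,4],"twist":[0,0,0],"fingers":1},{"offset":[0,0,8],"twist":[0,0,0],"fingers":1},{"offset":[0,0,12],"twist":[0,0,0],"fingers":1},{"offset":[0,0,16],"twist":[0,0,0],"fingers":1},{"offset":[0,0,20],"twist":[0,0,0],"fingers":1},{"offset":[0,0,24],"twist":[0,0,0],"fingers":1},{"offset":[0,0,28],"twist":[0,0,0],"fingers":1},{"offset":[0,0,28],"twist":[0,0,0],"fingers":1}]}}

```text
time: 5.3
tool_pos: [0.6085, 0.1495, 0.0136]
eef_rot: [-1.575, 0.002, -0.006]
force: [5.8, -5.0, -5.1]
width: 0.0303
```

```bash
python3 go.py; python3 -c "
from h import *
crop('side',170,320,150,290,4,'pics/k4s.png')"
```

```text
t 5.3 pos [608.5 149.5  13.6] th -0.3 tilt [ 0.003 -1.    -0.004] w 30.3 F [ 5.8 -5.  -5.1] j [ 0.24  0.5  -0.24  0.83 -0.    1.82]
```

View pics/k4s.png

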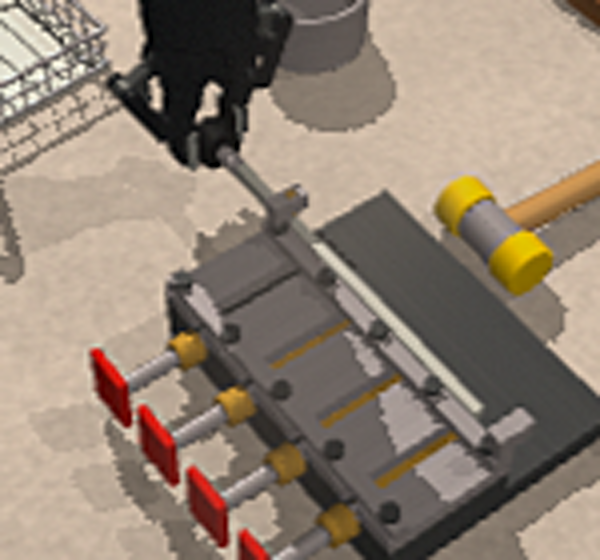

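```bash
python3 go.py 608,150,60,0 590,140,130,0 400,-29,130,90 400,-29,28,90
```

```text
t 5.35 pos [608.5 149.5  13.6] th -0.3 tilt [ 0.003 -1.    -0.004] w 30.6 F [ 6.3 -5.3 -4.2] j [ 0.24  0.5  -0.24  0.83 -0.    1.82]
(608.0, 150.0, 60.0, 0.0) off [ -0.4 -46.4   0.3] twist [ 0.0037 -0.005   0.0028] rows 1
(590.0, 140.0, 130.0, 0.0) off [ -18.1 -116.4  -10. ] twist [ 0.0037 -0.005   0.0028] rows 2
(400.0, -29.0, 130.0, 90.0) off [-207.3 -116.3 -180. ] twist [ 5.1000e-03 -1.5758e+00 -7.0000e-04] rows 9
(400.0, -29.0, 28.0, 90.0) off [-207.6  -14.3 -179.6] twist [ 5.1000e-03 -1.5758e+00 -7.0000e-04] rows 9
```

Emit:
{"op": "apply_moves", "data": {"moves": [{"offset":[0,0,0],"twist":[0,0,0],"fingers":0.3},{"offset":[0,0,0],"twist":[0,0,0],"fingers":0.3},{"offset":[0,0,0],"twist":[0,0,0],"fingers":0.3},{"offset":[0,-40,0],"twist":[0,0,0],"fingers":0.3},{"offset":[0,-90,0],"twist":[0,0,0],"fingers":0.3},{"offset":[-25,-125,-20],"twist":[0,-0.18,0],"fingers":1},{"offset":[-60,-125,-50],"twist":[0,-0.36,0],"fingers":1},{"offset":[-95,-125,-85],"twist":[0,-0.54,0],"fingers":1}]}}

```text
time: 6.35
tool_pos: [0.5108, 0.0663, 0.1396]
eef_rot: [-1.529, -0.427, 0.424]
force: [0.6, -0.2, 0.5]
width: 0.0053
```

```bash
python3 go.py 400,-29,138,90 400,-29,28,90;python3 -c "
from h import *
crop('side',170,320,150,290,4,'pics/k5s.png')"
```

```text
t 6.35 pos [510.8  66.3 139.6] th 31.1 tilt [ 0.001 -1.    -0.001] w 5.3 F [ 0.6 -0.2  0.5] j [ 0.13  0.19 -0.36  1.01  0.    1.16]
(400.0, -29.0, 138.0, 90.0) off [-144.1    1.4  -24.4] twist [ 1.3000e-03 -1.0276e+00  1.0000e-03] rows 6
(400.0, -29.0, 28.0, 90.0) off [-144.3  111.4  -24.3] twist [ 1.3000e-03 -1.0276e+00  1.0000e-03] rows 6
```

View pics/k5s.png

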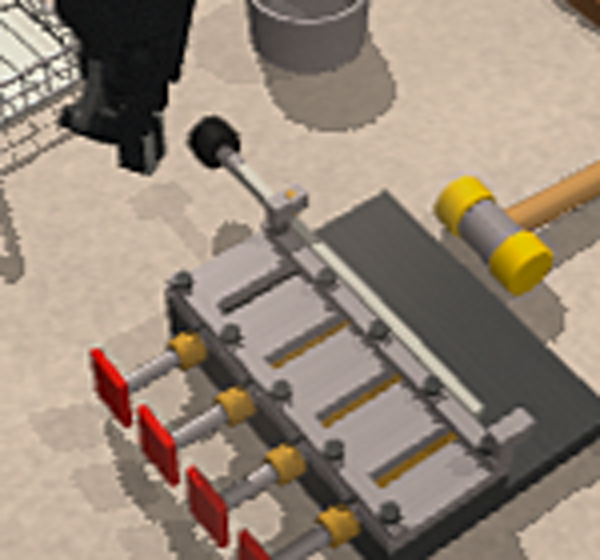

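Run:
```python
from h import *
for z in(.1396,.15,.16,.17):
    q=pj("side",[[.5108,.0663,z]]);print(z,((q-[170,150]+.5)*4).round().tolist())
```

```text
0.1396 [[148.0, 188.0]]
0.15 [[147.0, 177.0]]
0.16 [[145.0, 165.0]]
0.17 [[144.0, 154.0]]
```

Emit:
{"op": "apply_moves", "data": {"moves": [{"offset":[-24,1,-4],"twist":[0,-0.17,0],"fingers":1},{"offset":[-48,1,-8],"twist":[0,-0.34,0],"fingers":1},{"offset":[-72,1,-12],"twist":[0,-0.51,0],"fingers":1},{"offset":[-96,1,-16],"twist":[0,-0.68,0],"fingers":1},{"offset":[-120,1,-20],"twist":[0,-0.85,0],"fingers":1},{"offset":[-144,20,-24],"twist":[0,-1.028,0],"fingers":1},{"offset":[-144,66,-24],"twist":[0,-1.028,0],"fingers":1},{"offset":[-144,114,-24],"twist":[0,-1.028,0],"fingers":1}]}}

```text
time: 7.4
tool_pos: [0.4008, -0.0276, 0.0246]
eef_rot: [-1.215, -1.206, 1.202]
force: [0.5, 0.4, -0.3]
width: -0.0002
```

```bash
python3 go.py 430,-29,25,90 495,-29.5,25,90;python3 -c "
from h import *
crop('side',140,340,150,310,4,'pics/p1s.png');crop('top',200,340,150,300,4,'pics/p1t.png')"
```

```text
t 7.4 pos [400.8 -27.6  24.6] th 89.5 tilt [ 0.    -1.    -0.003] w -0.2 F [ 0.5  0.4 -0.3] j [-0.07  0.11 -0.76  0.69  0.   -0.06]
(430.0, -29.0, 25.0, 90.0) off [ -1.1  -0.3 -29.2] twist [ 0.0029 -0.0079  0.    ] rows 1
(495.0, -29.5, 25.0, 90.0) off [ -1.1  -0.1 -94.2] twist [ 0.0029 -0.0079  0.    ] rows 2
```

View pics/p1s.png

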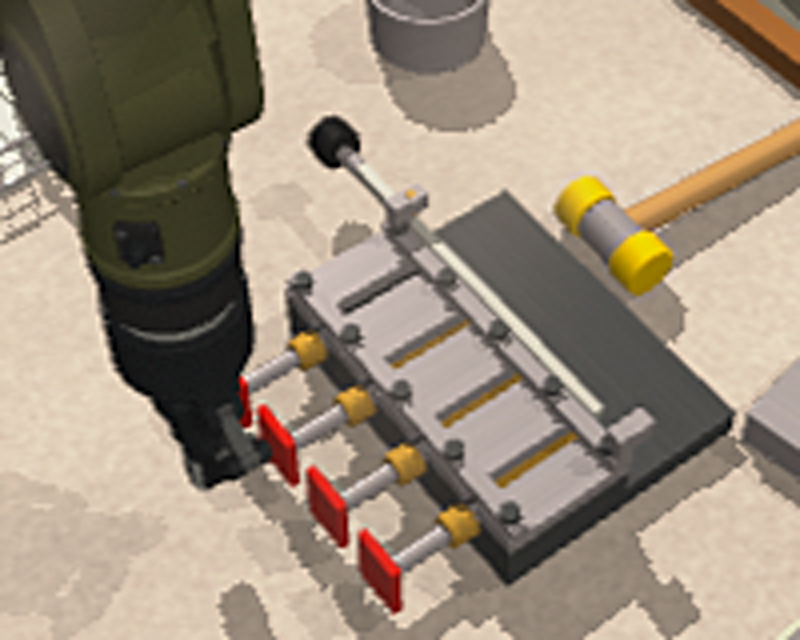

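View pics/p1t.png

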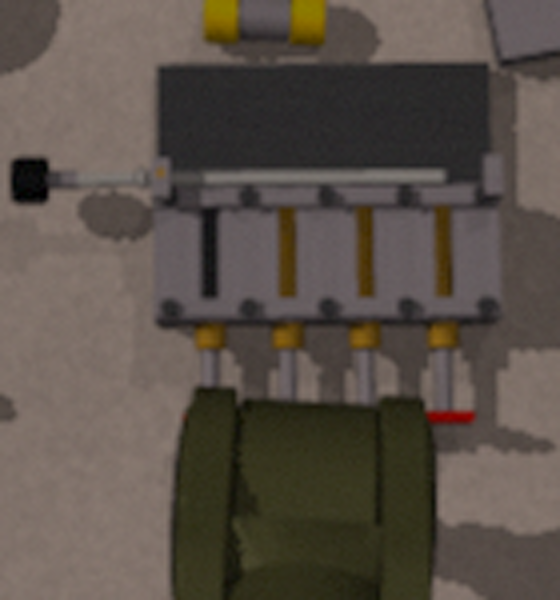

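Emit:
{"op": "apply_moves", "data": {"moves": [{"offset":[-1,0,-24],"twist":[0,-0.008,0],"fingers":1},{"offset":[-1,0,-34],"twist":[0,-0.008,0],"fingers":1},{"offset":[-1,0,-44],"twist":[0,-0.008,0],"fingers":1},{"offset":[-1,0,-54],"twist":[0,-0.008,0],"fingers":1},{"offset":[-1,0,-64],"twist":[0,-0.008,0],"fingers":1},{"offset":[-1,0,-74],"twist":[0,-0.008,0],"fingers":1},{"offset":[-1,0,-84],"twist":[0,-0.008,0],"fingers":1},{"offset":[-1,0,-84],"twist":[0,-0.008,0],"fingers":1}]}}

```text
time: 8.5
tool_pos: [0.4822, -0.0292, 0.0251]
eef_rot: [-1.207, -1.207, 1.212]
force: [-5.9, -1.1, 4.0]
width: 0.0002
```

```bash
python3 go.py;python3 -c "
from h import *
crop('side',140,340,150,310,4,'pics/p2s.png')"
```

```text
t 8.5 pos [482.2 -29.2  25.1] th 90.1 tilt [-0.    -1.     0.003] w 0.2 F [-5.9 -1.1  4. ] j [-0.06  0.26 -0.58  0.74 -0.   -0.06]
```

View pics/p2s.png

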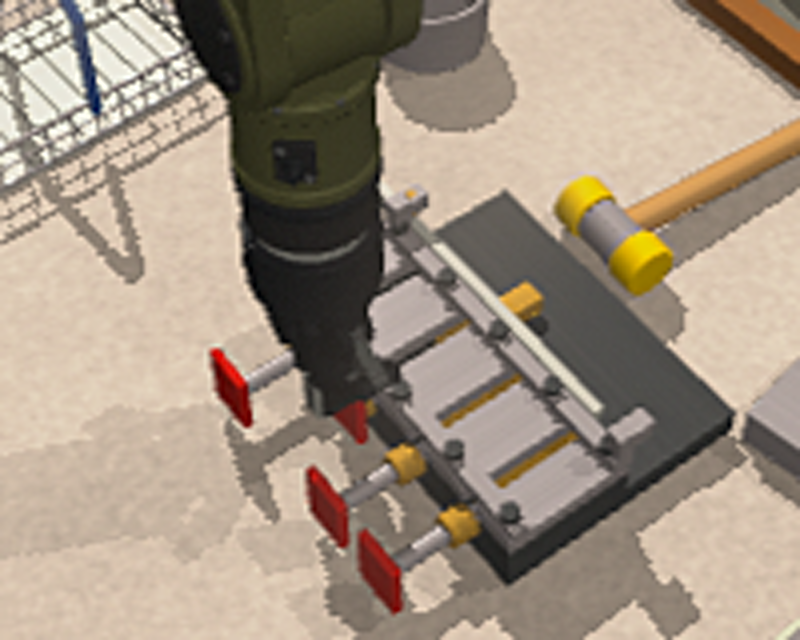

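Emit:
{"op": "apply_moves", "data": {"moves": [{"offset":[0,0,-3],"twist":[0,0,0],"fingers":1},{"offset":[0,0,-5],"twist":[0,0,0],"fingers":1},{"offset":[0,0,-7],"twist":[0,0,0],"fingers":1},{"offset":[0,0,-8],"twist":[0,0,0],"fingers":1},{"offset":[0,0,-9],"twist":[0,0,0],"fingers":1},{"offset":[0,0,-10],"twist":[0,0,0],"fingers":1},{"offset":[0,0,-11],"twist":[0,0,0],"fingers":1},{"offset":[0,0,-11],"twist":[0,0,0],"fingers":1}]}}

```text
time: 9.55
tool_pos: [0.4917, -0.0292, 0.025]
eef_rot: [-1.206, -1.206, 1.213]
force: [-8.5, -1.2, 6.5]
width: -0.0002
```

Emit:
{"op": "apply_moves", "data": {"moves": [{"offset":[0,0,-1],"twist":[0,0,0],"fingers":1},{"offset":[0,0,-2],"twist":[0,0,0],"fingers":1},{"offset":[0,0,-3],"twist":[0,0,0],"fingers":1},{"offset":[0,0,-3],"twist":[0,0,0],"fingers":1},{"offset":[0,0,-3],"twist":[0,0,0],"fingers":1},{"offset":[0,0,-3],"twist":[0,0,0],"fingers":1},{"offset":[0,0,-3],"twist":[0,0,0],"fingers":1},{"offset":[0,0,-3],"twist":[0,0,0],"fingers":1}]}}

```text
time: 10.55
tool_pos: [0.4928, -0.0292, 0.0248]
eef_rot: [-1.203, -1.204, 1.214]
force: [-13.3, -1.7, 11.3]
width: -0.0
```

Emit:
{"op": "apply_moves", "data": {"moves": [{"offset":[0,0,45],"twist":[0,0,0],"fingers":1},{"offset":[0,0,86],"twist":[0,0,0],"fingers":1},{"offset":[-26,0,86],"twist":[0,0,0],"fingers":1},{"offset":[-52,0,84],"twist":[0,0,0],"fingers":1},{"offset":[-52,0,64],"twist":[0,0,0],"fingers":1},{"offset":[-52,0,52],"twist":[0,0,0],"fingers":1},{"offset":[-52,0,40],"twist":[0,0,0],"fingers":1},{"offset":[-52,0,30],"twist":[0,0,0],"fingers":1}]}}

```text
time: 11.55
tool_pos: [0.4661, -0.0816, 0.0248]
eef_rot: [-1.207, -1.206, 1.213]
force: [-7.1, -4.2, 5.5]
width: -0.0001
```

Emit:
{"op": "apply_moves", "data": {"moves": [{"offset":[0,0,-8],"twist":[0,0,0],"fingers":1},{"offset":[0,0,-16],"twist":[0,0,0],"fingers":1},{"offset":[0,0,-22],"twist":[0,0,0],"fingers":1},{"offset":[0,0,-25],"twist":[0,0,0],"fingers":1},{"offset":[0,0,-27],"twist":[0,0,0],"fingers":1},{"offset":[0,0,-29],"twist":[0,0,0],"fingers":1},{"offset":[0,0,-30],"twist":[0,0,0],"fingers":1},{"offset":[0,0,-30],"twist":[0,0,0],"fingers":1}]}}

```text
time: 12.55
tool_pos: [0.4923, -0.0815, 0.0244]
eef_rot: [-1.203, -1.202, 1.216]
force: [-14.9, -3.2, 12.5]
width: 0.0001
```

```bash
python3 go.py;python3 -c "
from h import *
crop('side',140,340,150,310,4,'pics/p3s.png')"
```

```text
t 12.55 pos [492.3 -81.5  24.4] th 90.0 tilt [-0.002 -1.     0.01 ] w 0.1 F [-14.9  -3.2  12.5] j [-0.16  0.29 -0.54  0.76 -0.   -0.16]
```

View pics/p3s.png

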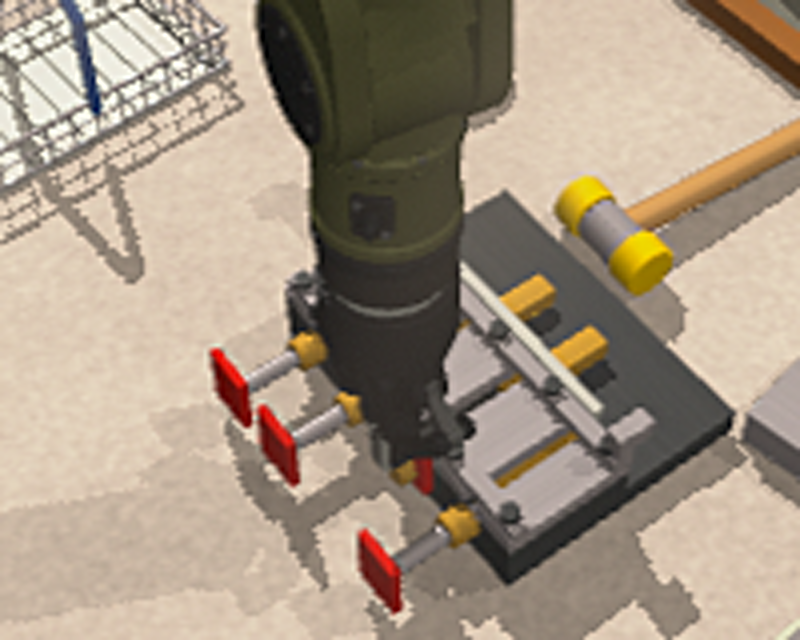

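Emit:
{"op": "apply_moves", "data": {"moves": [{"offset":[0,0,45],"twist":[0,0,0],"fingers":1},{"offset":[0,0,86],"twist":[0,0,0],"fingers":1},{"offset":[-25,0,86],"twist":[0,0,0],"fingers":1},{"offset":[-50,0,84],"twist":[0,0,0],"fingers":1},{"offset":[-50,0,64],"twist":[0,0,0],"fingers":1},{"offset":[-50,0,52],"twist":[0,0,0],"fingers":1},{"offset":[-50,0,40],"twist":[0,0,0],"fingers":1},{"offset":[-50,0,30],"twist":[0,0,0],"fingers":1}]}}

```text
time: 13.6
tool_pos: [0.4663, -0.1314, 0.0247]
eef_rot: [-1.207, -1.206, 1.214]
force: [-7.9, -3.3, 4.8]
width: -0.0001
```

Emit:
{"op": "apply_moves", "data": {"moves": [{"offset":[0,0,-8],"twist":[0,0,0],"fingers":1},{"offset":[0,0,-16],"twist":[0,0,0],"fingers":1},{"offset":[0,0,-22],"twist":[0,0,0],"fingers":1},{"offset":[0,0,-25],"twist":[0,0,0],"fingers":1},{"offset":[0,0,-27],"twist":[0,0,0],"fingers":1},{"offset":[0,0,-29],"twist":[0,0,0],"fingers":1},{"offset":[0,0,-30],"twist":[0,0,0],"fingers":1},{"offset":[0,0,-30],"twist":[0,0,0],"fingers":1}]}}

```text
time: 14.6
tool_pos: [0.4919, -0.1314, 0.0243]
eef_rot: [-1.203, -1.201, 1.217]
force: [-17.4, -5.5, 13.6]
width: -0.0003
```

Emit:
{"op": "apply_moves", "data": {"moves": [{"offset":[0,0,30],"twist":[0,0,0],"fingers":1},{"offset":[0,0,70],"twist":[0,0,0],"fingers":1},{"offset":[0,-30,90],"twist":[0,0,0],"fingers":1},{"offset":[0,-80,90],"twist":[0,0,0],"fingers":1},{"offset":[0,-130,90],"twist":[0,0,0],"fingers":1},{"offset":[0,-130,90],"twist":[0,0,0],"fingers":1},{"offset":[0,-130,90],"twist":[0,0,0],"fingers":1},{"offset":[0,-130,90],"twist":[0,0,0],"fingers":1}]}}

```text
time: 15.6
tool_pos: [0.407, -0.1306, 0.1536]
eef_rot: [-1.206, -1.209, 1.211]
force: [-0.2, 0.1, 0.3]
width: -0.0001
```

```bash
python3 go.py;python3 -c "
from h import *
im=get_image('side');cv2.imwrite('pics/p4s0.png',im)
crop('side',180,340,150,300,5,'pics/p4s.png',im);im=get_image('top');cv2.imwrite('pics/p4t0.png',im);crop('top',200,340,150,270,5,'pics/p4t.png',im)"
```

```text
t 15.6 pos [ 407.  -130.6  153.6] th 90.1 tilt [ 0.001 -1.     0.002] w -0.1 F [-0.2  0.1  0.3] j [-0.31  0.02 -0.52  1.03  0.   -0.31]
```

View pics/p4s.png

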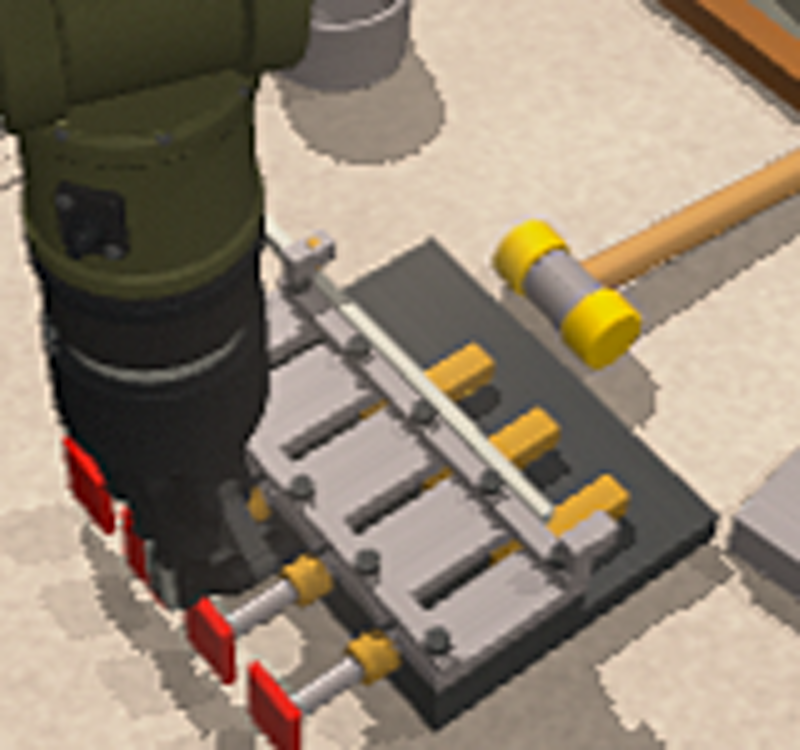

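View pics/p4t.png

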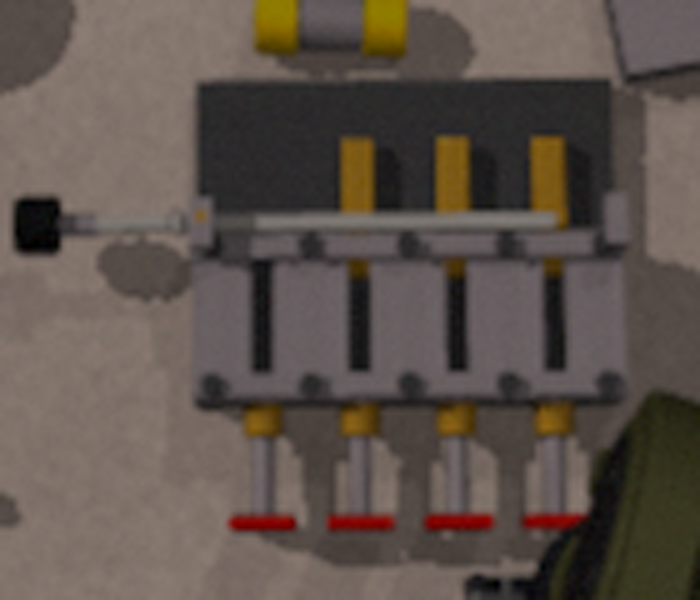

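Run:
```python
from fit import *
for z in(.1536,.165,.175): print(z,((pj("side",[[.407,-.1306,z]])-[180,150]+.5)*5).round())
for u in(358,453,547.5): print(bp("top",*T(u,137),.036).round(4))
for u,v in((477,347),(540,412),(612,480)): print(bp("side",*T(u,v,5,180,150),.036).round(4))
```

```text
0.1536 [[187. 621.]]
0.165 [[185. 606.]]
0.175 [[184. 593.]]
[ 0.6543 -0.0313  0.036 ]
[ 0.6534 -0.083   0.036 ]
[ 0.6525 -0.1343  0.036 ]
[ 0.6537 -0.0246  0.036 ]
[ 0.6522 -0.0763  0.036 ]
[ 0.6531 -0.1295  0.036 ]
```

```bash
python3 - <<'E'
from fit import *
for u,v in((255,50),(407,50),(331,25)): print(bp("top",*T(u,v),.03).round(4))
E
python3 go.py 480,-60,153,90 628,-30.5,120,90 628,-30.5,22,90
```

```text
[0.7051 0.0245 0.03  ]
[ 0.7036 -0.0592  0.03  ]
[ 0.7185 -0.0176  0.03  ]
t 15.7 pos [ 407.1 -130.7  153.7] th 90.1 tilt [ 0.001 -1.     0.002] w 0.0 F [ 0.  -0.2 -0.4] j [-0.31  0.02 -0.52  1.03  0.   -0.31]
(480.0, -60.0, 153.0, 90.0) off [ 70.6   0.6 -73. ] twist [-0.0023  0.0015  0.0009] rows 2
(628.0, -30.5, 120.0, 90.0) off [  99.9   33.2 -221.1] twist [-0.0023  0.0015  0.0009] rows 4
(628.0, -30.5, 22.0, 90.0) off [  99.8  131.2 -221.4] twist [-0.0023  0.0015  0.0009] rows 5
```

Emit:
{"op": "apply_moves", "data": {"moves": [{"offset":[25,0,-50],"twist":[0,0,0],"fingers":0.55},{"offset":[50,0,-100],"twist":[0,0,0],"fingers":0.55},{"offset":[75,0,-150],"twist":[0,0,0],"fingers":0.55},{"offset":[100,0,-200],"twist":[0,0,0],"fingers":0.55},{"offset":[100,30,-221],"twist":[0,0,0],"fingers":0.55},{"offset":[100,75,-221],"twist":[0,0,0],"fingers":0.55},{"offset":[100,115,-221],"twist":[0,0,0],"fingers":0.55},{"offset":[100,124,-221],"twist":[0,0,0],"fingers":0.55}]}}

```text
time: 16.7
tool_pos: [0.6254, -0.0307, 0.0269]
eef_rot: [-1.203, -1.205, 1.213]
force: [-0.7, 0.1, 0.7]
width: 0.0387
```

```bash
python3 go.py 628,-30.5,22,90;python3 -c "
from h import *
im=get_image('side')
crop('side',210,330,150,260,6,'pics/b1s.png',im)"
```

```text
t 16.7 pos [625.4 -30.7  26.9] th 90.1 tilt [ 0.    -1.     0.007] w 38.7 F [-0.7  0.1  0.7] j [-0.05  0.49 -0.22  0.87  0.   -0.05]
(628.0, -30.5, 22.0, 90.0) off [ 0.2  4.9 -2.6] twist [-0.0072  0.0013  0.0004] rows 1
```

View pics/b1s.png

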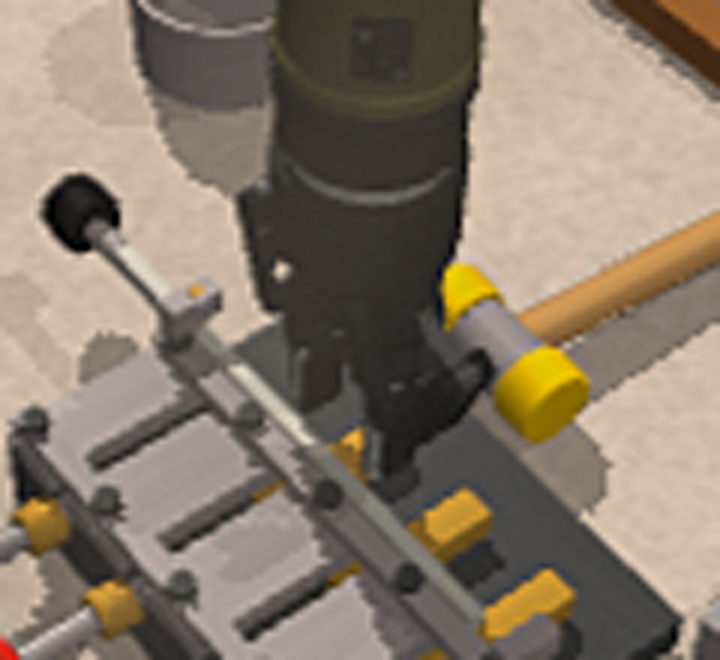

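Emit:
{"op": "apply_moves", "data": {"moves": [{"offset":[0,4,-3],"twist":[-0.005,0,0],"fingers":0.55},{"offset":[0,4,-3],"twist":[-0.005,0,0],"fingers":0.55},{"offset":[0,4,-3],"twist":[-0.005,0,0],"fingers":0.8},{"offset":[0,4,-3],"twist":[-0.005,0,0],"fingers":1},{"offset":[0,4,-3],"twist":[-0.005,0,0],"fingers":1},{"offset":[0,4,-3],"twist":[-0.005,0,0],"fingers":1},{"offset":[0,4,-3],"twist":[-0.005,0,0],"fingers":1},{"offset":[0,4,-3],"twist":[-0.005,0,0],"fingers":1}]}}

```text
time: 17.75
tool_pos: [0.6318, -0.0309, 0.0268]
eef_rot: [-1.212, -1.214, 1.208]
force: [0.1, 0.1, -0.0]
width: 0.0002
```

```bash
python3 go.py 663,-30.5,22,90 663,-30.5,130,90;python3 -c "
from h import *
im=get_image('side')
crop('side',210,330,150,260,6,'pics/b2s.png',im)"
```

```text
t 17.75 pos [631.8 -30.9  26.8] th 90.1 tilt [ 0.    -1.    -0.005] w 0.2 F [ 0.1  0.1 -0. ] j [-0.05  0.49 -0.22  0.86  0.   -0.05]
(663.0, -30.5, 22.0, 90.0) off [  0.4   5.  -31.2] twist [0.0048 0.0012 0.0001] rows 1
(663.0, -30.5, 130.0, 90.0) off [   0.4 -103.   -31.7] twist [0.0048 0.0012 0.0001] rows 2
```

View pics/b2s.png

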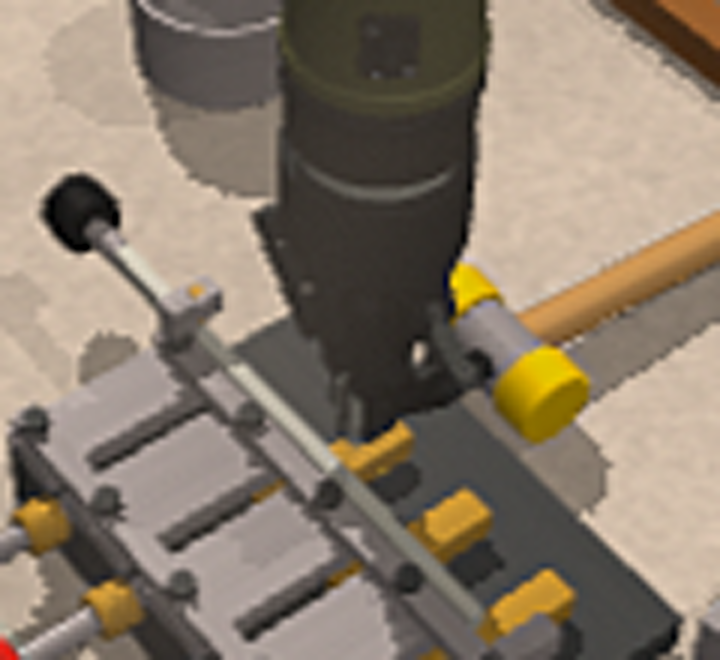

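```bash
python3 - <<'E'
from fit import *
for z in(.0268,.037,.045,.055): print(z,((pj("side",[[.6318,-.0309,z],[.6208,-.0309,z],[.6318,-.0429,z]])-[210,150]+.5)*6).round().tolist())
print(((pj("side",[[.6318,-.0309,.036],[.653,-.0309,.036],[.653,-.0219,.036],[.653,-.0399,.036]])-[210,150]+.5)*6).round().tolist())
E
python3 -c "
from h import *
im=get_image('side')
crop('side',255,295,200,240,15,'pics/b3s.png',im)"
```

```text
0.0268 [[362.0, 463.0], [342.0, 475.0], [379.0, 481.0]]
0.037 [[363.0, 449.0], [343.0, 461.0], [380.0, 466.0]]
0.045 [[363.0, 437.0], [343.0, 449.0], [381.0, 455.0]]
0.055 [[364.0, 422.0], [344.0, 435.0], [382.0, 440.0]]
[[363.0, 450.0], [401.0, 426.0], [387.0, 413.0], [414.0, 439.0]]
```

View pics/b3s.png

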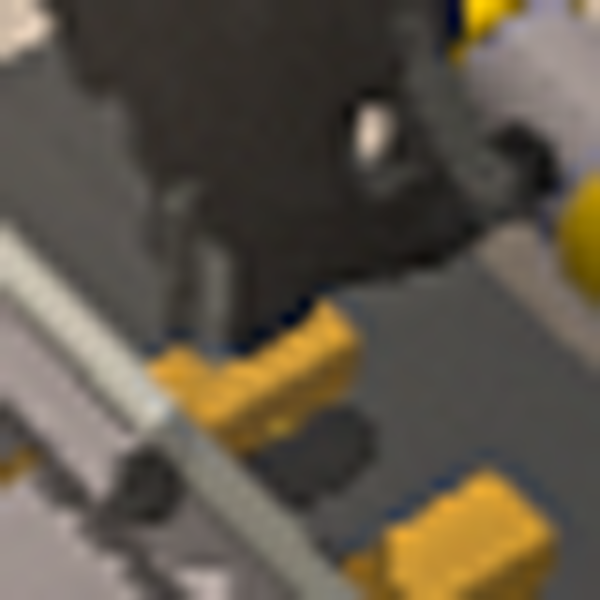

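Emit:
{"op": "apply_moves", "data": {"moves": [{"offset":[0,0,3],"twist":[0,0,0],"fingers":0.55},{"offset":[0,0,3],"twist":[0,0,0],"fingers":0.55},{"offset":[0,0,3],"twist":[0,0,0],"fingers":0.55},{"offset":[0,3,3],"twist":[0,0,0],"fingers":0.55},{"offset":[0,6,3],"twist":[0,0,0],"fingers":0.55},{"offset":[0,9,3],"twist":[0,0,0],"fingers":0.55},{"offset":[0,9,3],"twist":[0,0,0],"fingers":0.55},{"offset":[0,9,3],"twist":[0,0,0],"fingers":0.55}]}}

```text
time: 18.85
tool_pos: [0.6289, -0.0309, 0.0179]
eef_rot: [-1.212, -1.214, 1.208]
force: [-0.2, -0.5, -0.9]
width: 0.0383
```

```bash
python3 go.py;python3 -c "
from h import *
im=get_image('side')
crop('side',245,305,190,250,10,'pics/b4s.png',im)"
```

```text
t 18.85 pos [628.9 -30.9  17.9] th 90.1 tilt [ 0.    -1.    -0.005] w 38.3 F [-0.2 -0.5 -0.9] j [-0.05  0.5  -0.23  0.84  0.   -0.05]
```

View pics/b4s.png

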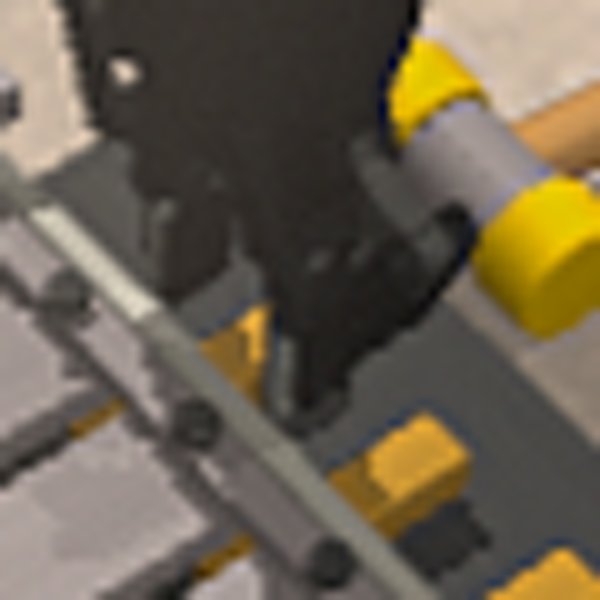

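Emit:
{"op": "apply_moves", "data": {"moves": [{"offset":[0,2,0],"twist":[0,0,0],"fingers":0.55},{"offset":[0,3,0],"twist":[0,0,0],"fingers":0.55},{"offset":[0,3,0],"twist":[0,0,0],"fingers":0.7},{"offset":[0,3,0],"twist":[0,0,0],"fingers":0.8},{"offset":[0,3,0],"twist":[0,0,0],"fingers":1},{"offset":[0,3,0],"twist":[0,0,0],"fingers":1},{"offset":[0,3,0],"twist":[0,0,0],"fingers":1},{"offset":[0,3,0],"twist":[0,0,0],"fingers":1}]}}

```text
time: 19.9
tool_pos: [0.6289, -0.0309, 0.0149]
eef_rot: [-1.212, -1.214, 1.208]
force: [-0.0, -0.1, -0.2]
width: 0.0002
```

```bash
python3 go.py;python3 -c "
from h import *
im=get_image('side')
crop('side',245,305,190,250,10,'pics/b5s.png',im)"
```

```text
t 19.9 pos [628.9 -30.9  14.9] th 90.1 tilt [-0.    -1.    -0.005] w 0.2 F [-0.  -0.1 -0.2] j [-0.05  0.5  -0.24  0.83  0.   -0.05]
```

View pics/b5s.png

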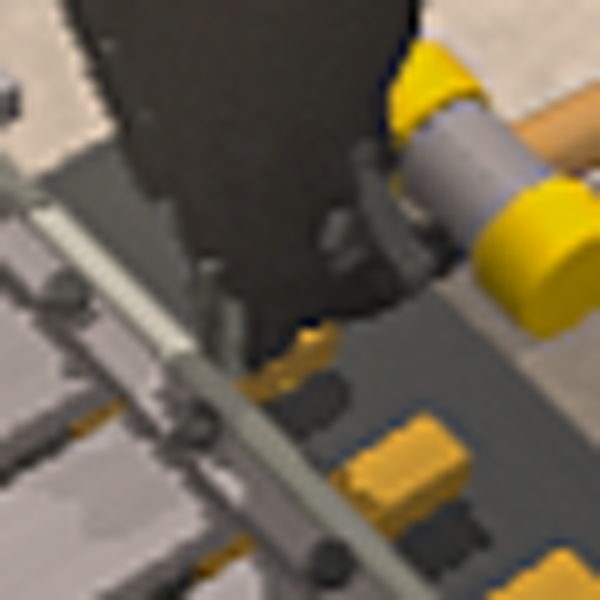

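Run:
```python
from fit import *
for y in(-.031,-.038,-.0455):
  for z in(.03,.04,.05,.06): print(y,z,((pj("side",[[.618,y,z],[.629,y,z],[.640,y,z]])-[245,190]+.5)*10).round().tolist())
```

```text
-0.031 0.03 [[212.0, 390.0], [245.0, 370.0], [278.0, 349.0]]
-0.031 0.04 [[213.0, 367.0], [247.0, 346.0], [280.0, 325.0]]
-0.031 0.05 [[214.0, 342.0], [248.0, 322.0], [281.0, 301.0]]
-0.031 0.06 [[216.0, 318.0], [249.0, 297.0], [283.0, 276.0]]
-0.038 0.03 [[229.0, 408.0], [262.0, 387.0], [295.0, 366.0]]
-0.038 0.04 [[230.0, 384.0], [264.0, 363.0], [297.0, 342.0]]
-0.038 0.05 [[232.0, 360.0], [265.0, 339.0], [299.0, 318.0]]
-0.038 0.06 [[233.0, 335.0], [267.0, 314.0], [301.0, 294.0]]
-0.0455 0.03 [[248.0, 427.0], [281.0, 406.0], [314.0, 385.0]]
-0.0455 0.04 [[249.0, 403.0], [283.0, 382.0], [316.0, 361.0]]
-0.0455 0.05 [[251.0, 379.0], [284.0, 358.0], [318.0, 337.0]]
-0.0455 0.06 [[252.0, 354.0], [286.0, 333.0], [320.0, 312.0]]
```

Emit:
{"op": "apply_moves", "data": {"moves": [{"offset":[0,0,0],"twist":[0,0,0],"fingers":0.55},{"offset":[0,0,0],"twist":[0,0,0],"fingers":0.55},{"offset":[0,0,0],"twist":[0,0,0],"fingers":0.55},{"offset":[0,4,0],"twist":[0,0,0],"fingers":0.55},{"offset":[0,8,0],"twist":[0,0,0],"fingers":0.55},{"offset":[0,11,0],"twist":[0,0,0],"fingers":0.55},{"offset":[0,13,0],"twist":[0,0,0],"fingers":0.55},{"offset":[0,14,0],"twist":[0,0,0],"fingers":0.55}]}}

```text
time: 20.95
tool_pos: [0.6289, -0.0309, 0.0007]
eef_rot: [-1.212, -1.214, 1.208]
force: [0.0, 0.5, -0.3]
width: 0.0385
```

```bash
python3 go.py;python3 -c "
from h import *
im=get_image('side')
crop('side',245,305,190,250,10,'pics/b6s.png',im)"
```

```text
t 20.95 pos [628.9 -30.9   0.7] th 90.1 tilt [ 0.    -1.    -0.005] w 38.5 F [ 0.   0.5 -0.3] j [-0.05  0.51 -0.25  0.8   0.   -0.05]
```

View pics/b6s.png

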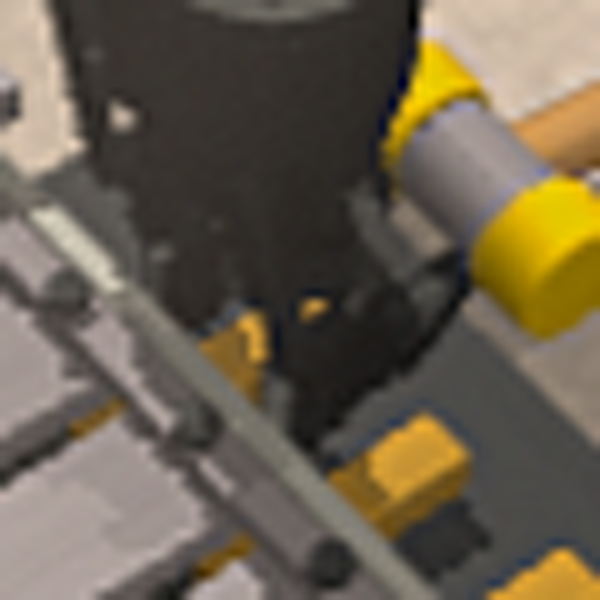

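Emit:
{"op": "apply_moves", "data": {"moves": [{"offset":[0,1,0],"twist":[0,0,0],"fingers":0.55},{"offset":[0,2,0],"twist":[0,0,0],"fingers":0.55},{"offset":[0,3,0],"twist":[0,0,0],"fingers":0.55},{"offset":[0,3,0],"twist":[0,0,0],"fingers":0.7},{"offset":[0,3,0],"twist":[0,0,0],"fingers":0.8},{"offset":[0,3,0],"twist":[0,0,0],"fingers":1},{"offset":[0,3,0],"twist":[0,0,0],"fingers":1},{"offset":[0,3,0],"twist":[0,0,0],"fingers":1}]}}

```text
time: 22.0
tool_pos: [0.629, -0.0303, -0.0018]
eef_rot: [-1.211, -1.215, 1.207]
force: [-2.7, 5.4, 4.9]
width: 0.0162
```

```bash
python3 go.py;python3 -c "
from h import *
im=get_image('side')
crop('side',245,305,190,250,10,'pics/b7s.png',im)"
```

```text
t 22.0 pos [629.  -30.3  -1.8] th 90.1 tilt [ 0.001 -1.    -0.005] w 16.2 F [-2.7  5.4  4.9] j [-0.05  0.52 -0.25  0.8   0.   -0.05]
```

View pics/b7s.png

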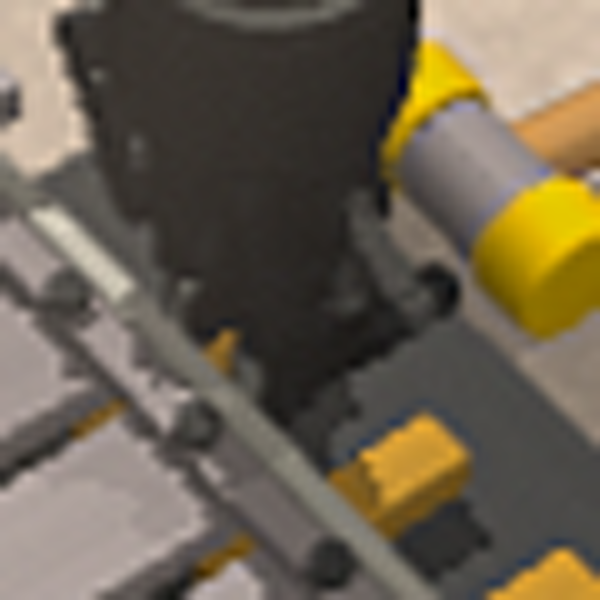

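Emit:
{"op": "apply_moves", "data": {"moves": [{"offset":[0,-1,-4],"twist":[0,0,0],"fingers":1},{"offset":[0,-1,-12],"twist":[0,0,0],"fingers":1},{"offset":[0,-1,-20],"twist":[0,0,0],"fingers":1},{"offset":[0,-1,-28],"twist":[0,0,0],"fingers":1},{"offset":[0,-1,-36],"twist":[0,0,0],"fingers":1},{"offset":[0,-3,-38],"twist":[0,0,0],"fingers":1},{"offset":[0,-10,-38],"twist":[0,0,0],"fingers":1},{"offset":[0,-20,-38],"twist":[0,0,0],"fingers":1}]}}

```text
time: 23.05
tool_pos: [0.6665, -0.031, 0.0184]
eef_rot: [-1.212, -1.213, 1.208]
force: [0.1, 0.6, -1.9]
width: 0.0166
```

```bash
python3 go.py;python3 -c "
from h import *
im=get_image('side')
crop('side',225,325,170,270,6,'pics/b8s.png',im)"
```

```text
t 23.05 pos [666.5 -31.   18.4] th 90.1 tilt [-0.    -1.    -0.004] w 16.6 F [ 0.1  0.6 -1.9] j [-0.05  0.56 -0.13  0.88  0.   -0.05]
```

View pics/b8s.png

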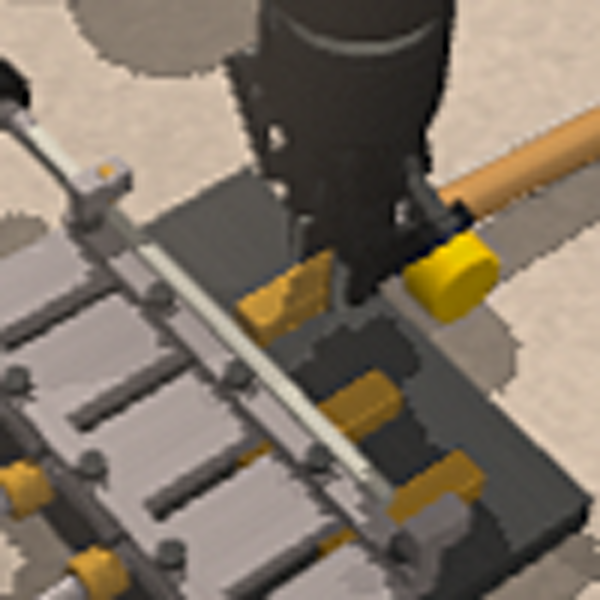

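Emit:
{"op": "apply_moves", "data": {"moves": [{"offset":[0,-50,0],"twist":[0,0,0],"fingers":1},{"offset":[0,-100,0],"twist":[0,0,0],"fingers":1},{"offset":[0,-120,10],"twist":[0,0,0],"fingers":1},{"offset":[50,-120,25],"twist":[0,0,0],"fingers":1},{"offset":[100,-120,40],"twist":[0,0,0],"fingers":1},{"offset":[150,-120,55],"twist":[0,0,0],"fingers":1},{"offset":[150,-120,55],"twist":[0,0,0],"fingers":1},{"offset":[150,-120,55],"twist":[0,0,0],"fingers":1}]}}

```text
time: 24.1
tool_pos: [0.6103, 0.1188, 0.1373]
eef_rot: [-1.212, -1.213, 1.209]
force: [0.4, 0.0, -2.0]
width: 0.0164
```

```bash
python3 go.py;python3 -c "
from h import *
im=get_image('side');cv2.imwrite('pics/b9s.png',im)
im=get_image('top');cv2.imwrite('pics/b9t0.png',im)
crop('top',80,180,180,300,5,'pics/b9t.png',im)"
```

```text
t 24.1 pos [610.3 118.8 137.3] th 90.1 tilt [-0.001 -1.    -0.004] w 16.4 F [ 0.4  0.  -2. ] j [ 0.19  0.39 -0.11  1.07 -0.    0.19]
```

View pics/b9s.png

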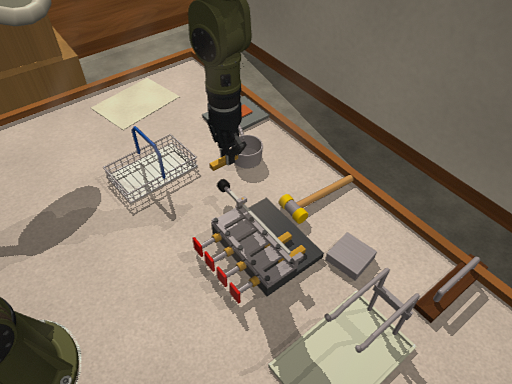

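View pics/b9t.png

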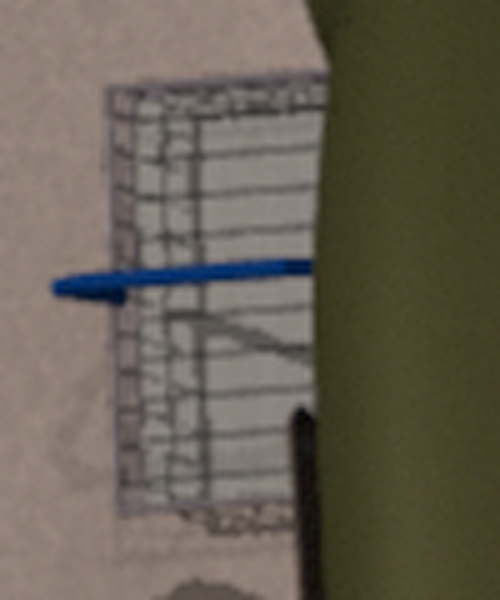

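```bash
python3 -c "
from fit import *
im=cv2.imread('pics/b9s.png')
m=[.4964,.3521,.065];c,s=np.cos(m[2]),np.sin(m[2])
P=[[a,b,40] for a in(-115,115) for b in(-70,70)]+[[0,-50,135],[0,50,135],[0,68,117],[0,-68,117],[0,68,40],[0,-68,40]]
W=[[m[0]+(c*a-s*b)/1e3,m[1]+(s*a+c*b)/1e3,z/1e3] for a,b,z in P]
crop('side',100,205,115,220,6,'pics/bk.png',im,W)
im=cv2.imread('pics/top0.png')
crop('top',80,180,180,300,5,'pics/bkt.png',im,W)"; python3 go.py
```

```text
t 24.2 pos [611.  118.  137.4] th 90.0 tilt [-0.    -1.    -0.004] w 16.6 F [-0.5 -0.3 -1.2] j [ 0.19  0.39 -0.11  1.07 -0.    0.19]
```

View pics/bk.png

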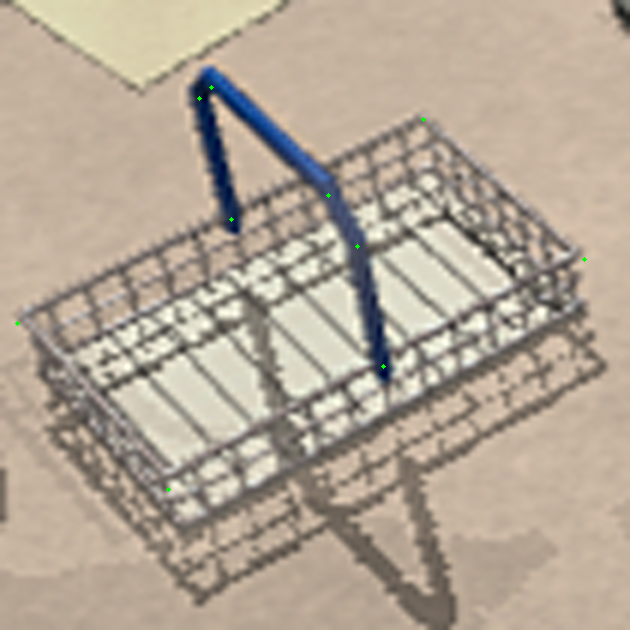

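View pics/bkt.png

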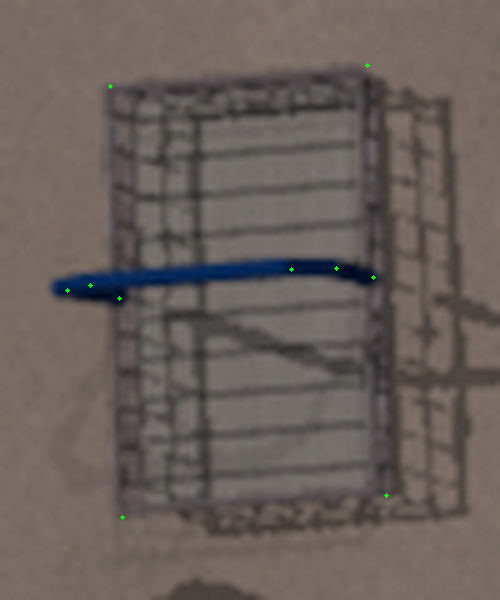

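Emit:
{"op": "apply_moves", "data": {"moves": [{"offset":[55,0,12],"twist":[0,-0.02,0],"fingers":1},{"offset":[110,0,25],"twist":[0,-0.05,0],"fingers":1},{"offset":[165,0,38],"twist":[0,-0.05,0],"fingers":1},{"offset":[213,0,49],"twist":[0,-0.05,0],"fingers":1},{"offset":[213,0,49],"twist":[0,-0.05,0],"fingers":1},{"offset":[213,40,49],"twist":[0,-0.05,0],"fingers":1},{"offset":[213,80,49],"twist":[0,-0.05,0],"fingers":1},{"offset":[213,80,49],"twist":[0,-0.05,0],"fingers":1}]}}

```text
time: 25.2
tool_pos: [0.56, 0.3285, 0.054]
eef_rot: [-1.188, -1.242, 1.249]
force: [-0.5, 0.2, -0.9]
width: 0.0165
```

```bash
python3 go.py 562,331,-12,93;python3 -c "
from h import *
im=get_image('side')
crop('side',100,230,95,225,5,'pics/b10s.png',im)"
```

```text
t 25.2 pos [560.  328.5  54. ] th 92.8 tilt [-0.004 -1.     0.001] w 16.5 F [-0.5  0.2 -0.9] j [ 0.53  0.5  -0.13  0.94 -0.    0.48]
(562.0, 331.0, -12.0, 93.0) off [ 2.7 66.  -2.2] twist [-0.0015 -0.0033 -0.0041] rows 2
```

View pics/b10s.png

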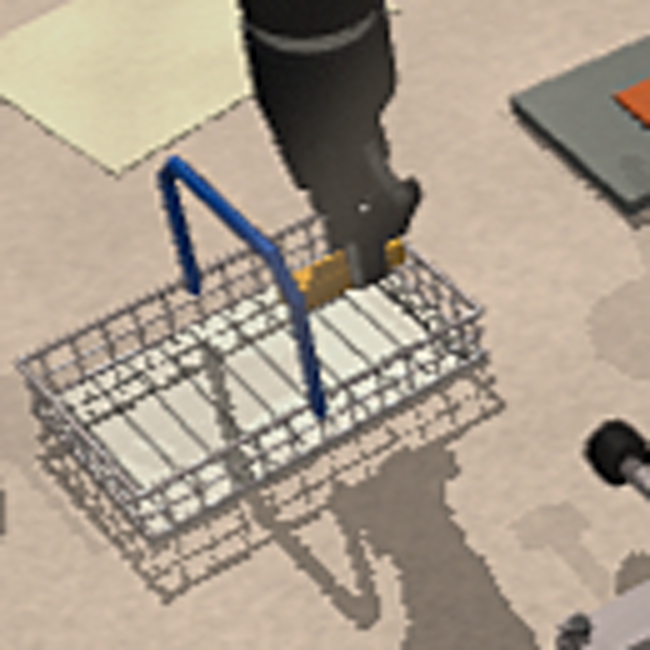

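Emit:
{"op": "apply_moves", "data": {"moves": [{"offset":[3,25,-2],"twist":[0,0,0],"fingers":1},{"offset":[3,45,-2],"twist":[0,0,0],"fingers":1},{"offset":[3,60,-2],"twist":[0,0,0],"fingers":1},{"offset":[3,66,-2],"twist":[0,0,0],"fingers":1},{"offset":[3,66,-2],"twist":[0,0,0],"fingers":1},{"offset":[3,66,-2],"twist":[0,0,0],"fingers":0.65},{"offset":[3,66,-2],"twist":[0,0,0],"fingers":0.65},{"offset":[3,66,-2],"twist":[0,0,0],"fingers":0.65}]}}

```text
time: 26.25
tool_pos: [0.5648, 0.3353, -0.0079]
eef_rot: [-1.189, -1.251, 1.244]
force: [-0.3, -1.2, -0.3]
width: 0.0298
```

```bash
python3 go.py;python3 -c "
from h import *
im=get_image('side')
crop('side',100,230,95,225,5,'pics/b11s.png',im)"
```

```text
t 26.25 pos [564.8 335.3  -7.9] th 92.9 tilt [ 0.    -1.    -0.006] w 29.8 F [-0.3 -1.2 -0.3] j [ 0.54  0.57 -0.18  0.82 -0.    0.49]
```

View pics/b11s.png

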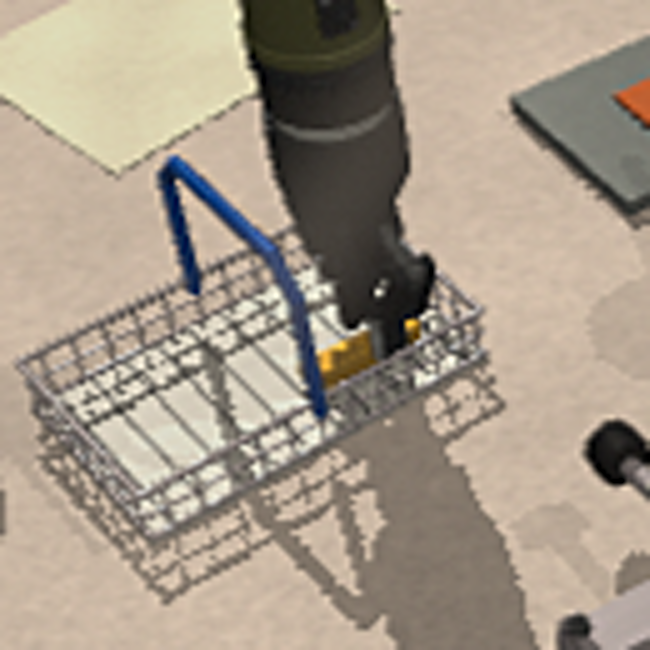

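```bash
python3 go.py 565,335,110,93 575,270,110,93 629,-82.3,110,90 629,-82.3,0,90
```

```text
t 26.3 pos [564.7 335.3  -8. ] th 92.9 tilt [ 0.    -1.    -0.006] w 30.1 F [-0.7 -1.   0.5] j [ 0.54  0.57 -0.18  0.82 -0.    0.49]
(565.0, 335.0, 110.0, 93.0) off [  -0.3 -118.    -0.9] twist [ 0.0057 -0.0011  0.0001] rows 2
(575.0, 270.0, 110.0, 93.0) off [ -65.7 -117.9   -7.6] twist [ 0.0057 -0.0011  0.0001] rows 3
(629.0, -82.3, 110.0, 90.0) off [-420.3 -117.8  -43.5] twist [0.0057 0.0513 0.0002] rows 8
(629.0, -82.3, 0.0, 90.0) off [-420.3   -7.8  -42.8] twist [0.0057 0.0513 0.0002] rows 7
```

Emit:
{"op": "apply_moves", "data": {"moves": [{"offset":[0,-50,0],"twist":[0,0,0],"fingers":0.65},{"offset":[0,-105,0],"twist":[0,0,0],"fingers":0.55},{"offset":[-60,-117,-6],"twist":[0,0,0],"fingers":0.55},{"offset":[-120,-117,-12],"twist":[0,0.02,0],"fingers":0.55},{"offset":[-180,-117,-18],"twist":[0,0.05,0],"fingers":0.55},{"offset":[-240,-117,-25],"twist":[0.005,0.05,0],"fingers":0.55},{"offset":[-300,-117,-31],"twist":[0.005,0.05,0],"fingers":0.55},{"offset":[-360,-117,-37],"twist":[0.005,0.05,0],"fingers":0.55}]}}

```text
time: 27.3
tool_pos: [0.6195, -0.0244, 0.1092]
eef_rot: [-1.209, -1.211, 1.21]
force: [1.0, 0.8, 0.5]
width: 0.0386
```

```bash
python3 go.py 629,-82.3,110,90 629,-82.3,0,90; python3 -c "
from h import *
im=get_image('top');cv2.imwrite('pics/b12t.png',im)"
```

```text
t 27.3 pos [619.5 -24.4 109.2] th 90.1 tilt [-0.    -1.    -0.001] w 38.6 F [1.  0.8 0.5] j [-0.04  0.4  -0.15  1.02 -0.   -0.04]
(629.0, -82.3, 110.0, 90.0) off [-57.9  -0.8  -9.4] twist [ 0.0007  0.0014 -0.0001] rows 1
(629.0, -82.3, 0.0, 90.0) off [-57.9 109.2  -9.4] twist [ 0.0007  0.0014 -0.0001] rows 2
```

View pics/b12t.png

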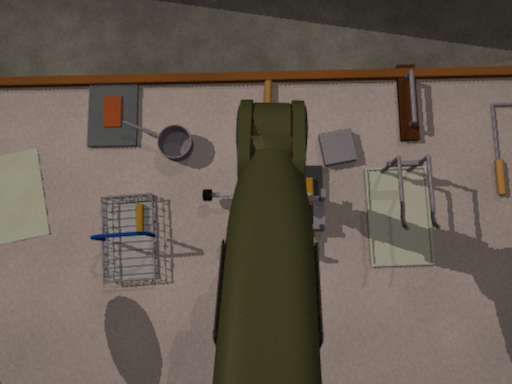

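Emit:
{"op": "apply_moves", "data": {"moves": [{"offset":[-50,0,-9],"twist":[0,0,0],"fingers":0.55},{"offset":[-58,30,-9],"twist":[0,0,0],"fingers":0.55},{"offset":[-58,65,-9],"twist":[0,0,0],"fingers":0.55},{"offset":[-58,90,-9],"twist":[0,0,0],"fingers":0.55},{"offset":[-58,102,-9],"twist":[0,0,0],"fingers":0.55},{"offset":[-58,108,-9],"twist":[0,0,0],"fingers":0.55},{"offset":[-58,109,-9],"twist":[0,0,0],"fingers":0.55},{"offset":[-58,109,-9],"twist":[0,0,0],"fingers":0.55}]}}

```text
time: 28.35
tool_pos: [0.6291, -0.0806, 0.0008]
eef_rot: [-1.21, -1.211, 1.21]
force: [0.5, -1.0, 0.6]
width: 0.0385
```

```bash
python3 go.py 629,-82.3,-1,90; python3 -c "
from h import *
im=get_image('side')
crop('side',225,325,170,270,6,'pics/c8s.png',im)"
```

```text
t 28.35 pos [629.1 -80.6   0.8] th 90.1 tilt [-0.    -1.    -0.002] w 38.5 F [ 0.5 -1.   0.6] j [-0.13  0.52 -0.23  0.81 -0.   -0.13]
(629.0, -82.3, -1.0, 90.0) off [-1.7  1.8  0.1] twist [ 0.0015  0.0013 -0.0003] rows 1
```

View pics/c8s.png

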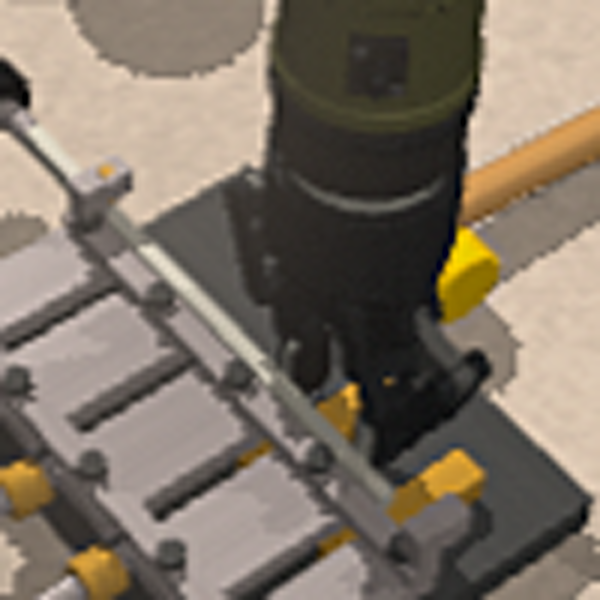

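Straddling bar 3 well. Close, then pull it out and lift.

Emit:
{"op": "apply_moves", "data": {"moves": [{"offset":[-2,2,0],"twist":[0,0,0],"fingers":0.55},{"offset":[-2,2,0],"twist":[0,0,0],"fingers":0.7},{"offset":[-2,2,0],"twist":[0,0,0],"fingers":0.8},{"offset":[-2,2,0],"twist":[0,0,0],"fingers":1},{"offset":[-2,2,0],"twist":[0,0,0],"fingers":1},{"offset":[-2,2,0],"twist":[0,0,0],"fingers":1},{"offset":[-2,2,0],"twist":[0,0,0],"fingers":1},{"offset":[-2,2,0],"twist":[0,0,0],"fingers":1}]}}

```text
time: 29.4
tool_pos: [0.6283, -0.0822, -0.0018]
eef_rot: [-1.208, -1.211, 1.21]
force: [-1.9, 2.7, 5.0]
width: 0.0165
```

Emit:
{"op": "apply_moves", "data": {"moves": [{"offset":[0,-1,-4],"twist":[0,0,0],"fingers":1},{"offset":[0,-1,-12],"twist":[0,0,0],"fingers":1},{"offset":[0,-1,-20],"twist":[0,0,0],"fingers":1},{"offset":[0,-1,-28],"twist":[0,0,0],"fingers":1},{"offset":[0,-1,-36],"twist":[0,0,0],"fingers":1},{"offset":[0,-3,-38],"twist":[0,0,0],"fingers":1},{"offset":[0,-10,-38],"twist":[0,0,0],"fingers":1},{"offset":[0,-20,-38],"twist":[0,0,0],"fingers":1}]}}

```text
time: 30.4
tool_pos: [0.6659, -0.0825, 0.0183]
eef_rot: [-1.208, -1.21, 1.21]
force: [-1.1, -0.4, -1.7]
width: 0.0162
```

Emit:
{"op": "apply_moves", "data": {"moves": [{"offset":[0,-50,0],"twist":[0,0,0],"fingers":1},{"offset":[0,-100,0],"twist":[0,0,0],"fingers":1},{"offset":[10,-120,10],"twist":[0,0,0],"fingers":1},{"offset":[60,-120,25],"twist":[0,0,0],"fingers":1},{"offset":[110,-120,40],"twist":[0,0,0],"fingers":1},{"offset":[160,-120,55],"twist":[0,0,0],"fingers":1},{"offset":[200,-120,55],"twist":[0,0,0],"fingers":1},{"offset":[200,-120,55],"twist":[0,0,0],"fingers":1}]}}

```text
time: 31.4
tool_pos: [0.6094, 0.1205, 0.1373]
eef_rot: [-1.205, -1.213, 1.214]
force: [0.1, -0.6, -1.4]
width: 0.0165
```

```bash
python3 go.py 562,335,40,93; python3 -c "
from h import *
im=get_image('side');crop('side',90,330,90,280,3,'pics/c9s.png',im)
im=get_image('top');crop('top',80,180,180,300,5,'pics/c9t.png',im)"
```

```text
t 31.4 pos [609.4 120.5 137.3] th 90.3 tilt [ 0.    -1.     0.001] w 16.5 F [ 0.1 -0.6 -1.4] j [ 0.19  0.39 -0.1   1.08  0.    0.19]
(562.0, 335.0, 40.0, 93.0) off [214.8  97.4  46.1] twist [-0.0012 -0.0467  0.0004] rows 4
```

View pics/c9s.png

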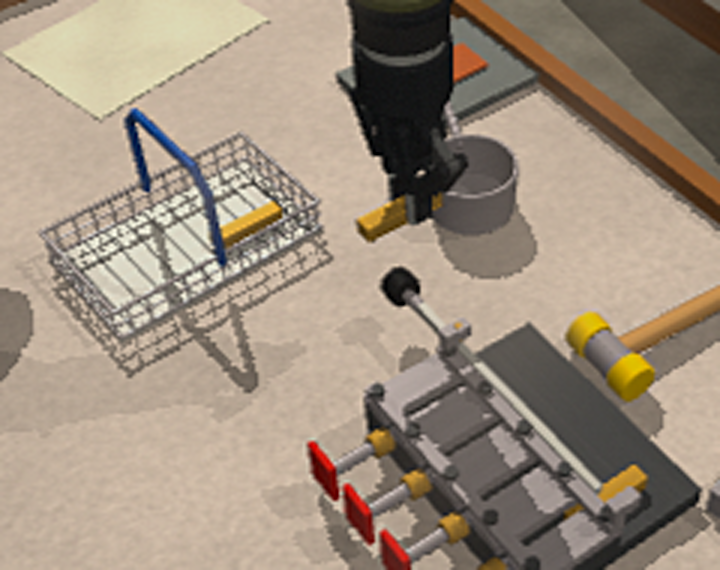

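View pics/c9t.png

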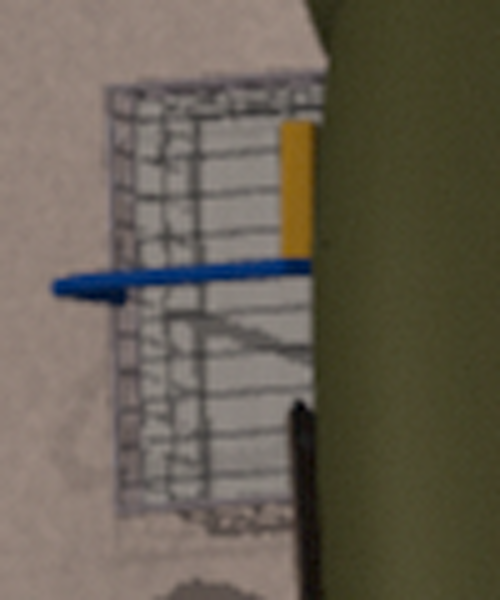

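Emit:
{"op": "apply_moves", "data": {"moves": [{"offset":[52,0,10],"twist":[0,-0.02,0],"fingers":1},{"offset":[104,0,20],"twist":[0,-0.05,0],"fingers":1},{"offset":[156,0,30],"twist":[0,-0.05,0],"fingers":1},{"offset":[208,0,40],"twist":[0,-0.05,0],"fingers":1},{"offset":[260,0,48],"twist":[0,-0.05,0],"fingers":1},{"offset":[260,30,48],"twist":[0,-0.05,0],"fingers":1},{"offset":[260,70,48],"twist":[0,-0.05,0],"fingers":1},{"offset":[260,90,48],"twist":[0,-0.05,0],"fingers":1}]}}

```text
time: 32.5
tool_pos: [0.5616, 0.3749, 0.0448]
eef_rot: [-1.185, -1.242, 1.249]
force: [0.3, -0.2, -1.0]
width: 0.0166
```

```bash
python3 go.py 560,381,-11,93; python3 -c "
from h import *
im=get_image('side');crop('side',100,230,95,225,5,'pics/c10s.png',im)"
```

```text
t 32.5 pos [561.6 374.9  44.8] th 92.8 tilt [-0.003 -1.     0.003] w 16.6 F [ 0.3 -0.2 -1. ] j [ 0.59  0.55 -0.07  0.95 -0.    0.54]
(560.0, 381.0, -11.0, 93.0) off [ 6.3 55.8  1.1] twist [-0.0034 -0.0027 -0.0026] rows 1
```

View pics/c10s.png

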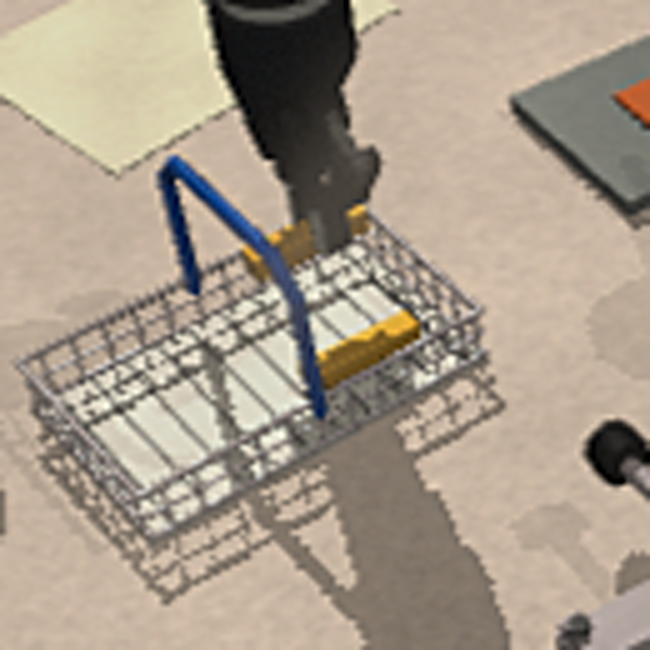

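Emit:
{"op": "apply_moves", "data": {"moves": [{"offset":[-2,0,0],"twist":[0,0,0],"fingers":1},{"offset":[-2,20,0],"twist":[0,0,0],"fingers":1},{"offset":[-2,40,0],"twist":[0,0,0],"fingers":1},{"offset":[-2,54,0],"twist":[0,0,0],"fingers":1},{"offset":[-2,57,0],"twist":[0,0,0],"fingers":1},{"offset":[-2,57,0],"twist":[0,0,0],"fingers":1},{"offset":[-2,57,0],"twist":[0,0,0],"fingers":1},{"offset":[-2,57,0],"twist":[0,0,0],"fingers":1}]}}

```text
time: 33.55
tool_pos: [0.5633, 0.3757, -0.0085]
eef_rot: [-1.185, -1.248, 1.246]
force: [0.5, 0.1, -1.8]
width: 0.0163
```

```bash
python3 go.py; python3 -c "
from h import *
im=get_image('side');crop('side',100,230,95,225,5,'pics/c11s.png',im)"
```

```text
t 33.55 pos [563.3 375.7  -8.5] th 92.9 tilt [ 0.    -1.    -0.001] w 16.3 F [ 0.5  0.1 -1.8] j [ 0.59  0.6  -0.12  0.85 -0.    0.54]
```

View pics/c11s.png

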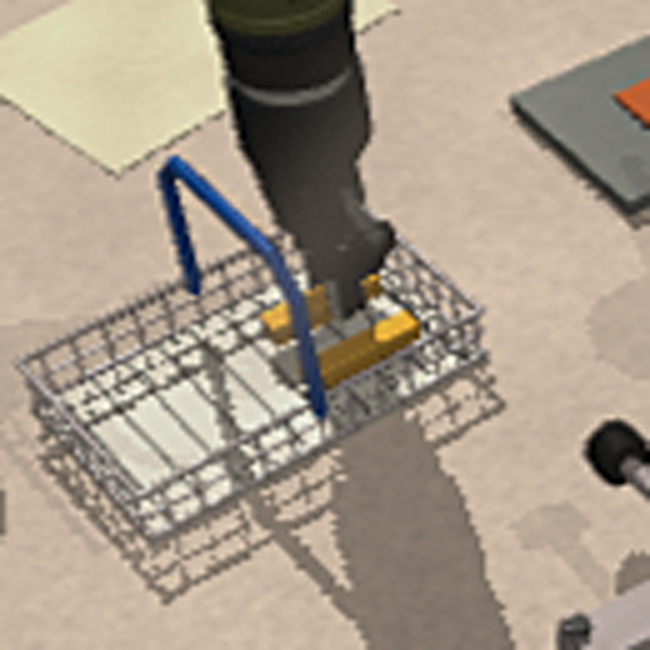

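Emit:
{"op": "apply_moves", "data": {"moves": [{"offset":[0,3,0],"twist":[0,0,0],"fingers":1},{"offset":[0,3,0],"twist":[0,0,0],"fingers":0.66},{"offset":[0,3,0],"twist":[0,0,0],"fingers":0.66},{"offset":[0,3,0],"twist":[0,0,0],"fingers":0.66},{"offset":[0,-40,0],"twist":[0,0,0],"fingers":0.66},{"offset":[0,-90,0],"twist":[0,0,0],"fingers":0.66},{"offset":[-20,-115,0],"twist":[0,0,0],"fingers":0.55},{"offset":[-75,-118,-6],"twist":[0,0,0],"fingers":0.55}]}}

```text
time: 34.6
tool_pos: [0.5744, 0.3031, 0.1119]
eef_rot: [-1.184, -1.255, 1.245]
force: [0.0, -0.5, -1.2]
width: 0.0384
```

```bash
python3 go.py 628,-134,110,90 628,-134,0,90; python3 -c "
from h import *
im=get_image('side');crop('side',100,230,95,225,5,'pics/c12s.png',im)"
```

```text
t 34.6 pos [574.4 303.1 111.9] th 93.1 tilt [ 0.003 -1.    -0.005] w 38.4 F [ 0.  -0.5 -1.2] j [ 0.49  0.45 -0.07  1.04  0.    0.43]
(628.0, -134.0, 110.0, 90.0) off [-439.3    0.8  -29.5] twist [0.0052 0.0549 0.0029] rows 8
(628.0, -134.0, 0.0, 90.0) off [-439.7  110.8  -28.9] twist [0.0052 0.0549 0.0029] rows 8
```

View pics/c12s.png

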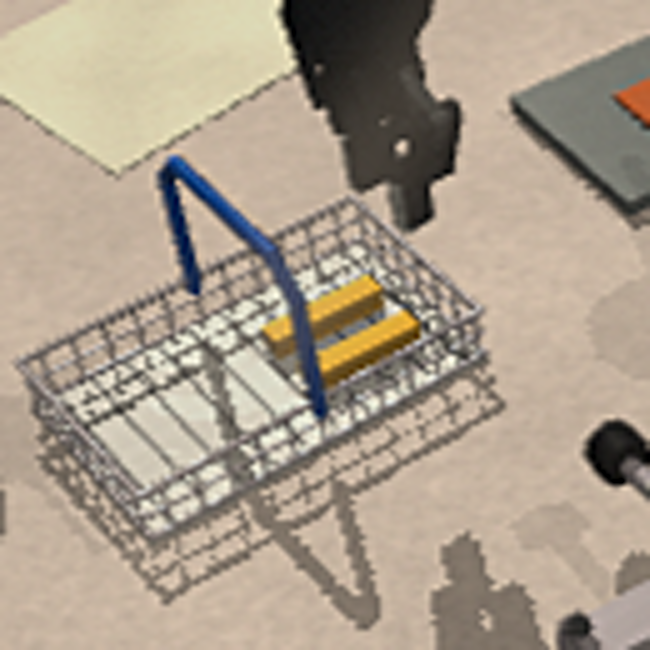

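Two bars lie in the basket's far half. Now bar 4.

Emit:
{"op": "apply_moves", "data": {"moves": [{"offset":[-58,0,-4],"twist":[0,0.02,0],"fingers":0.55},{"offset":[-116,0,-8],"twist":[0,0.05,0],"fingers":0.55},{"offset":[-174,0,-12],"twist":[0.005,0.055,0],"fingers":0.55},{"offset":[-232,0,-16],"twist":[0.005,0.055,0],"fingers":0.55},{"offset":[-290,0,-20],"twist":[0.005,0.055,0],"fingers":0.55},{"offset":[-348,0,-24],"twist":[0.005,0.055,0],"fingers":0.55},{"offset":[-400,0,-29],"twist":[0.005,0.055,0],"fingers":0.55},{"offset":[-439,0,-29],"twist":[0.005,0.055,0],"fingers":0.55}]}}

```text
time: 35.65
tool_pos: [0.6243, -0.1385, 0.1089]
eef_rot: [-1.209, -1.202, 1.208]
force: [0.7, -0.2, 0.0]
width: 0.0385
```

```bash
python3 go.py 629,-134,0,90
```

```text
t 35.65 pos [ 624.3 -138.5  108.9] th 89.7 tilt [-0.001 -1.     0.005] w 38.5 F [ 0.7 -0.2  0. ] j [-0.22  0.44 -0.09  1.04 -0.   -0.21]
(629.0, -134.0, 0.0, 90.0) off [  4.6 108.8  -5.2] twist [-0.0046 -0.0054 -0.0005] rows 2
```

Run:
```python
from fit import *
for u,v in((604,192),(626,192),(626,245),(604,245)): print([bp("top",*T(u,v),z).round(3).tolist() for z in(.056,.065)])
crop("top",280,340,180,240,10,"pics/br.png",cv2.imread("pics/p4t0.png"))
crop("side",275,325,230,280,12,"pics/brs.png",cv2.imread("pics/p4s0.png"))
```

```text
[[0.618, -0.162, 0.056], [0.617, -0.16, 0.065]]
[[0.618, -0.173, 0.056], [0.617, -0.172, 0.065]]
[[0.59, -0.172, 0.056], [0.588, -0.171, 0.065]]
[[0.59, -0.161, 0.056], [0.589, -0.159, 0.065]]
```

View pics/br.png

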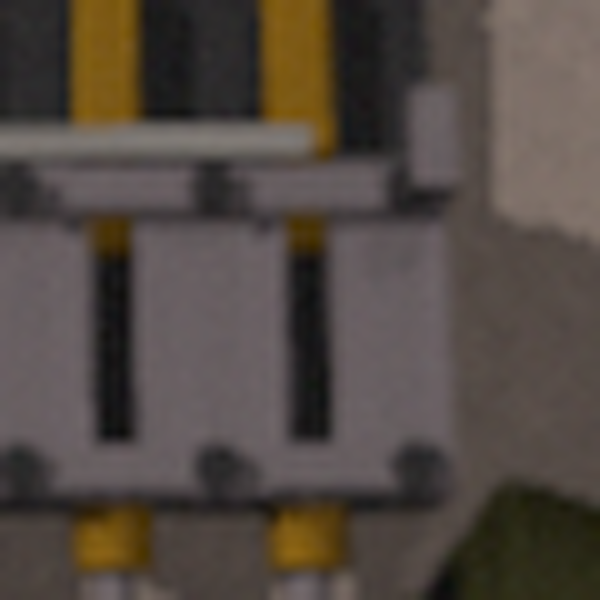

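View pics/brs.png

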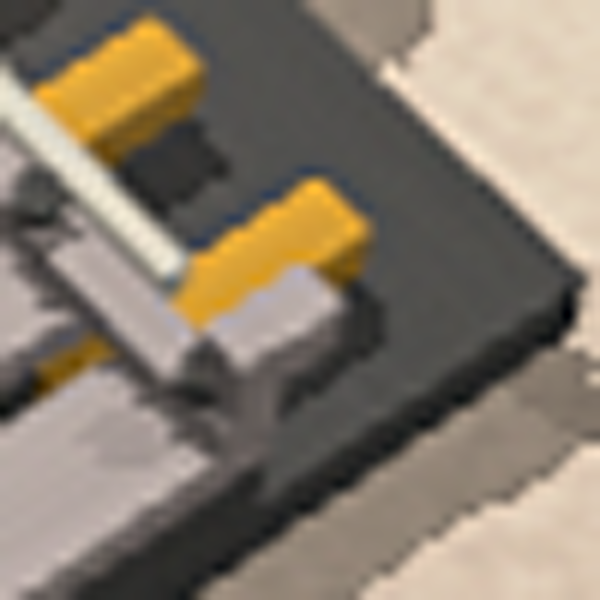

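Emit:
{"op": "apply_moves", "data": {"moves": [{"offset":[4,0,-12],"twist":[-0.003,-0.005,0],"fingers":0.62},{"offset":[4,0,-12],"twist":[-0.003,-0.005,0],"fingers":0.62},{"offset":[4,35,-12],"twist":[-0.003,-0.005,0],"fingers":0.62},{"offset":[4,70,-12],"twist":[-0.003,-0.005,0],"fingers":0.62},{"offset":[4,95,-12],"twist":[-0.003,-0.005,0],"fingers":0.62},{"offset":[4,105,-12],"twist":[-0.003,-0.005,0],"fingers":0.62},{"offset":[4,107,-12],"twist":[-0.003,-0.005,0],"fingers":0.62},{"offset":[4,107,-12],"twist":[-0.003,-0.005,0],"fingers":0.62}]}}

```text
time: 36.65
tool_pos: [0.6364, -0.132, 0.0028]
eef_rot: [-1.208, -1.21, 1.211]
force: [0.5, 0.1, -1.0]
width: 0.0325
```

```bash
python3 go.py 635,-134,-1,90; python3 -c "
from h import *
im=get_image('side')
crop('side',225,325,170,270,6,'pics/d8s.png',im)"
```

```text
t 36.65 pos [ 636.4 -132.     2.8] th 90.1 tilt [-0.001 -1.     0.001] w 32.5 F [ 0.5  0.1 -1. ] j [-0.2   0.55 -0.18  0.84 -0.   -0.21]
(635.0, -134.0, -1.0, 90.0) off [-2.   3.8  1.4] twist [-0.0006  0.0017 -0.0005] rows 1
```

View pics/d8s.png

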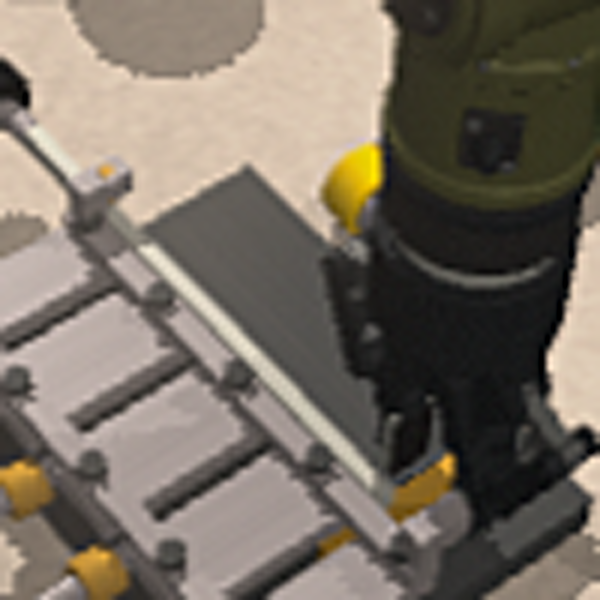

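Emit:
{"op": "apply_moves", "data": {"moves": [{"offset":[-2,3,0],"twist":[0,0,0],"fingers":0.62},{"offset":[-2,4,0],"twist":[0,0,0],"fingers":0.62},{"offset":[-2,4,0],"twist":[0,0,0],"fingers":0.8},{"offset":[-2,4,0],"twist":[0,0,0],"fingers":1},{"offset":[-2,4,0],"twist":[0,0,0],"fingers":1},{"offset":[-2,4,0],"twist":[0,0,0],"fingers":1},{"offset":[-2,4,0],"twist":[0,0,0],"fingers":1},{"offset":[-2,4,0],"twist":[0,0,0],"fingers":1}]}}

```text
time: 37.7
tool_pos: [0.6356, -0.1342, -0.0019]
eef_rot: [-1.208, -1.209, 1.211]
force: [-1.3, 0.8, 5.5]
width: 0.0163
```

Emit:
{"op": "apply_moves", "data": {"moves": [{"offset":[0,-1,-4],"twist":[0,0,0],"fingers":1},{"offset":[0,-1,-12],"twist":[0,0,0],"fingers":1},{"offset":[0,-1,-20],"twist":[0,0,0],"fingers":1},{"offset":[0,-1,-28],"twist":[0,0,0],"fingers":1},{"offset":[0,-1,-36],"twist":[0,0,0],"fingers":1},{"offset":[0,-2,-38],"twist":[0,0,0],"fingers":1},{"offset":[0,-8,-38],"twist":[0,0,0],"fingers":1},{"offset":[0,-20,-38],"twist":[0,0,0],"fingers":1}]}}

```text
time: 38.7
tool_pos: [0.6728, -0.1341, 0.0179]
eef_rot: [-1.206, -1.208, 1.212]
force: [0.5, -0.1, -1.2]
width: 0.0165
```

```bash
python3 go.py; python3 -c "
from h import *
im=get_image('side')
crop('side',225,345,150,270,6,'pics/d9s.png',im)
im=get_image('top');crop('top',80,180,180,300,5,'pics/d9t.png',im)"
```

```text
t 38.7 pos [ 672.8 -134.1   17.9] th 90.1 tilt [-0.    -1.     0.003] w 16.5 F [ 0.5 -0.1 -1.2] j [-0.2   0.6  -0.06  0.91 -0.   -0.2 ]
```

View pics/d9s.png

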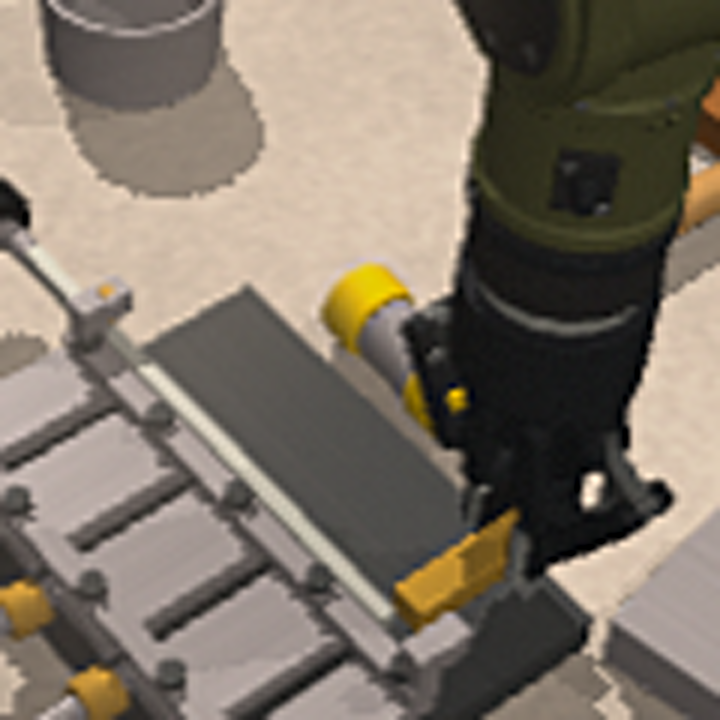

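View pics/d9t.png

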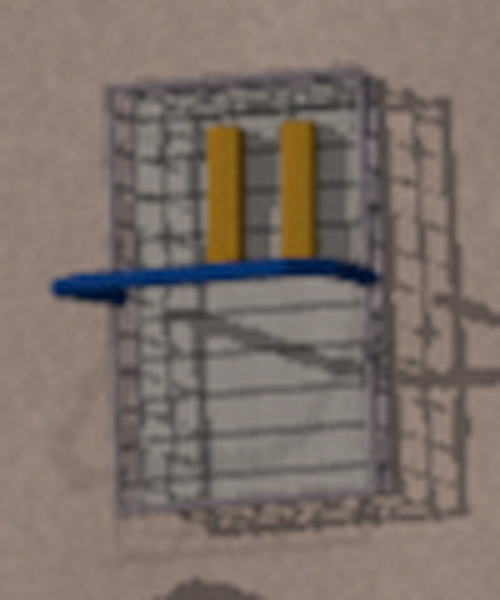

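```bash
python3 go.py 672,-134,120,90 600,-20,143,110  430,190,143,165
```

```text
t 38.8 pos [ 674.9 -134.5   20.1] th 90.1 tilt [-0.001 -1.    -0.001] w 16.3 F [ 0.2  0.2 -1.4] j [-0.2   0.59 -0.06  0.91 -0.   -0.2 ]
(672.0, -134.0, 120.0, 90.0) off [   0.4 -100.     2.8] twist [ 0.001   0.0011 -0.0009] rows 2
(600.0, -20.0, 143.0, 110.0) off [ 114.5 -123.1   74.7] twist [ 0.0009 -0.3479 -0.001 ] rows 3
(430.0, 190.0, 143.0, 165.0) off [ 324.7 -123.5  244.4] twist [ 3.0000e-04 -1.3079e+00 -1.4000e-03] rows 8
```

Emit:
{"op": "apply_moves", "data": {"moves": [{"offset":[0,-50,0],"twist":[0,0,0],"fingers":1},{"offset":[0,-100,5],"twist":[0,0,0],"fingers":1},{"offset":[30,-123,30],"twist":[0,-0.16,0],"fingers":1},{"offset":[68,-123,60],"twist":[0,-0.32,0],"fingers":1},{"offset":[106,-123,95],"twist":[0,-0.48,0],"fingers":1},{"offset":[144,-123,130],"twist":[0,-0.64,0],"fingers":1},{"offset":[182,-123,160],"twist":[0,-0.8,0],"fingers":1},{"offset":[220,-123,190],"twist":[0,-0.96,0],"fingers":1}]}}

```text
time: 39.8
tool_pos: [0.4826, 0.0867, 0.1416]
eef_rot: [-0.584, -1.876, 1.876]
force: [-0.4, -0.0, -1.2]
width: 0.0168
```

```bash
python3 go.py 420,369,143,183 420,369,40,183;  python3 -c "
from h import *
im=get_image('side');cv2.imwrite('pics/d10s.png',im)
im=get_image('top');crop('top',80,180,180,300,5,'pics/d10t.png',im)"
```

```text
t 39.8 pos [482.6  86.7 141.6] th 145.4 tilt [ 0.001 -1.     0.   ] w 16.8 F [-0.4 -0.  -1.2] j [ 0.18  0.15 -0.41  1.01  0.   -0.79]
(420.0, 369.0, 143.0, 183.0) off [ 212.    -1.3 -196.7] twist [-0.     -0.657   0.0008] rows 5
(420.0, 369.0, 40.0, 183.0) off [ 211.9  101.7 -196.7] twist [-0.     -0.657   0.0008] rows 5
```

View pics/d10s.png

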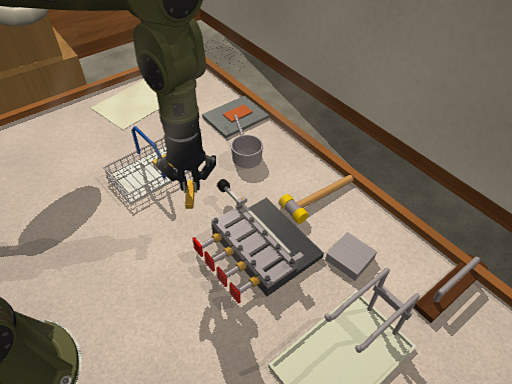

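Emit:
{"op": "apply_moves", "data": {"moves": [{"offset":[40,0,-38],"twist":[0,-0.15,0],"fingers":1},{"offset":[80,0,-75],"twist":[0,-0.3,0],"fingers":1},{"offset":[120,0,-112],"twist":[0,-0.45,0],"fingers":1},{"offset":[160,0,-150],"twist":[0,-0.6,0],"fingers":1},{"offset":[212,0,-196],"twist":[0,-0.657,0],"fingers":1},{"offset":[212,0,-196],"twist":[0,-0.657,0],"fingers":1},{"offset":[212,40,-196],"twist":[0,-0.657,0],"fingers":1},{"offset":[212,80,-196],"twist":[0,-0.657,0],"fingers":1}]}}

```text
time: 40.9
tool_pos: [0.423, 0.3675, 0.0609]
eef_rot: [-0.051, 2.199, -2.198]
force: [1.1, -0.2, -1.4]
width: 0.0164
```

```bash
python3 go.py 420,369,-10,183;  python3 -c "
from h import *
im=get_image('side');crop('side',100,230,95,225,5,'pics/d11s.png',im)
im=get_image('top');crop('top',80,180,180,300,5,'pics/d11t.png',im)"
```

```text
t 40.9 pos [423.  367.5  60.9] th -177.4 tilt [ 0.    -1.    -0.001] w 16.4 F [ 1.1 -0.2 -1.4] j [ 0.71  0.34 -0.36  0.87  0.   -0.9 ]
(420.0, 369.0, -10.0, 183.0) off [ 2.9 70.9 -1.6] twist [ 0.0006 -0.0064  0.0001] rows 2
```

View pics/d11s.png

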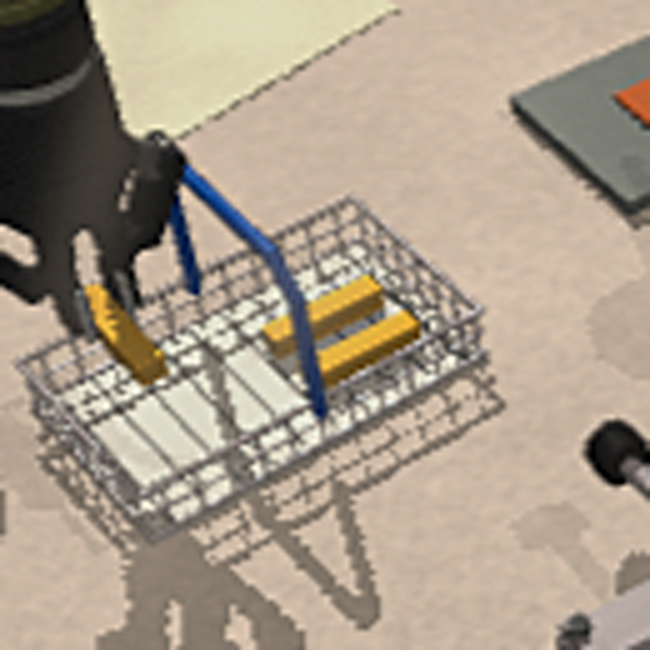

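View pics/d11t.png

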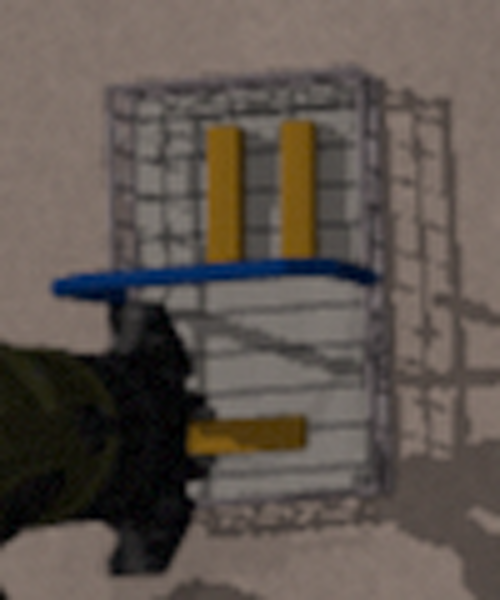

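Emit:
{"op": "apply_moves", "data": {"moves": [{"offset":[3,5,0],"twist":[0,-0.006,0],"fingers":1},{"offset":[3,25,0],"twist":[0,-0.006,0],"fingers":1},{"offset":[3,45,0],"twist":[0,-0.006,0],"fingers":1},{"offset":[3,62,0],"twist":[0,-0.006,0],"fingers":1},{"offset":[3,70,0],"twist":[0,-0.006,0],"fingers":1},{"offset":[3,72,0],"twist":[0,-0.006,0],"fingers":1},{"offset":[3,72,0],"twist":[0,-0.006,0],"fingers":1},{"offset":[3,72,0],"twist":[0,-0.006,0],"fingers":1}]}}

```text
time: 42.0
tool_pos: [0.4191, 0.3679, -0.0103]
eef_rot: [-0.06, 2.195, -2.194]
force: [-0.4, 0.3, -1.9]
width: 0.0168
```

```bash
python3 go.py;  python3 -c "
from h import *
im=get_image('side');crop('side',100,230,95,225,5,'pics/d12s.png',im)
im=get_image('top');crop('top',80,180,180,300,5,'pics/d12t.png',im)"
```

```text
t 42.0 pos [419.1 367.9 -10.3] th -176.9 tilt [ 0.001 -1.    -0.   ] w 16.8 F [-0.4  0.3 -1.9] j [ 0.72  0.42 -0.44  0.72  0.   -0.9 ]
```

View pics/d12s.png

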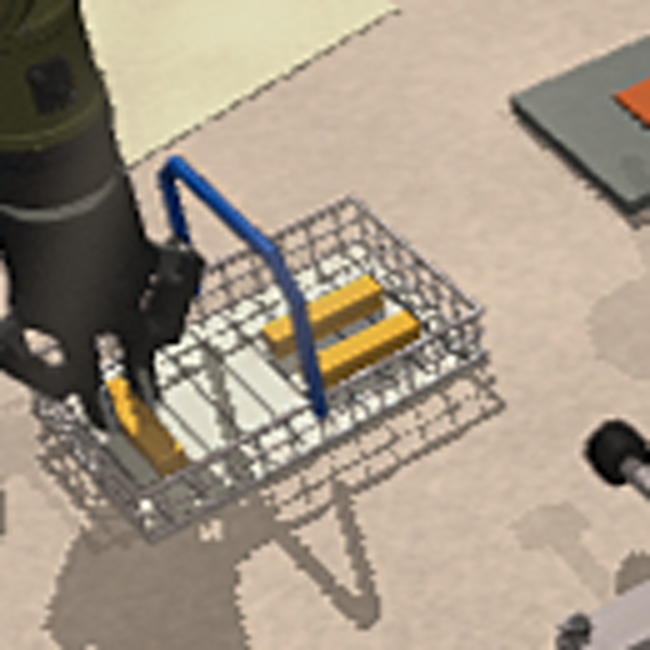

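View pics/d12t.png

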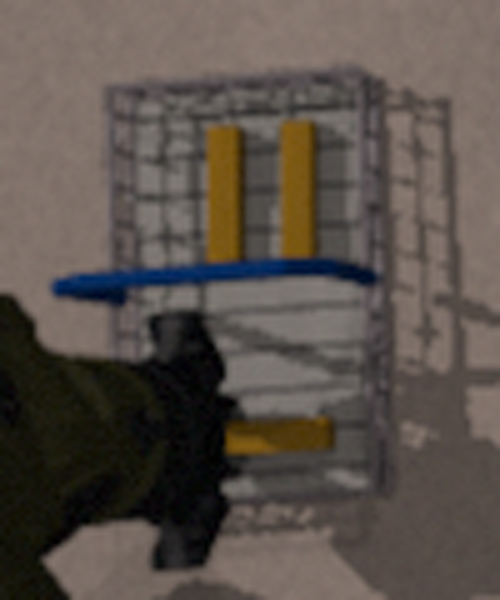

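Emit:
{"op": "apply_moves", "data": {"moves": [{"offset":[0,3,0],"twist":[0,0,0],"fingers":1},{"offset":[0,3,0],"twist":[0,0,0],"fingers":0.7},{"offset":[0,3,0],"twist":[0,0,0],"fingers":0.7},{"offset":[0,3,0],"twist":[0,0,0],"fingers":0.7},{"offset":[0,-30,0],"twist":[0,0,0],"fingers":0.7},{"offset":[0,-80,0],"twist":[0,0,0],"fingers":0.7},{"offset":[0,-135,0],"twist":[0,0,0],"fingers":0.7},{"offset":[0,-160,10],"twist":[0,0,0],"fingers":1}]}}

```text
time: 43.1
tool_pos: [0.421, 0.3591, 0.1528]
eef_rot: [-0.057, 2.196, -2.19]
force: [0.6, 0.6, -0.1]
width: 0.0087
```

```bash
python3 go.py 420,250,150,183 500,215,120,180 607,200,120,180 607,200,30,180;  python3 -c "
from h import *
im=get_image('side');crop('side',90,330,90,280,3,'pics/d13s.png',im)"
```

```text
t 43.1 pos [421.  359.1 152.8] th -176.9 tilt [-0.002 -1.    -0.003] w 8.7 F [ 0.6  0.6 -0.1] j [ 0.71  0.25 -0.26  1.06  0.   -0.92]
(420.0, 250.0, 150.0, 183.0) off [  6.9   2.4 108.9] twist [ 0.0031  0.0018 -0.002 ] rows 2
(500.0, 215.0, 120.0, 180.0) off [-71.   32.5 148.3] twist [ 0.0031  0.0541 -0.0019] rows 3
(607.0, 200.0, 120.0, 180.0) off [-177.1   32.6  169.1] twist [ 0.0031  0.0541 -0.0019] rows 4
(607.0, 200.0, 30.0, 180.0) off [-176.9  122.6  169.3] twist [ 0.0031  0.0541 -0.0019] rows 5
```

View pics/d13s.png

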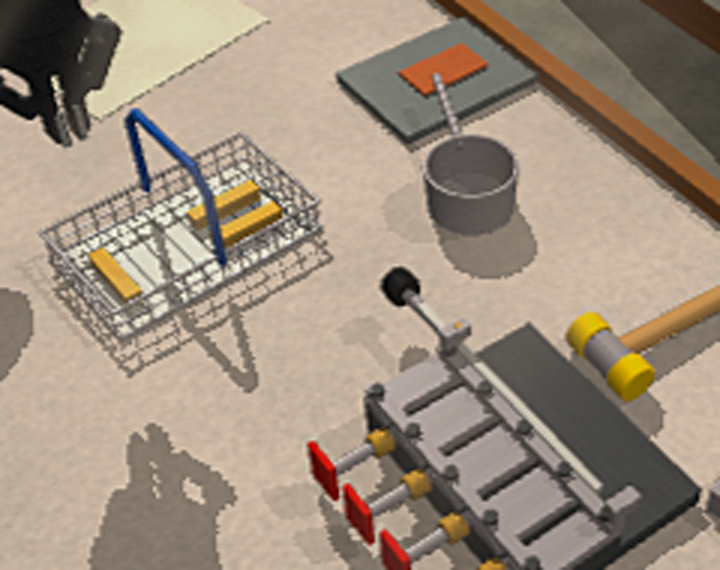

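Run:
```python
from fit import *
print(bp("top",175,140,.055),bp("top",175,152,.0), bp("top",192,142,.05))
im=cv2.imread('pics/b9t0.png')
u,v=207.5,194.5
t=cv2.imread("pics/p4t0.png");g=(t.max(2)<25)[185:205,198:216];ys,xs=np.nonzero(g);print(xs.mean()+198,ys.mean()+185,xs.min()+198,xs.max()+198)
print(bp("top",xs.mean()+198,ys.mean()+185,.055))
```

```text
[0.75754119 0.22890517 0.055     ] [0.73758307 0.23928832 0.        ] [0.7524109  0.18322409 0.05      ]
206.9506172839506 194.51851851851853 203 211
[0.60582324 0.14125876 0.055     ]
```

Emit:
{"op": "apply_moves", "data": {"moves": [{"offset":[0,0,55],"twist":[0,0,0],"fingers":1},{"offset":[-10,0,110],"twist":[0,0.02,0],"fingers":1},{"offset":[-60,0,140],"twist":[0,0.054,0],"fingers":1},{"offset":[-118,0,160],"twist":[0,0.054,0],"fingers":1},{"offset":[-176,10,172],"twist":[0,0.054,0],"fingers":1},{"offset":[-176,65,172],"twist":[0,0.054,0],"fingers":1},{"offset":[-176,120,172],"twist":[0,0.054,0],"fingers":1},{"offset":[-176,133,172],"twist":[0,0.054,0],"fingers":1}]}}

```text
time: 44.15
tool_pos: [0.6004, 0.1938, 0.0113]
eef_rot: [0.01, -2.213, 2.219]
force: [-1.3, -0.5, -0.4]
width: 0.0001
```

```bash
python3 go.py 606,150,20,180 606,135,20,180;  python3 -c "
from h import *
im=get_image('side');crop('side',170,290,120,240,6,'pics/e1s.png',im)"
```

```text
t 44.15 pos [600.4 193.8  11.3] th 180.0 tilt [ 0.01  -1.     0.003] w 0.1 F [-1.3 -0.5 -0.4] j [ 0.31  0.52 -0.22  0.85  0.   -1.26]
(606.0, 150.0, 20.0, 180.0) off [-5.5 -8.6 43.9] twist [-0.0027 -0.0008  0.0096] rows 1
(606.0, 135.0, 20.0, 180.0) off [-5.5 -8.6 58.9] twist [-0.0027 -0.0008  0.0096] rows 1
```

View pics/e1s.png

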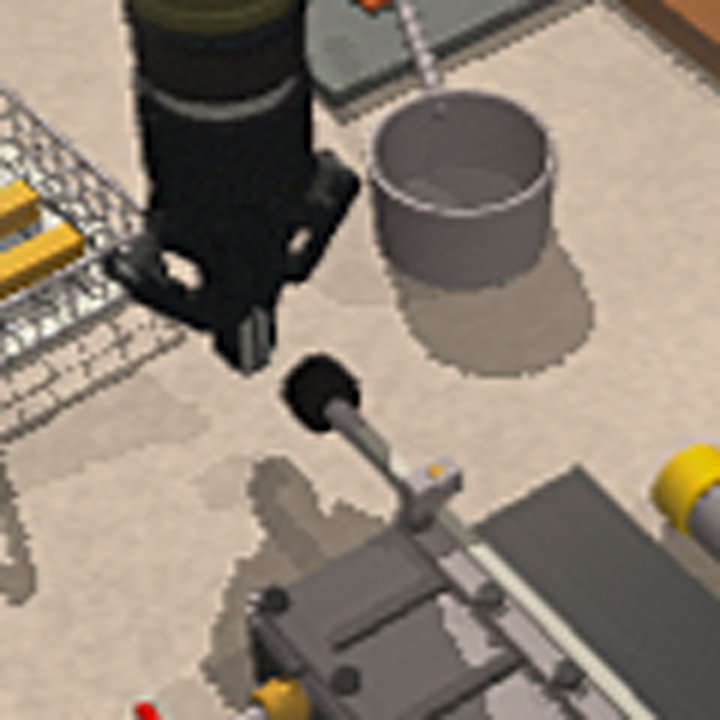

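Emit:
{"op": "apply_moves", "data": {"moves": [{"offset":[-4,-6,10],"twist":[0,0,0],"fingers":1},{"offset":[-4,-6,22],"twist":[0,0,0],"fingers":1},{"offset":[-4,-6,30],"twist":[0,0,0],"fingers":1},{"offset":[-4,-6,36],"twist":[0,0,0],"fingers":1},{"offset":[-4,-6,42],"twist":[0,0,0],"fingers":1},{"offset":[-4,-6,48],"twist":[0,0,0],"fingers":1},{"offset":[-4,-6,54],"twist":[0,0,0],"fingers":1},{"offset":[-4,-6,57],"twist":[0,0,0],"fingers":1}]}}

```text
time: 45.2
tool_pos: [0.6085, 0.14, 0.0222]
eef_rot: [0.002, -2.226, 2.216]
force: [0.6, 12.4, 2.3]
width: 0.0
```

Emit:
{"op": "apply_moves", "data": {"moves": [{"offset":[0,0,1],"twist":[0,0,0],"fingers":1},{"offset":[0,0,2],"twist":[0,0,0],"fingers":1},{"offset":[0,0,3],"twist":[0,0,0],"fingers":1},{"offset":[0,0,3],"twist":[0,0,0],"fingers":1},{"offset":[0,0,3],"twist":[0,0,0],"fingers":1},{"offset":[0,0,3],"twist":[0,0,0],"fingers":1},{"offset":[0,0,3],"twist":[0,0,0],"fingers":1},{"offset":[0,0,3],"twist":[0,0,0],"fingers":1}]}}

```text
time: 46.2
tool_pos: [0.6085, 0.1401, 0.0223]
eef_rot: [-0.004, 2.231, -2.211]
force: [-0.7, 15.5, 1.4]
width: -0.0
```

```bash
python3 go.py;  python3 -c "
from h import *
im=get_image('side');crop('side',170,330,150,290,5,'pics/e2s.png',im)"
```

```text
t 46.2 pos [608.5 140.1  22.3] th -179.9 tilt [ 0.002 -1.    -0.009] w -0.0 F [-0.7 15.5  1.4] j [ 0.22  0.49 -0.24  0.85  0.01 -1.35]
```

View pics/e2s.png

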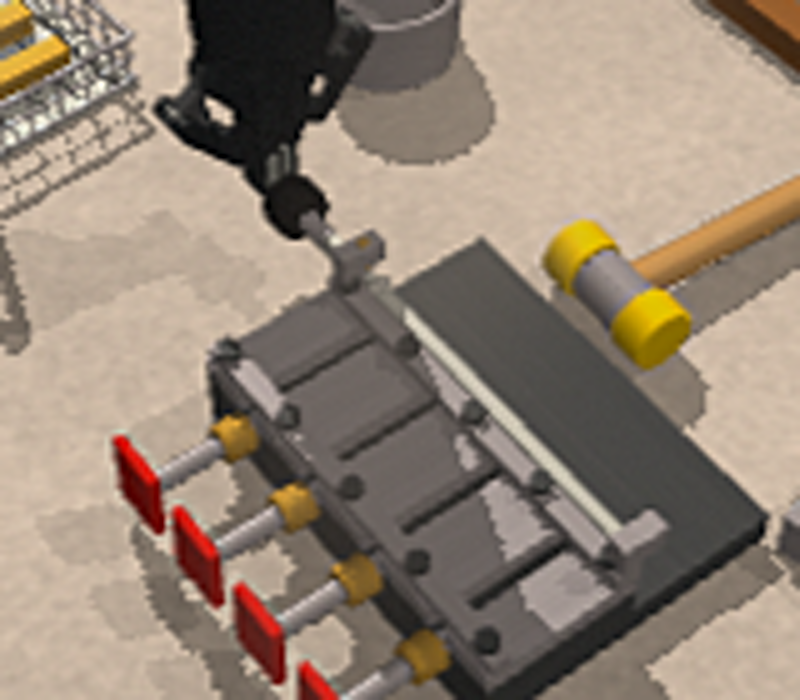

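Emit:
{"op": "apply_moves", "data": {"moves": [{"offset":[0,0,-25],"twist":[0,0,0],"fingers":1},{"offset":[0,-30,-40],"twist":[0,0,0],"fingers":0.6},{"offset":[0,-90,-40],"twist":[0,0,0],"fingers":0.5},{"offset":[0,-150,-40],"twist":[0,0,0],"fingers":0.5},{"offset":[0,-190,-40],"twist":[0,0,0],"fingers":0.5},{"offset":[0,-190,-40],"twist":[0,0,0],"fingers":0.5},{"offset":[0,-190,-40],"twist":[0,0,0],"fingers":0.5},{"offset":[0,-190,-40],"twist":[0,0,0],"fingers":0.5}]}}

```text
time: 47.25
tool_pos: [0.6074, 0.1746, 0.2098]
eef_rot: [0.005, -2.217, 2.22]
force: [-0.1, 0.2, 0.2]
width: 0.0425
```

```bash
python3 go.py;  python3 -c "
from h import *
im=get_image('side');cv2.imwrite('pics/f1s0.png',im);crop('side',90,210,110,230,6,'pics/f1s.png',im)
im=get_image('top');cv2.imwrite('pics/f1t0.png',im);crop('top',80,230,170,300,5,'pics/f1t.png',im)"
```

```text
t 47.25 pos [607.4 174.6 209.8] th 180.0 tilt [ 0.005 -1.     0.001] w 42.5 F [-0.1  0.2  0.2] j [ 0.28  0.38  0.05  1.25  0.   -1.29]
```

View pics/f1s.png

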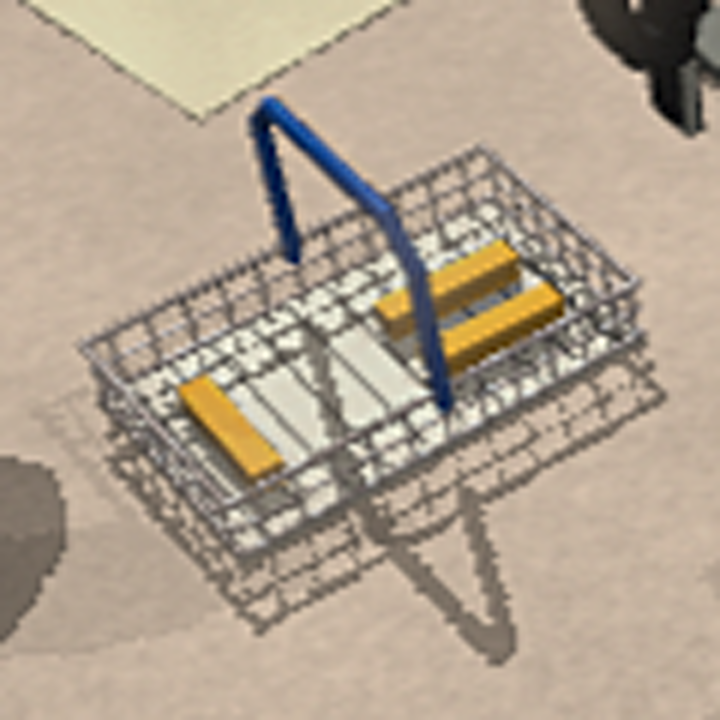

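View pics/f1t.png

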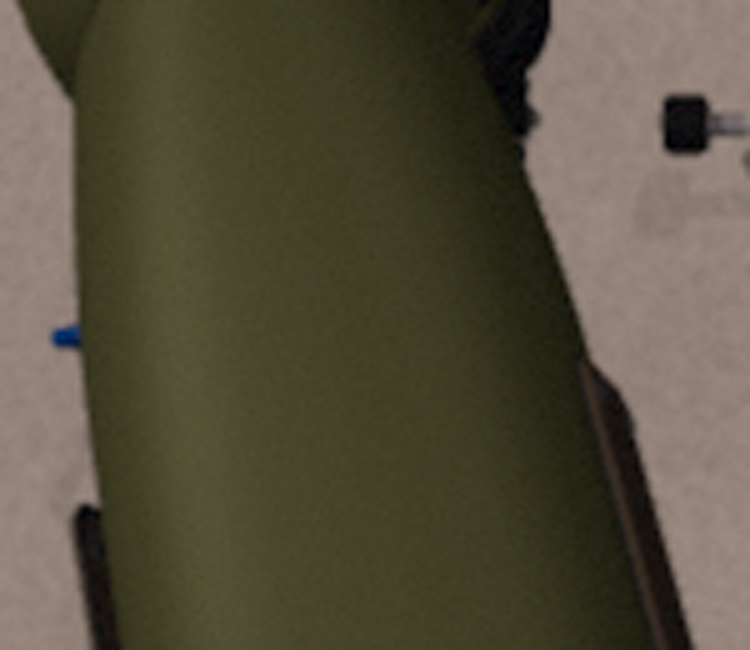

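```bash
python3 - <<'E'
from fit import *
for u,v in((95,283),(190,275),(285,266)): print(bp("top",*T(u,v,5,80,180),.135).round(4))
for u,v in((207,80),(268,132),(328,184)): print(bp("side",*T(u,v,6,100,115),.135).round(4))
E
python3 go.py 496.5,352,190,183.5 496.5,352,96,183.5
```

```text
[0.4942 0.3996 0.135 ]
[0.4975 0.3525 0.135 ]
[0.5012 0.3054 0.135 ]
[0.4938 0.408  0.135 ]
[0.4988 0.3576 0.135 ]
[0.5032 0.3094 0.135 ]
t 47.35 pos [607.7 174.8 210.1] th 180.0 tilt [ 0.005 -1.     0.001] w 42.7 F [-0.9  0.1 -0.4] j [ 0.28  0.38  0.05  1.25  0.   -1.29]
(496.5, 352.0, 190.0, 183.5) off [ 111.2   20.4 -177.1] twist [-0.0011 -0.0618  0.0048] rows 4
(496.5, 352.0, 96.0, 183.5) off [ 110.8  114.4 -177.2] twist [-0.0011 -0.0618  0.0048] rows 4
```

Emit:
{"op": "apply_moves", "data": {"moves": [{"offset":[28,0,-45],"twist":[0,-0.02,0],"fingers":0.5},{"offset":[56,0,-90],"twist":[0,-0.05,0],"fingers":0.5},{"offset":[84,5,-135],"twist":[0,-0.08,0],"fingers":0.5},{"offset":[110,10,-179],"twist":[0,-0.08,0],"fingers":0.5},{"offset":[110,15,-179],"twist":[0,-0.08,0],"fingers":0.5},{"offset":[110,20,-179],"twist":[0,-0.08,0],"fingers":0.5},{"offset":[110,20,-179],"twist":[0,-0.08,0],"fingers":0.5},{"offset":[110,20,-179],"twist":[0,-0.08,0],"fingers":0.5}]}}

```text
time: 48.35
tool_pos: [0.4994, 0.3533, 0.192]
eef_rot: [-0.087, 2.182, -2.183]
force: [-0.9, -0.3, -0.3]
width: 0.0426
```

```bash
python3 go.py 498,355,96,184.5;  python3 -c "
from h import *
im=get_image('side');crop('side',90,210,70,190,6,'pics/f2s.png',im)
im=get_image('top');crop('top',80,180,180,300,5,'pics/f2t.png',im)"
```

```text
t 48.35 pos [499.4 353.3 192. ] th -175.6 tilt [ 0.002 -1.     0.   ] w 42.6 F [-0.9 -0.3 -0.3] j [ 0.62  0.34 -0.04  1.19  0.   -1.03]
(498.0, 355.0, 96.0, 184.5) off [ 1.1 96.  -1.8] twist [-0.0002 -0.001   0.0019] rows 2
```

View pics/f2s.png

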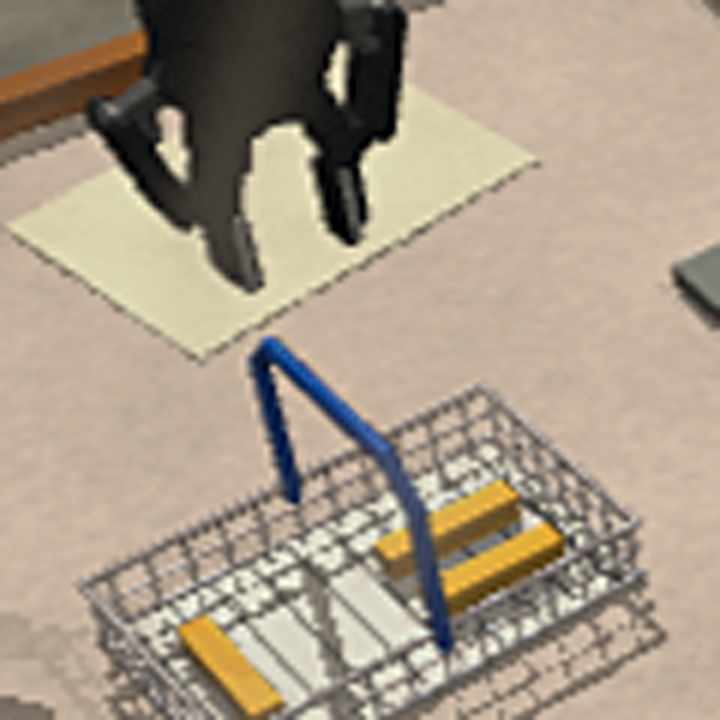

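View pics/f2t.png

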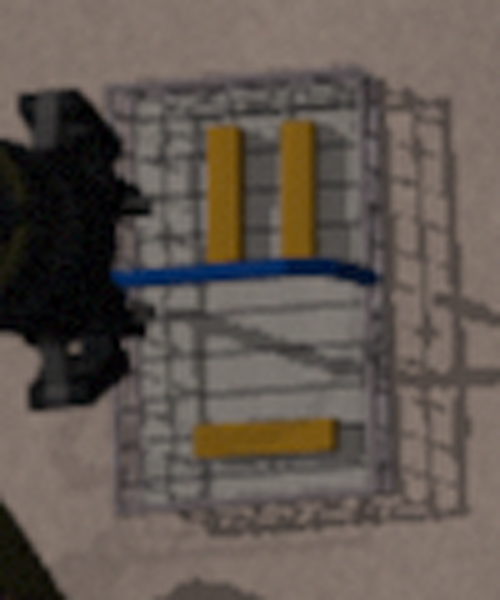

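Emit:
{"op": "apply_moves", "data": {"moves": [{"offset":[1,30,-1],"twist":[0,0,0],"fingers":0.5},{"offset":[1,60,-1],"twist":[0,0,0],"fingers":0.5},{"offset":[1,85,-1],"twist":[0,0,0],"fingers":0.5},{"offset":[1,95,-1],"twist":[0,0,0],"fingers":0.5},{"offset":[1,96,-1],"twist":[0,0,0],"fingers":0.5},{"offset":[1,96,-1],"twist":[0,0,0],"fingers":0.5},{"offset":[1,96,-1],"twist":[0,0,0],"fingers":0.5},{"offset":[1,96,-1],"twist":[0,0,0],"fingers":0.5}]}}

```text
time: 49.45
tool_pos: [0.4978, 0.3555, 0.0967]
eef_rot: [-0.088, 2.182, -2.181]
force: [0.7, 0.2, 0.4]
width: 0.0429
```

```bash
python3 go.py;  python3 -c "
from h import *
im=get_image('side');crop('side',110,180,100,170,9,'pics/f3s.png',im)
im=get_image('top');crop('top',80,180,180,300,5,'pics/f3t.png',im)"
```

```text
t 49.45 pos [497.8 355.5  96.7] th -175.5 tilt [ 0.001 -1.    -0.001] w 42.9 F [0.7 0.2 0.4] j [ 0.62  0.4  -0.19  0.99  0.   -1.03]
```

View pics/f3s.png

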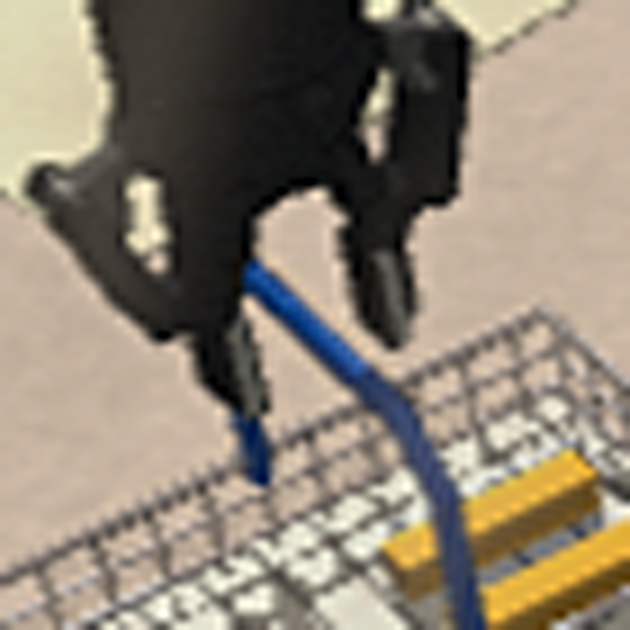

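View pics/f3t.png

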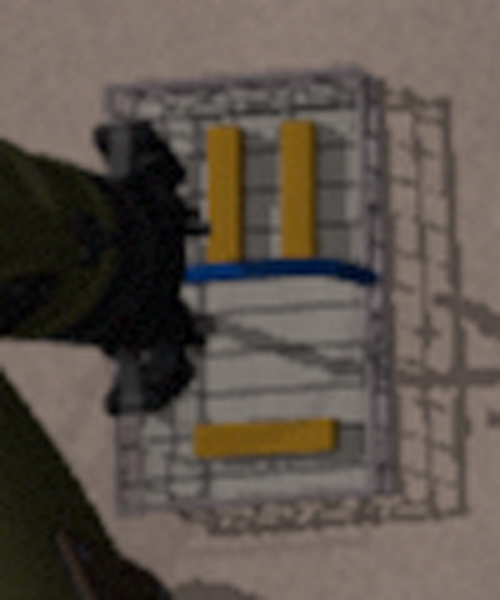

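Emit:
{"op": "apply_moves", "data": {"moves": [{"offset":[0,0,0],"twist":[0,0,0],"fingers":0.7},{"offset":[0,0,0],"twist":[0,0,0],"fingers":0.85},{"offset":[0,0,0],"twist":[0,0,0],"fingers":1},{"offset":[0,0,0],"twist":[0,0,0],"fingers":1},{"offset":[0,0,0],"twist":[0,0,0],"fingers":1},{"offset":[0,0,0],"twist":[0,0,0],"fingers":1},{"offset":[0,0,0],"twist":[0,0,0],"fingers":1},{"offset":[0,0,0],"twist":[0,0,0],"fingers":1}]}}

```text
time: 50.55
tool_pos: [0.4978, 0.3554, 0.0962]
eef_rot: [-0.088, 2.182, -2.181]
force: [5.0, 0.7, 0.1]
width: 0.0075
```

```bash
python3 go.py;  python3 -c "
from h import *
im=get_image('side');crop('side',110,180,100,170,9,'pics/f4s.png',im)"
```

```text
t 50.55 pos [497.8 355.4  96.2] th -175.5 tilt [ 0.001 -1.    -0.   ] w 7.5 F [5.  0.7 0.1] j [ 0.62  0.4  -0.19  0.99  0.   -1.03]
```

View pics/f4s.png

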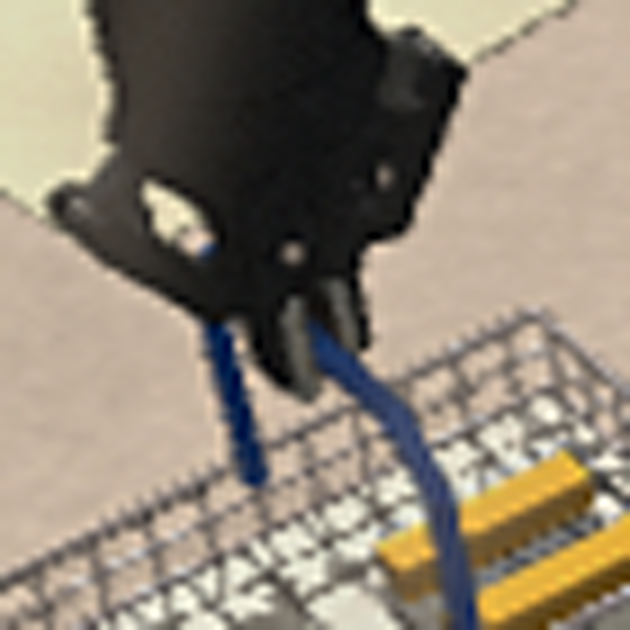

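Emit:
{"op": "apply_moves", "data": {"moves": [{"offset":[0,-3,0],"twist":[0,0,0],"fingers":1},{"offset":[0,-8,0],"twist":[0,0,0],"fingers":1},{"offset":[0,-14,0],"twist":[0,0,0],"fingers":1},{"offset":[0,-22,0],"twist":[0,0,0],"fingers":1},{"offset":[0,-30,0],"twist":[0,0,0],"fingers":1},{"offset":[0,-38,0],"twist":[0,0,0],"fingers":1},{"offset":[0,-45,0],"twist":[0,0,0],"fingers":1},{"offset":[0,-50,0],"twist":[0,0,0],"fingers":1}]}}

```text
time: 51.6
tool_pos: [0.4977, 0.3553, 0.1466]
eef_rot: [-0.088, 2.182, -2.182]
force: [-1.3, 0.5, -9.0]
width: 0.0078
```

```bash
python3 go.py;  python3 -c "
from h import *
im=get_image('side');crop('side',70,210,60,200,5,'pics/f5s.png',im)
im=get_image('top');crop('top',60,200,160,300,5,'pics/f5t.png',im)"
```

```text
t 51.6 pos [497.7 355.3 146.6] th -175.5 tilt [ 0.002 -1.    -0.   ] w 7.8 F [-1.3  0.5 -9. ] j [ 0.62  0.37 -0.12  1.09  0.   -1.03]
```

View pics/f5s.png

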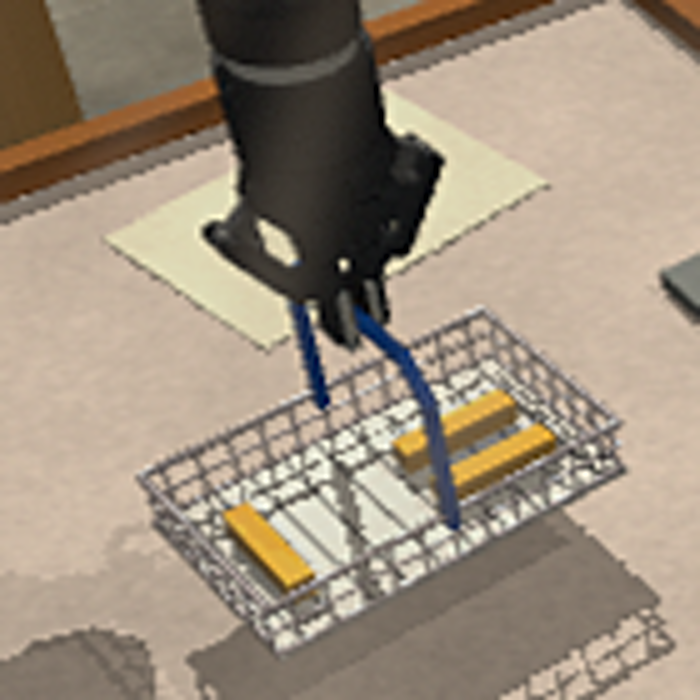

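View pics/f5t.png

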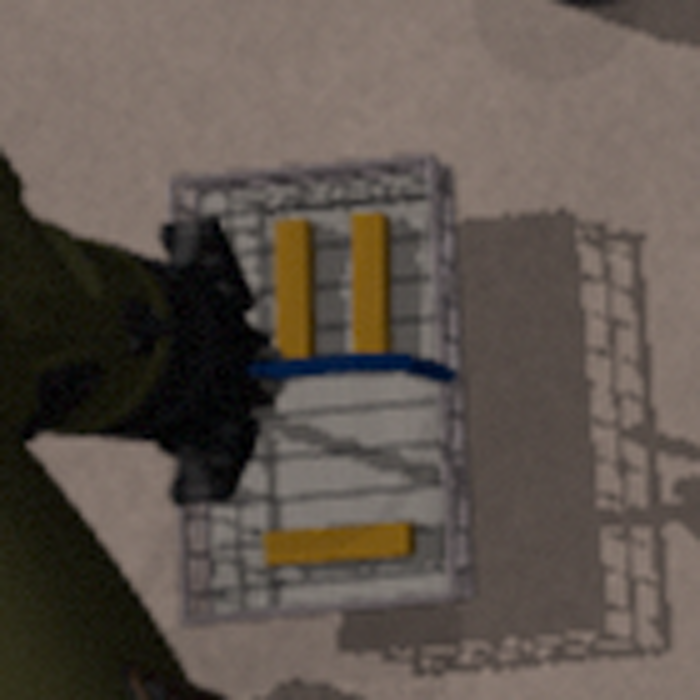

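```bash
python3 go.py 498,355,205,184.5 470,150,205,182 450,-60,205,181
```

```text
t 51.7 pos [497.9 355.5 146.7] th -175.4 tilt [ 0.001 -1.    -0.   ] w 7.7 F [-0.1  0.7 -8.6] j [ 0.62  0.37 -0.12  1.09  0.   -1.03]
(498.0, 355.0, 205.0, 184.5) off [ -0.  -58.3   0.4] twist [0.0004 0.0009 0.0011] rows 1
(470.0, 150.0, 205.0, 182.0) off [ 44.1 -58.4 202.6] twist [0.0004 0.0445 0.0011] rows 4
(450.0, -60.0, 205.0, 181.0) off [ 80.7 -58.4 410.3] twist [0.0004 0.062  0.0011] rows 7
```

Emit:
{"op": "apply_moves", "data": {"moves": [{"offset":[0,-15,0],"twist":[0,0,0],"fingers":1},{"offset":[0,-32,5],"twist":[0,0,0],"fingers":1},{"offset":[2,-48,18],"twist":[0,0,0],"fingers":1},{"offset":[8,-58,38],"twist":[0,0.01,0],"fingers":1},{"offset":[15,-58,65],"twist":[0,0.02,0],"fingers":1},{"offset":[22,-58,98],"twist":[0,0.03,0],"fingers":1},{"offset":[30,-58,133],"twist":[0,0.04,0],"fingers":1},{"offset":[37,-58,168],"twist":[0,0.05,0],"fingers":1}]}}

```text
time: 52.7
tool_pos: [0.473, 0.1823, 0.2045]
eef_rot: [-0.033, 2.207, -2.209]
force: [0.7, -0.1, -7.4]
width: 0.0076
```

```bash
python3 go.py 450,-60,205,181 420,-220,200,181; python3 -c "
from h import *
im=get_image('side');crop('side',70,330,0,290,2,'pics/f6s.png',im)"
```

```text
t 52.7 pos [473.  182.3 204.5] th -178.4 tilt [ 0.002 -1.     0.001] w 7.6 F [ 0.7 -0.1 -7.4] j [ 0.37  0.14 -0.27  1.16 -0.   -1.23]
(450.0, -60.0, 205.0, 181.0) off [ 29.8  -0.3 241.6] twist [-0.0008  0.0106  0.0019] rows 4
(420.0, -220.0, 200.0, 181.0) off [ 64.3   4.9 400.7] twist [-0.0008  0.0106  0.0019] rows 7
```

View pics/f6s.png

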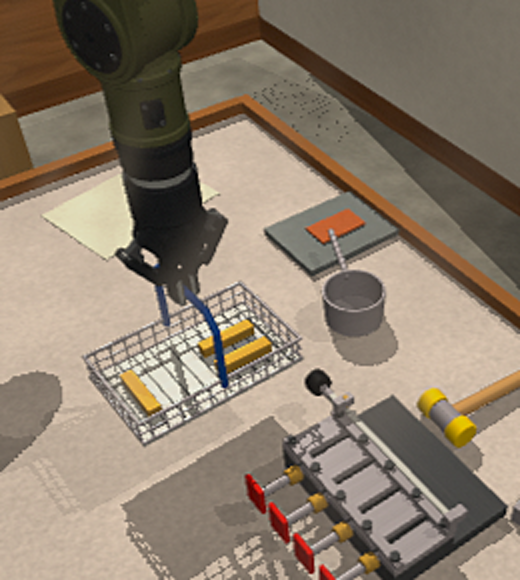

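Emit:
{"op": "apply_moves", "data": {"moves": [{"offset":[4,0,35],"twist":[0,0.01,0],"fingers":1},{"offset":[8,0,70],"twist":[0,0.01,0],"fingers":1},{"offset":[13,0,105],"twist":[0,0.01,0],"fingers":1},{"offset":[18,0,140],"twist":[0,0.01,0],"fingers":1},{"offset":[24,0,175],"twist":[0,0.01,0],"fingers":1},{"offset":[30,0,210],"twist":[0,0.01,0],"fingers":1},{"offset":[36,0,245],"twist":[0,0.01,0],"fingers":1},{"offset":[43,0,280],"twist":[0,0.01,0],"fingers":1}]}}

```text
time: 53.75
tool_pos: [0.438, -0.098, 0.2047]
eef_rot: [-0.022, 2.212, -2.214]
force: [-0.2, 0.3, -8.9]
width: 0.0078
```

Emit:
{"op": "apply_moves", "data": {"moves": [{"offset":[6,0,32],"twist":[0,0,0],"fingers":1},{"offset":[12,2,60],"twist":[0,0,0],"fingers":1},{"offset":[18,4,85],"twist":[0,0,0],"fingers":1},{"offset":[22,6,105],"twist":[0,0,0],"fingers":1},{"offset":[24,8,118],"twist":[0,0,0],"fingers":1},{"offset":[24,8,123],"twist":[0,0,0],"fingers":1},{"offset":[24,8,123],"twist":[0,0,0],"fingers":1},{"offset":[24,8,123],"twist":[0,0,0],"fingers":1}]}}

```text
time: 54.75
tool_pos: [0.4178, -0.2191, 0.1963]
eef_rot: [-0.024, 2.213, -2.212]
force: [0.4, 0.0, -8.7]
width: 0.0073
```

```bash
python3 go.py 420,-280,180,181 430,-374,178,181; python3 -c "
from h import *
im=get_image('side');cv2.imwrite('pics/f7s.png',im)
im=get_image('top');cv2.imwrite('pics/f7t.png',im)"
```

```text
t 54.75 pos [ 417.8 -219.1  196.3] th -178.8 tilt [ 0.002 -1.    -0.   ] w 7.3 F [ 0.4  0.  -8.7] j [-0.48  0.08 -0.36  1.13 -0.   -2.07]
(420.0, -280.0, 180.0, 181.0) off [-1.  16.3 60.9] twist [0.0003 0.0027 0.0019] rows 2
(430.0, -374.0, 178.0, 181.0) off [ -9.1  18.2 155.1] twist [0.0003 0.0027 0.0019] rows 3
```

View pics/f7s.png

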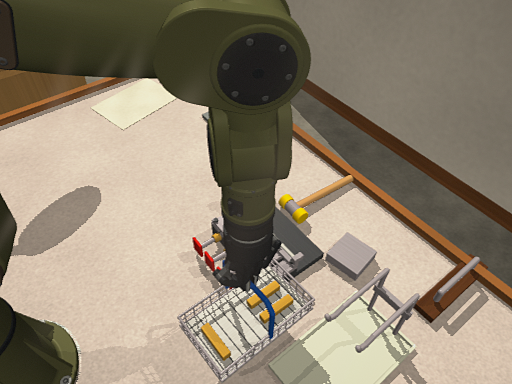

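View pics/f7t.png

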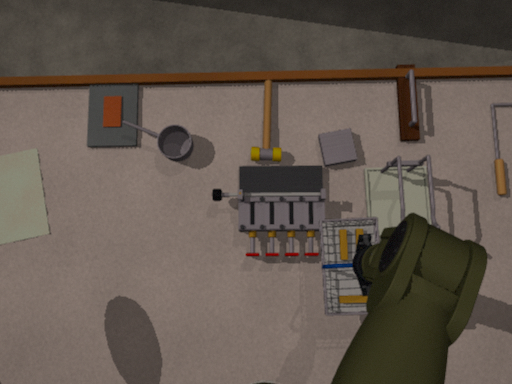

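Run:
```python
from fit import *
crop("top",310,390,210,320,7,"pics/g1.png",cv2.imread("pics/f7t.png"))
m=[.5285,-.376,.017];c,s=np.cos(m[2]),np.sin(m[2])
P=[[-28,36,199],[-28,-36,199],[-28,36,172],[-28,-36,172],[0,36,164],[0,-36,164],[145,36,172],[145,-36,172],[0,0,174]]
W=[[m[0]+(c*a-s*b)/1e3,m[1]+(s*a+c*b)/1e3,z/1e3] for a,b,z in P]
crop("side",310,430,255,375,6,"pics/g2.png",cv2.imread("pics/side0.png"),W)
crop("top",380,450,145,235,7,"pics/g3.png",cv2.imread("pics/top0.png"),W)
```

```text
(no output)
```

View pics/g1.png

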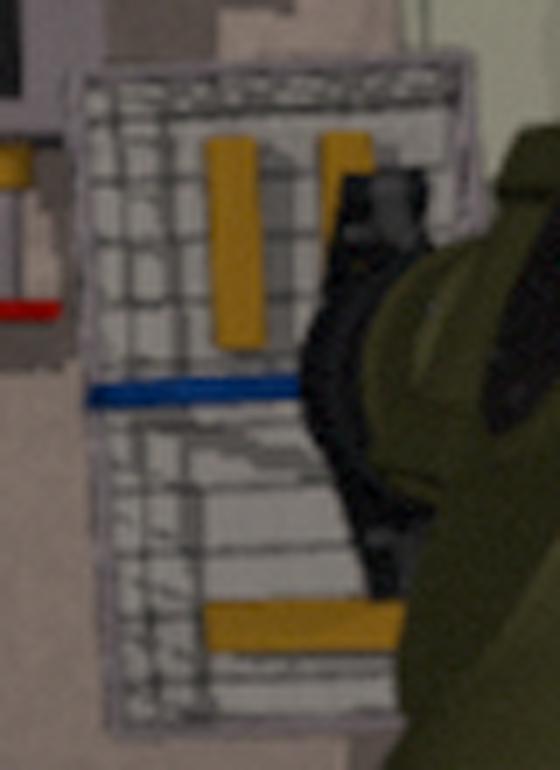

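View pics/g2.png

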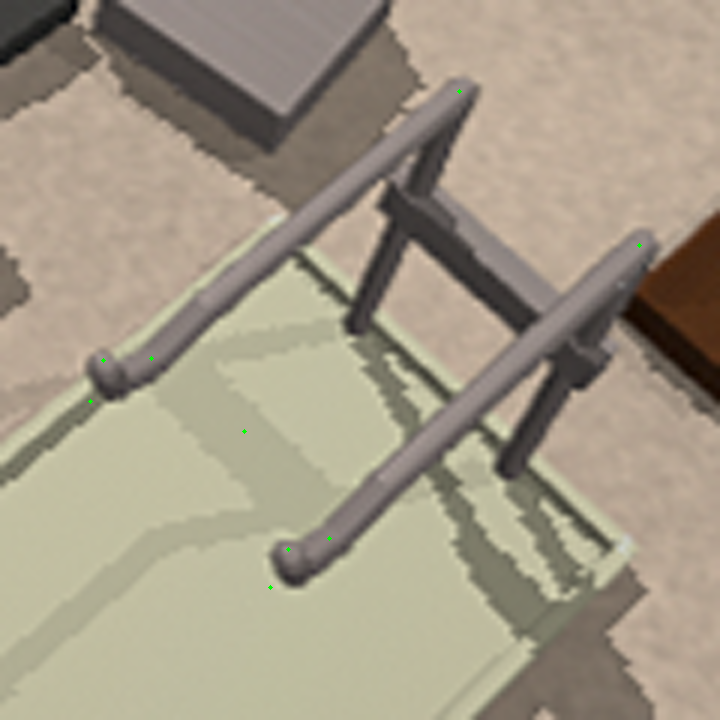

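View pics/g3.png

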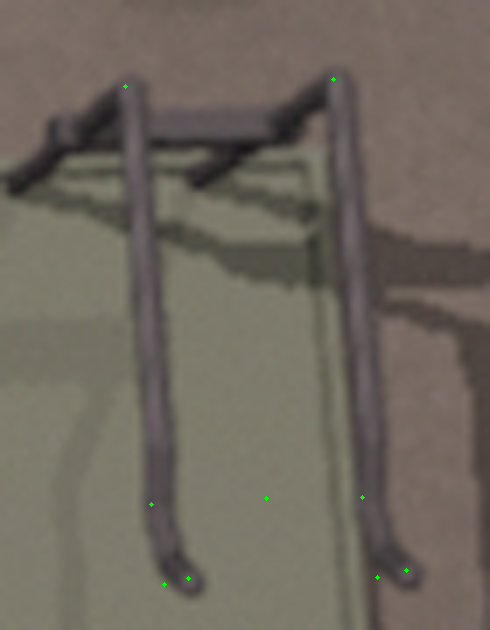

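Run:
```python
from fit import *
a=bp("top",*T(130,393,7,310,210),.235);b=bp("top",*T(295,386,7,310,210),.235);print(a,b,-(b-a)[0]/(b-a)[1]*-1, np.arctan2((a-b)[0]*-1,(a-b)[1]))
a=bp("top",*T(100,70,7,310,210),.14);b=bp("top",*T(470,52,7,310,210),.14);print(np.arctan2(-(a-b)[0],(a-b)[1]))
```

```text
[ 0.4144313 -0.1511871  0.235    ] [ 0.41586644 -0.20344601  0.235     ] -0.02746200100534767 0.027455100532904467
0.032812895629166776
```

Run:
```python
from fit import *
a=bp("top",*T(78,75,7,310,210),.14);b=bp("top",*T(472,52,7,310,210),.14);print(a,b,(a+b)/2,np.linalg.norm(a-b))
c=bp("top",*T(112,732,7,310,210),.14);print(c,np.linalg.norm(a-c), "centre approx", (b+c)/2)
print(bp("top",*T(90,397,7,310,210),.222))
```

```text
[ 0.52440778 -0.14949963  0.14      ] [ 0.53029094 -0.28770231  0.14      ] [ 0.52734936 -0.21860097  0.14      ] 0.13832783889755784
[ 0.30016222 -0.15321059  0.14      ] 0.2242762650814412 centre approx [ 0.41522658 -0.22045645  0.14      ]
[ 0.41328506 -0.14002547  0.222     ]
```

```bash
python3 go.py 425,-377.5,182,180.7
```

```text
t 54.85 pos [ 417.8 -219.2  196.3] th -178.8 tilt [ 0.002 -1.     0.   ] w 7.3 F [ 0.5  0.2 -8.5] j [-0.48  0.08 -0.36  1.13 -0.   -2.07]
(425.0, -377.5, 182.0, 180.7) off [ -4.   14.3 158.4] twist [-0.0001  0.0081  0.002 ] rows 3
```

Emit:
{"op": "apply_moves", "data": {"moves": [{"offset":[0,2,15],"twist":[0,0.002,0],"fingers":1},{"offset":[0,5,40],"twist":[0,0.004,0],"fingers":1},{"offset":[-1,9,70],"twist":[0,0.006,0],"fingers":1},{"offset":[-2,12,100],"twist":[0,0.008,0],"fingers":1},{"offset":[-3,14,128],"twist":[0,0.008,0],"fingers":1},{"offset":[-4,14,148],"twist":[0,0.008,0],"fingers":1},{"offset":[-4,14,158],"twist":[0,0.008,0],"fingers":1},{"offset":[-4,14,158],"twist":[0,0.008,0],"fingers":1}]}}

```text
time: 55.85
tool_pos: [0.4246, -0.378, 0.1821]
eef_rot: [-0.014, 2.217, -2.217]
force: [-0.3, -0.1, -8.8]
width: 0.0082
```

```bash
python3 go.py 528.5,-377.5,182,180.7; python3 -c "
from h import *
im=get_image('side');cv2.imwrite('pics/h1s0.png',im);crop('side',250,450,180,384,3,'pics/h1s.png',im)
im=get_image('top');crop('top',340,480,140,330,4,'pics/h1t.png',im)"
```

```text
t 55.85 pos [ 424.6 -378.   182.1] th -179.4 tilt [ 0.002 -1.    -0.   ] w 8.2 F [-0.3 -0.1 -8.8] j [-0.73  0.27 -0.17  1.14 -0.   -2.31]
(528.5, -377.5, 182.0, 180.7) off [-1.039e+02 -1.000e-01  6.000e-01] twist [ 0.     -0.0014  0.0022] rows 2
```

View pics/h1s.png

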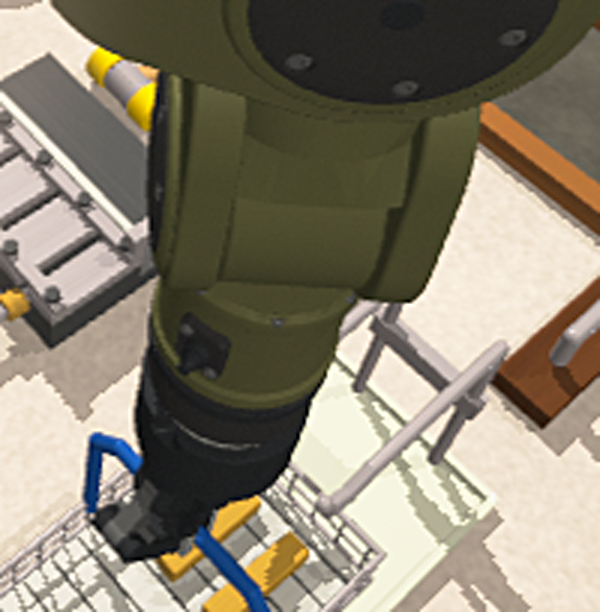

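View pics/h1t.png

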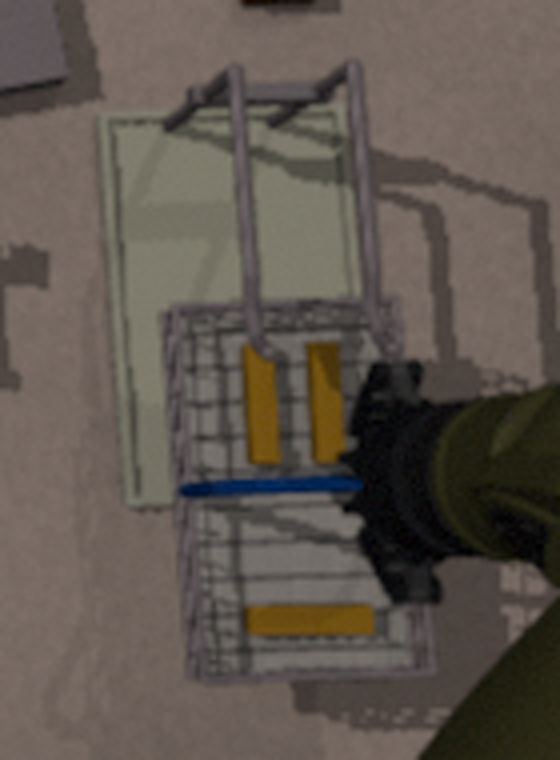

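Emit:
{"op": "apply_moves", "data": {"moves": [{"offset":[-8,0,0],"twist":[0,0,0],"fingers":1},{"offset":[-22,0,0],"twist":[0,0,0],"fingers":1},{"offset":[-40,0,0],"twist":[0,0,0],"fingers":1},{"offset":[-60,0,0],"twist":[0,0,0],"fingers":1},{"offset":[-80,0,0],"twist":[0,0,0],"fingers":1},{"offset":[-95,0,0],"twist":[0,0,0],"fingers":1},{"offset":[-105,0,0],"twist":[0,0,0],"fingers":1},{"offset":[-105,0,0],"twist":[0,0,0],"fingers":1}]}}

```text
time: 56.95
tool_pos: [0.5305, -0.3763, 0.1817]
eef_rot: [-0.016, 2.216, -2.216]
force: [-0.2, 0.6, -7.8]
width: 0.0078
```

```bash
python3 go.py; python3 -c "
from fit import *
im=get_image('side');crop('side',250,450,180,384,3,'pics/h2s.png',im)
im=get_image('top');cv2.imwrite('pics/h2t0.png',im);crop('top',350,460,140,280,5,'pics/h2t.png',im)"
```

```text
t 56.95 pos [ 530.5 -376.3  181.7] th -179.3 tilt [ 0.002 -1.     0.   ] w 7.8 F [-0.2  0.6 -7.8] j [-0.62  0.42  0.05  1.2  -0.   -2.2 ]
```

View pics/h2s.png

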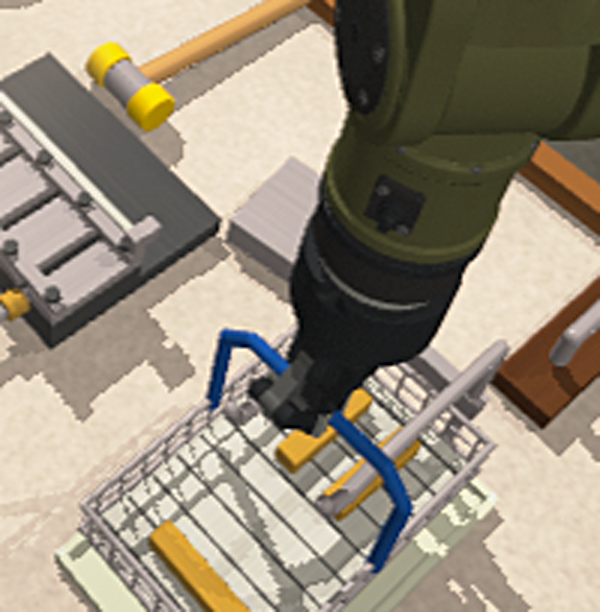

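View pics/h2t.png

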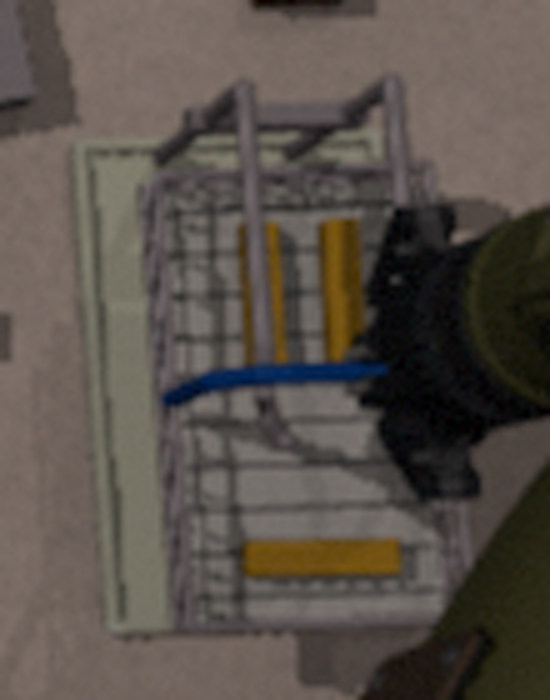

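Emit:
{"op": "apply_moves", "data": {"moves": [{"offset":[0,6,0],"twist":[0,0,0],"fingers":1},{"offset":[0,13,0],"twist":[0,0,0],"fingers":1},{"offset":[0,20,0],"twist":[0,0,0],"fingers":1},{"offset":[0,27,0],"twist":[0,0,0],"fingers":1},{"offset":[0,34,0],"twist":[0,0,0],"fingers":1},{"offset":[0,40,0],"twist":[0,0,0],"fingers":1},{"offset":[0,42,0],"twist":[0,0,0],"fingers":1},{"offset":[0,42,0],"twist":[0,0,0],"fingers":1}]}}

```text
time: 58.05
tool_pos: [0.5296, -0.3764, 0.14]
eef_rot: [-0.015, 2.217, -2.217]
force: [-0.2, 0.2, -8.0]
width: 0.0076
```

```bash
python3 go.py; python3 -c "
from fit import *
im=get_image('side');crop('side',250,450,180,384,3,'pics/h3s.png',im)
im=get_image('top');cv2.imwrite('pics/h3t0.png',im);crop('top',350,460,140,280,5,'pics/h3t.png',im)"
```

```text
t 58.05 pos [ 529.6 -376.4  140. ] th -179.3 tilt [ 0.002 -1.     0.   ] w 7.6 F [-0.2  0.2 -8. ] j [-0.62  0.44 -0.02  1.11 -0.   -2.2 ]
```

View pics/h3s.png

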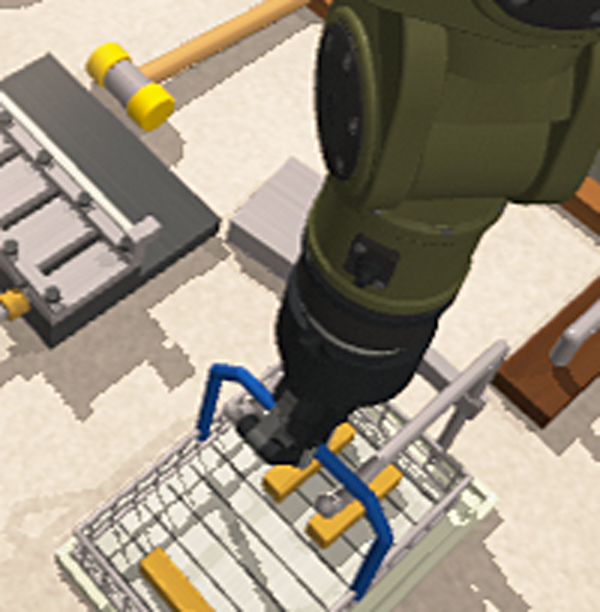

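View pics/h3t.png

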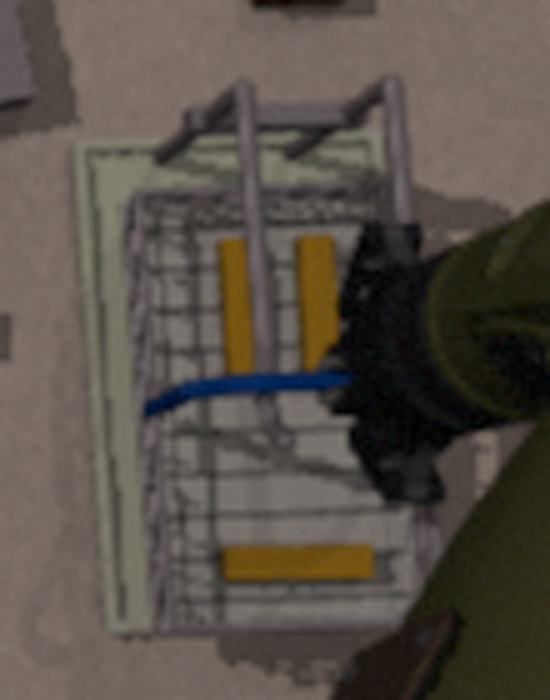

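Run:
```python
from fit import *
for u,v in((210,386),(265,381),(330,379)): print(bp("top",*T(u,v,5,350,140),.183).round(4))
print(bp("top",*T(148,410,5,350,140),.160).round(4))
```

```text
[ 0.5261 -0.3117  0.183 ]
[ 0.5281 -0.3378  0.183 ]
[ 0.5285 -0.3684  0.183 ]
[ 0.5172 -0.2875  0.16  ]
```

Run:
```python
from fit import *
print(bp("top",*T(130,195,5,350,140),.084).round(4), bp("top",*T(160,630,5,350,140),.084).round(4), bp("top",*T(415,628,5,350,140),.084).round(4))
m=[.5285,-.3775,.02];c,s=np.cos(m[2]),np.sin(m[2])
P=[[a,b,84] for a in(-115,115) for b in(-70,70)]+[[0,-50,179],[0,50,179],[0,68,161],[0,-68,161],[0,68,84],[0,-68,84]]
W=[[m[0]+(c*a-s*b)/1e3,m[1]+(s*a+c*b)/1e3,z/1e3] for a,b,z in P]
crop("top",350,460,140,280,5,"pics/h3m.png",cv2.imread("pics/h3t0.png"),W)
```

```text
[ 0.6363 -0.3028  0.084 ] [ 0.4121 -0.306   0.084 ] [ 0.4112 -0.4346  0.084 ]
```

View pics/h3m.png

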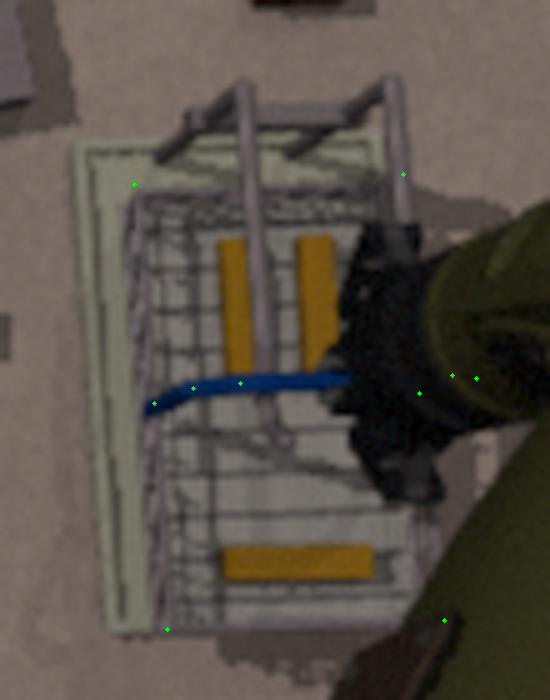

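Emit:
{"op": "apply_moves", "data": {"moves": [{"offset":[0,1,0],"twist":[0,0,0],"fingers":1},{"offset":[0,2,0],"twist":[0,0,0],"fingers":1},{"offset":[0,3,0],"twist":[0,0,0],"fingers":1},{"offset":[0,4,0],"twist":[0,0,0],"fingers":1},{"offset":[0,5,0],"twist":[0,0,0],"fingers":1},{"offset":[0,5,0],"twist":[0,0,0],"fingers":1},{"offset":[0,5,0],"twist":[0,0,0],"fingers":1},{"offset":[0,5,0],"twist":[0,0,0],"fingers":1}]}}

```text
time: 59.15
tool_pos: [0.5299, -0.3767, 0.136]
eef_rot: [-0.014, 2.215, -2.217]
force: [-2.4, 1.8, 6.0]
width: 0.0077
```

Emit:
{"op": "apply_moves", "data": {"moves": [{"offset":[0,-1,0],"twist":[0,0,0],"fingers":1},{"offset":[0,-1,0],"twist":[0,0,0],"fingers":1},{"offset":[0,-1,0],"twist":[0,0,0],"fingers":0.95},{"offset":[0,-1,0],"twist":[0,0,0],"fingers":0.9},{"offset":[0,-1,0],"twist":[0,0,0],"fingers":0.85},{"offset":[0,-1,0],"twist":[0,0,0],"fingers":0.75},{"offset":[0,-1,0],"twist":[0,0,0],"fingers":0.6},{"offset":[0,-1,0],"twist":[0,0,0],"fingers":0.6}]}}

```text
time: 60.15
tool_pos: [0.5297, -0.3765, 0.1361]
eef_rot: [-0.015, 2.216, -2.217]
force: [-0.3, 0.3, -0.5]
width: 0.0344
```

```bash
python3 go.py; python3 -c "
from fit import *
im=get_image('side');crop('side',250,450,180,384,3,'pics/h4s.png',im)
im=get_image('top');cv2.imwrite('pics/h4t0.png',im);crop('top',350,460,140,280,5,'pics/h4t.png',im)"
```

```text
t 60.15 pos [ 529.7 -376.5  136.1] th -179.3 tilt [ 0.002 -1.     0.   ] w 34.4 F [-0.3  0.3 -0.5] j [-0.62  0.44 -0.03  1.1  -0.   -2.2 ]
```

View pics/h4s.png

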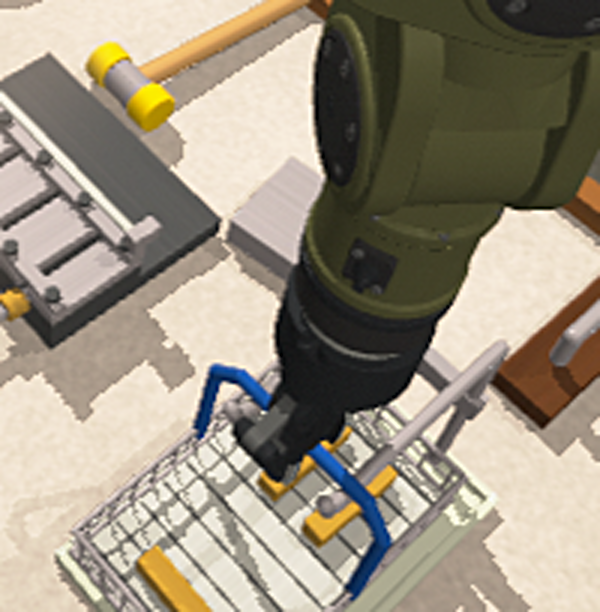

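View pics/h4t.png

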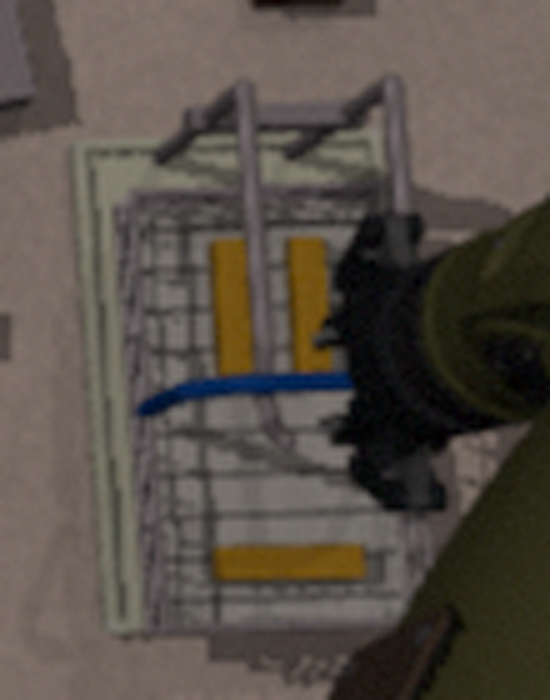

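Emit:
{"op": "apply_moves", "data": {"moves": [{"offset":[0,-6,0],"twist":[0,0,0],"fingers":0.55},{"offset":[0,-15,0],"twist":[0,0,0],"fingers":0.55},{"offset":[0,-30,0],"twist":[0,0,0],"fingers":0.55},{"offset":[0,-50,0],"twist":[0,0,0],"fingers":0.55},{"offset":[0,-80,0],"twist":[0,0,0],"fingers":0.55},{"offset":[20,-110,-30],"twist":[0,0,0],"fingers":0.55},{"offset":[40,-120,-80],"twist":[0,0,0],"fingers":0.55},{"offset":[60,-120,-130],"twist":[0,0,0],"fingers":0.55}]}}

```text
time: 61.25
tool_pos: [0.4687, -0.2466, 0.2586]
eef_rot: [-0.01, 2.213, -2.217]
force: [-0.0, 0.4, 0.7]
width: 0.0387
```

Emit:
{"op": "apply_moves", "data": {"moves": [{"offset":[10,0,-50],"twist":[0,0,0],"fingers":0.55},{"offset":[15,0,-100],"twist":[0,0,0],"fingers":0.55},{"offset":[20,0,-150],"twist":[0,0,0],"fingers":0.55},{"offset":[20,0,-200],"twist":[0,0,0],"fingers":0.55},{"offset":[20,0,-240],"twist":[0,0,0],"fingers":0.55},{"offset":[20,0,-280],"twist":[0,0,0],"fingers":0.55},{"offset":[20,0,-300],"twist":[0,0,0],"fingers":0.55},{"offset":[20,0,-300],"twist":[0,0,0],"fingers":0.55}]}}

```text
time: 62.25
tool_pos: [0.4452, 0.0537, 0.2573]
eef_rot: [-0.016, 2.214, -2.215]
force: [0.7, -0.2, -0.3]
width: 0.0384
```

```bash
python3 go.py; python3 -c "
from fit import *
im=get_image('side');cv2.imwrite('pics/i1.png',im);crop('side',250,450,200,384,4,'pics/i1s.png',im)
im=get_image('top');cv2.imwrite('pics/i1t0.png',im);crop('top',350,460,140,280,5,'pics/i1t.png',im);crop('top',200,340,150,270,5,'pics/i1m.png',im)"
```

```text
t 62.25 pos [445.2  53.7 257.3] th -179.2 tilt [ 0. -1.  0.] w 38.4 F [ 0.7 -0.2 -0.3] j [ 0.12  0.01 -0.3   1.26 -0.   -1.46]
```

View pics/i1s.png

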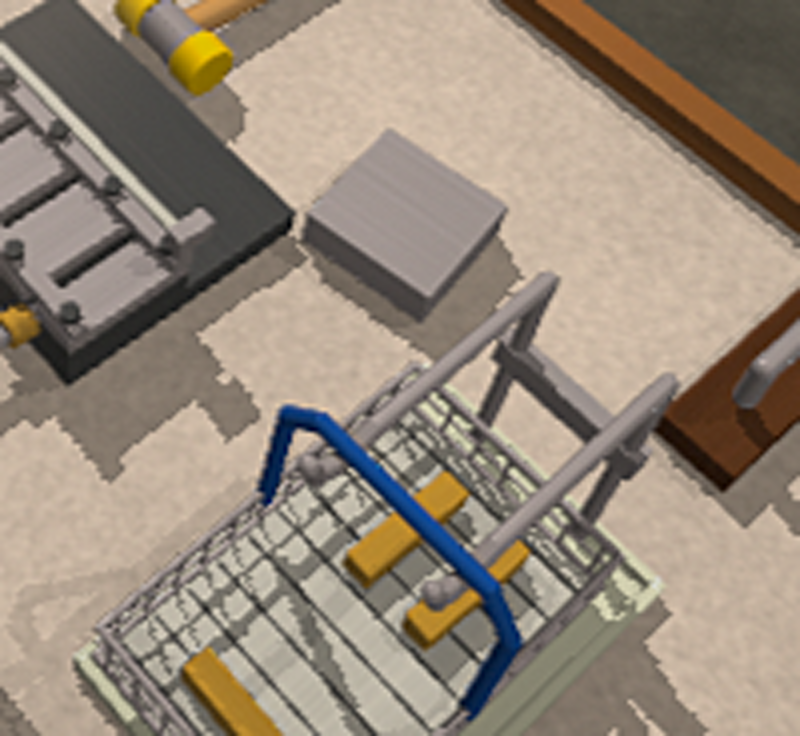

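View pics/i1t.png

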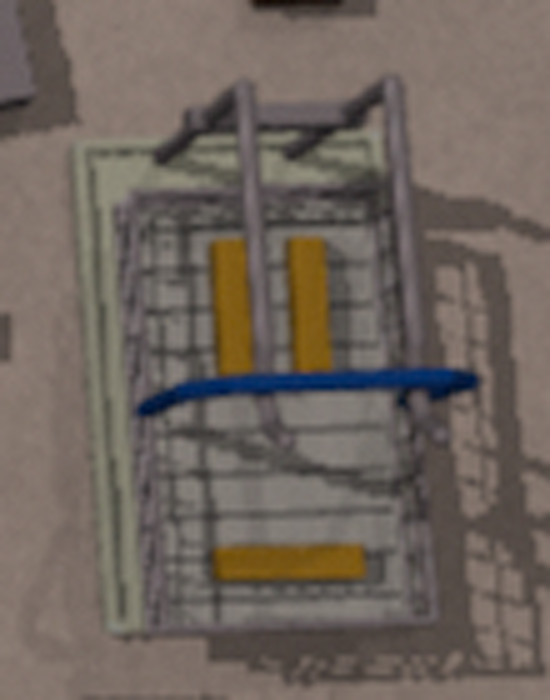

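View pics/i1m.png

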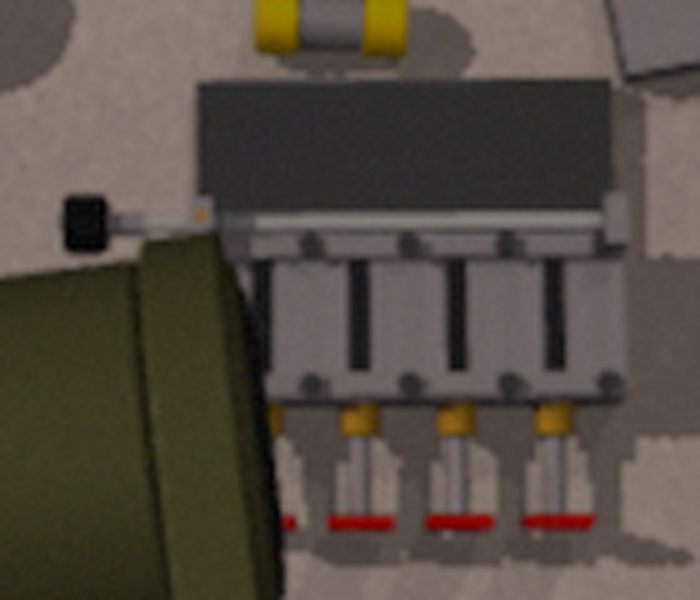

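View pics/i1.png

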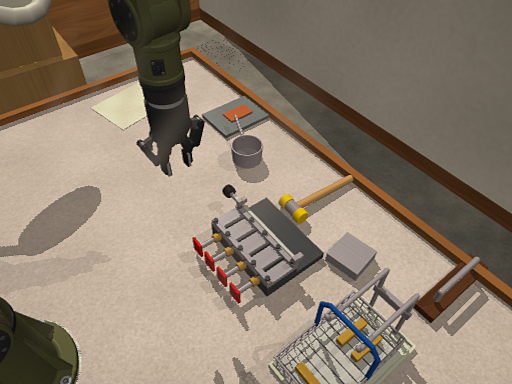

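Run:
```python
from fit import *
im=cv2.imread("pics/i1t0.png");ims=cv2.imread("pics/i1.png")
def W(y,x=.5275,yaw=.02):
    c,s=np.cos(yaw),np.sin(yaw)
    P=[[0,-50,174],[0,50,174],[0,68,156],[0,-68,156],[0,68,79],[0,-68,79],[115,70,79],[-115,70,79],[-115,-70,79],[115,-70,79]]
    return [[x+(c*a-s*b)/1e3,y+(s*a+c*b)/1e3,z/1e3] for a,b,z in P]
for i,y in enumerate((-.3705,)):
    crop("top",365,455,170,275,7,f"pics/j{i}t.png",im,W(y)); crop("side",260,420,270,384,5,f"pics/j{i}s.png",ims,W(y))
```

```text
(no output)
```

View pics/j0t.png

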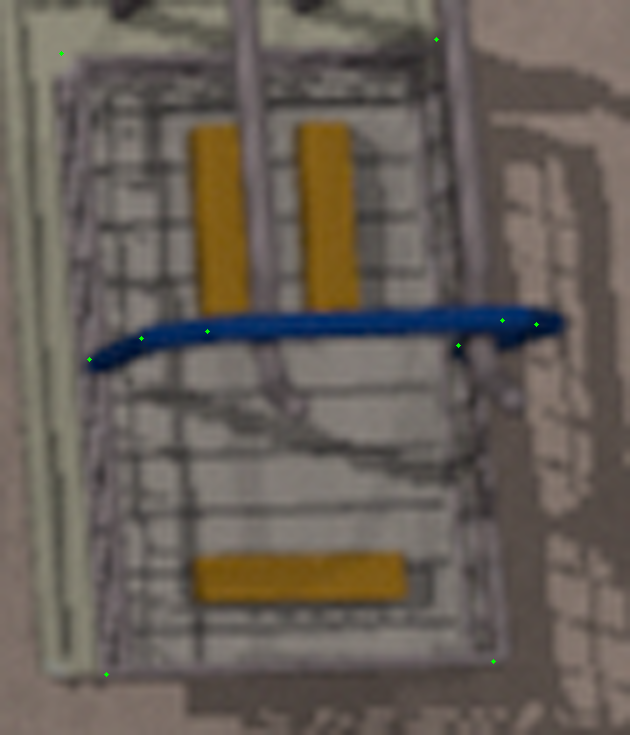

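View pics/j0s.png

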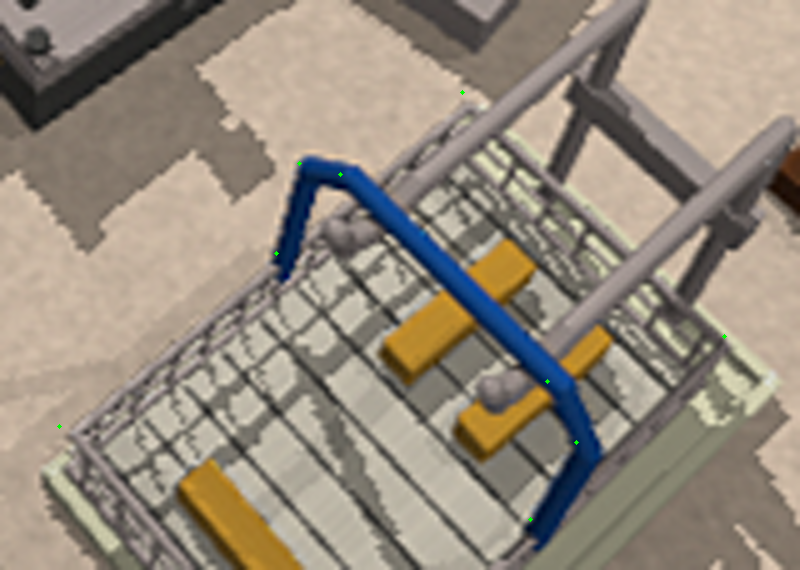

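Run:
```python
from h import *
a=get_image("top");b=cv2.imread("pics/i1t0.png")
print(np.abs(a.astype(int)-b)[140:280,350:460].max(), get_obs()["time"])
print(hand_in())
```

```text
15 62.4
the job is handed in; nothing more can be done
None
```

The job is handed in: channels 2, 3 and 4 held bars, and all three are now in the basket, hung by its handle on both prongs of the double hook. The run took about 62 s of the 210 s.

- **Mould:** I pulled the gate to its stop, pressed ejectors 2, 3 and 4, and pulled each bar out. After the third bar went into the basket I pushed the gate knob home against a hard stop.
- **Basket:** I gripped it by the handle, carried it across nearly level, brought the handle in over the tips and lowered it until it bore on the prongs.

**Last checks:**
- The handle is within about 2 mm of the dips along the prongs and about 3–5 mm off midway between them. It is level on both prongs.
- The top-view picture of the hanging basket showed no noticeable change between the last two frames.
- The knob is back at its starting position in the image. Channels 2–4 show empty; the arm partly covered channel 1, which was empty from the start.
- The mallet, saucepan and steel block look unmoved, the arm was well clear, and I saw no sign of the basket being knocked.

**What disagreed:** the reported TCP height reads about 22 mm lower than the real fingertips. Because of this the fingers shut empty above the first bar twice, without harm. After that I took heights from the pictures and from contact forces.

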